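# Build a sight-glass stack in its nest

## Task

Build the sight-glass in the assembly nest in this order: first the steel spacer ring flat on the seat at the bottom of the bore, then the glass disc from its inclined rest flat on the spacer, and last the retaining flange with both holes over the two studs, flat on the glass. Let go of each part before fetching the next, set the glass down gently by feel (do not let it drop the last stretch, and never press hard on it), and do not push the other things on the bench about.

Things in the scene. Friction and masses are not known exactly. Their poses are not given: they have to be found in the camera images.
- nest: Assembly nest, fixed: grey base plate 84 (x) by 160 (y), 10 thick, with two aluminium half shells at +y and -y that form an upright round bore 63 across, open at the top. Between the shells a straight gap 40 wide runs right through along x, open down to the base plate: fingers holding a part along the nest's x go down in it. Origin on the bench on the bore axis, z up. All sizes in mm.
- nest_axis (a point): Point on the bore axis level with the top of the half shells, 56 above the bench; axes as the nest's. At the bottom of the bore a dark round seat, 48 across, carries the stack. It is height-adjustable: its top lies anywhere from 24 to 30 above the bench and is not reported, so feel for it.
- stud_a (a point): Tip of one upright steel stud, 10 across with a tapered tip, at y = +55 of the nest; it stands from 56 to 90 above the bench.
- stud_b (a point): Tip of the other, equal stud, at y = -55 of the nest.
- spacer_centre (a point): Centre (half-way up) of the spacer, a loose steel ring 60 outside, 40 inside, 18 high, about 0.2 kg, lying flat on the bench. z is the ring's axis; either face may be up.
- glass_centre (a point): Centre (half-way through) of the sight glass, a pale, faintly greenish solid glass disc 60 across and 20 thick, about 0.14 kg, lying on the inclined rest. z is the disc's axis, which leans 30 degrees from vertical to the rest's -x side, away from the robot. Fragile. It is as wide as the spacer: fingertips that stand below its underside would land on the spacer, so hold it by the upper part of its edge.
- flange_centre (a point): Centre (half-way up) of the retaining flange, a loose aluminium plate 64 (x) by 150 (y) by 12 thick, about 0.25 kg, lying flat on the bench, with a 36 window in the middle and two 13 holes at y = +55 and -55 for the studs; it fits either way round.
- rest: Inclined rest of the glass, grey, fixed: a face 36 wide, 74 long, at 30 degrees, turned away from the robot (low at the rest's -x side, which lies farther from the robot, high at +x), with two 8 mm pins standing 12 out of it below the disc. The disc overhangs the face by 12 on both y sides: pinch it along the rest's y. Origin on the bench under the middle of the face, which is 46 above it. Foot 100 x 36.
- nut: Bystander, loose: a large steel hex nut, 55 across, 26 high. Origin at the middle of its underside (lengths in mm).
- bush: Bystander, loose: a brass bush, only 48 across and 32 high (not the spacer). Origin at the middle of its underside (lengths in mm).
- elbow: Bystander, loose: a bent aluminium tube, about 100 long, 37 high. Origin at the middle of its underside (lengths in mm).
- cap: Bystander, loose: a brick-coloured tapered plug, 48 across, 34 high. Origin at the middle of its underside (lengths in mm).
- coil: Bystander, loose: a black valve coil, 64 x 36 x 44 high. Origin at the middle of its underside (lengths in mm).
- carton: Bystander, loose: a small white carton 60 x 40 x 30 high. Origin at the middle of its underside (lengths in mm).
- spanner: Bystander, loose: a steel spanner, 170 long. Origin at the middle of its underside (lengths in mm).
- rod: Bystander, loose: a black plastic stick with a brass tip, 130 long, 18 thick. Origin at the middle of its underside (lengths in mm).
There are look-alikes about, which are no part of the job. What is shaped like the part that bears spacer_centre but green is not meant.

How it is judged (in metres and radians):
On the way, in this order (a step that is already met when the one before it is completed fails the run):
1. the spacer lies flat on the seat in the bore, let go (horizontal distance between spacer_centre and nest_axis below 0.004 m and angle between the z axis of spacer_centre and the z axis of nest, either way round below 0.06 rad and z of spacer_centre in the frame of nest between 0.0315 and 0.0405 m and contact force between the fingers and spacer below 0.1 N and linear speed of spacer below 0.02 m/s), for 0.2 s.
2. the glass lies flat on the spacer in the bore, let go (horizontal distance between each of spacer_centre, glass_centre and nest_axis below 0.004 m and angle between the z axis of spacer_centre and the z axis of nest, either way round below 0.06 rad and z of spacer_centre in the frame of nest between 0.0315 and 0.0405 m and angle between the z axis of glass_centre and the z axis of spacer_centre, either way round below 0.05 rad and distance between glass_centre and spacer_centre between 0.0175 and 0.021 m and z of glass_centre in the frame of nest between 0.05 and 0.06 m and contact force between the fingers and glass below 0.1 N and linear speed of glass below 0.02 m/s), for 0.2 s.
3. the flange is down over both studs, flat on the glass (horizontal distance between each of spacer_centre, glass_centre, flange_centre and nest_axis below 0.004 m and angle between the z axis of spacer_centre and the z axis of nest, either way round below 0.06 rad and z of spacer_centre in the frame of nest between 0.0315 and 0.0405 m and angle between the z axis of glass_centre and the z axis of spacer_centre, either way round below 0.05 rad and distance between glass_centre and spacer_centre between 0.0175 and 0.021 m and z of glass_centre in the frame of nest between 0.05 and 0.06 m and angle between the y axis of flange_centre and the y axis of nest, either way round below 0.06 rad and angle between the z axis of flange_centre and the z axis of nest, either way round below 0.05 rad and distance between flange_centre and glass_centre between 0.0145 and 0.018 m and z of flange_centre in the frame of nest between 0.066 and 0.076 m), for 0.2 s.
At the end, for the whole second after the job is handed in: From the bottom: spacer on the seat, glass on spacer, flange on glass and over both studs; each centred on the bore within 4 mm, flat within about 3 degrees, touching (centres 19 and 16 mm apart, -1.5 to +2), flange within 3.4 degrees of the stud line; all let go and at rest (all of step 3 and contact force between the fingers and spacer below 0.1 N and linear speed of each of spacer, glass, flange below 0.02 m/s and contact force between the fingers and glass below 0.1 N and contact force between the fingers and flange below 0.1 N).
It fails at once if the glass is pressed with more than 60 N against another part, the nest or the rest (contact force between glass and spacer above 60 N or contact force between glass and flange above 60 N or contact force between glass and nest above 60 N or contact force between glass and rest above 60 N).
It fails at once if the glass is dropped (faster than 0.3 m/s while not held) (contact force between the fingers and glass below 0.05 N and linear speed of glass above 0.3 m/s).
It fails at once if a bystander is pushed more than 50 mm (distance of any of nut, bush, elbow, cap, coil, carton, spanner, rod from where it was at the start of the episode above 0.05 m).
It also fails if it takes over 72 s, if anything falls off the work surface, if the arm or the gripper's body presses on something with over 40 N, if the wrist force passes 120 N, or if a joint passes its speed limit or range.

## Robot

A 6-joint arm with a two-finger parallel gripper is mounted at the origin on the work surface. World frame = base frame: x ahead of the robot, y to its left, z up, the work surface at z = 0. Lengths are in m, angles in degrees, forces in N, time in s.
With the tool pointing down it reaches from about 0.375 to 0.9 m from the base axis. Payload 3.1 kg.
Tool frame: the origin (TCP) lies at the very end of the fingers, on their centre line; the grasp point (between the pads) lies 19 mm behind it (bot.grip_point_offset is the distance from the TCP to the grasp point, in m); z points along the fingers, x is the direction in which the jaws open and shut, and the axes are right-handed (so a half turn about z gives the same grasp; the last joint's range is limited). The gripper opens to 87 mm and grips with 3 to 60 N. Pads are 19 mm wide; open, the fingers measure 117 mm over their backs; the gripper's body (75 mm by 190 mm) begins 51 mm behind the grasp point.
Start: joints at [-76.576, 30.224, 82.088, -0, 67.689, -10.227], TCP at [0.251, -0.572, 0.223] pointing down, gripper open.
Joint ranges: [-176.69, 176.69], [-43.24, 126.21], [12.49, 139.97], [-82, 262], [0, 151.66], [-163.58, 163.58]. Speed limits (degrees/s): [159.86, 159.86, 180, 180, 180, 180].

## Interface

Orientations are given as a 3x3 rotation matrix whose columns are the frame's x, y, z axes.
In Python, from rig import bot, capture, recognise, place_of gives the robot as it stands.
- The arm moves only by the tool send_rows, never from a script. Its argument "motion" is a list of rows, each a list of 2 entries, a list of its own where there are three numbers: the shift along the tool's x, y, z in mm, then the turn about the tool's z in rad. A call has exactly 5 rows; each row shifts and turns the pose as measured when the row begins, along the tool's axes as they then stand; what a row does not reach is not made up. A row lasts 1/12 s, in which the tool goes at most 41.7 mm and 7.16 degrees, less where a joint would pass 70% of its speed; a pose out of reach is approached as far as the arm can. A call with a gripper value outside its range is refused whole. "gripper" is the closure, from 0 (fully open) to 1 (shut), set as the call begins (left out, the last holds). The fingers move at their own pace and stop on an object; the grip force is fixed at half the most. Time passes only in rows, so rows that do not move let the fingers close, or fill a call up. It gives the time, the measured TCP pose, the force and the opening at its end, in the units of the state.
- bot.read_state(): the state, without advancing time (a new reading comes with each control period).
- capture(name): name is "scene" or "top" or "wrist"; returns a dict with "image" (480x640x3 uint8, blue, green, red), "fx", "fy", "cx", "cy" (pixels), "rvec" (rotation vector, rad) and "tvec" (3), from world to camera coordinates, as OpenCV has them. Camera axes: x right, y down, z forward; pixel columns grow to the right and rows downward; lengths in m; the calibration is good to about 2 mm. A picture is of the moment at which its call begins. There is no depth.
- bot.hand_in(): hands the job in, once; it reports no verdict.
Trained networks look in the newest picture that a camera, given by its name, has taken for a name from the list of things; names that differ only in an ending like _2 or _b are one class to them, and where a whole thing is asked for, a point or a joint stands for the part that bears it (a point fixed in the world has none). Each returns a list of dicts, best first, with "p" (0 to 1); they miss things now and then, are a little off and sometimes report something else, mostly with a low value. They report only what shows in the picture. A call takes as long as a camera call. They do not tell look-alikes from the thing itself.
- recognise(camera, target): "xy" ([column, row] in pixels, amid what is visible of it).
- place_of(camera, target): "xy" ([column, row] in pixels: a listed point, or the origin of a listed thing).
The state is a dict: "time_s": time; "joint_positions": joint angles; "qvel": joint speeds; "tau": joint torques, N m; "position": TCP position; "tcp_rot": TCP orientation; "force": force on the tool from outside, world axes, zero at the start; "moment": the same for the moment, N m; "opening": opening from 0.0 (shut) to 1.0 (fully open).
Only numpy, scipy, OpenCV 4.12 (cv2) and the standard library are available. Lean on these libraries where they do the work, as an engineer would, in place of code of your own. Each camera call takes 0.05 s, during which the arm holds its last target.

## Working session

There is one attempt and no reset: what is moved stays moved. The work goes in short steps, Python scripts to look and compute and a tool call to move; the robot and the scene stay as the last step left them, time stands still between calls to the robot, and variables do not carry over. Pictures are saved under pics/ and viewed, and the job is handed in when it is done.

Besides the shell and the picture viewer there is one more tool, called after ">>>" as a command line: name --argument value ..., lists and objects as JSON in quotes. send_rows: Moves the arm, as the interface text tells. Its arguments: {"type":"object","properties":{"motion":{"type":"array","items":{"type":"array"}},"gripper":{"type":"number"}},"required":["motion"]}

```bash
mkdir -p pics; ls; cat > h.py <<'E'
import numpy as np, cv2
from rig import bot, capture, recognise, place_of
def ray(c,px):
    R=cv2.Rodrigues(np.array(c['rvec'],float))[0]; t=np.array(c['tvec'],float).ravel()
    d=R.T@np.array([(px[0]-c['cx'])/c['fx'],(px[1]-c['cy'])/c['fy'],1.0]); o=-R.T@t
    return o,d/np.linalg.norm(d)
def onz(c,px,z):
    o,d=ray(c,px); return o+d*(z-o[2])/d[2]
def proj(c,P):
    K=np.array([[c['fx'],0,c['cx']],[0,c['fy'],c['cy']],[0,0,1.0]])
    return cv2.projectPoints(np.array(P,float).reshape(-1,3),np.array(c['rvec'],float),np.array(c['tvec'],float),K,None)[0].reshape(-1,2)
def st():
    s=bot.read_state(); print('t',s['time_s'],'pos',np.round(s['position'],4),'F',np.round(s['force'],1),'op',s['opening']); print(np.round(s['tcp_rot'],4).tolist()); return s
E
python3 - <<'E'
from h import *
import pickle
st()
C={}
for n in ['scene','top','wrist']:
    c=capture(n); cv2.imwrite(f'pics/{n}0.png',c['image']); C[n]=c
    R=cv2.Rodrigues(np.array(c['rvec'],float))[0]
    print(n,'cam at',np.round(-R.T@np.array(c['tvec'],float).ravel(),3),'look',np.round(R[2],3),c['fx'])
    for k in ['nest','nest_axis','stud_a','spacer_centre','glass_centre','flange_centre','rest']:
        print(n,k,[(np.round(r['xy']).tolist(),round(r['p'],2)) for r in place_of(n,k)][:4])
pickle.dump(C,open('C0.pkl','wb'))
st()
E
```

```text
pics
t 0.0 pos [ 0.2506 -0.5718  0.2216] F [ 0.1 -0.2 -0.3] op 0.9989526298862829
[[0.4012, -0.916, -0.0005], [-0.916, -0.4012, 0.0021], [-0.0021, -0.0004, -1.0]]
scene cam at [1.201 0.097 1.008] look [-0.581 -0.075 -0.811] 502.64721225841146
scene nest [([191.0, 223.0], 0.7)]
scene nest_axis [([184.0, 208.0], 0.89)]
scene stud_a [([202.0, 197.0], 0.95), ([158.0, 202.0], 0.71)]
scene spacer_centre [([361.0, 271.0], 0.7), ([354.0, 312.0], 0.69), ([251.0, 184.0], 0.24)]
scene glass_centre [([252.0, 261.0], 0.93)]
scene flange_centre [([464.0, 238.0], 0.88), ([182.0, 210.0], 0.4), ([201.0, 198.0], 0.21)]
scene rest [([262.0, 270.0], 0.82)]
top cam at [0.462 0.028 1.117] look [ 0.077 -0.012 -0.997] 546.8505179960925
top nest [([494.0, 293.0], 0.81), ([240.0, 150.0], 0.74)]
top nest_axis [([503.0, 298.0], 0.89)]
top stud_a [([481.0, 304.0], 0.6), ([534.0, 289.0], 0.57)]
top spacer_centre [([269.0, 246.0], 0.91), ([273.0, 194.0], 0.75)]
top glass_centre [([396.0, 229.0], 0.63), ([267.0, 250.0], 0.33)]
top flange_centre [([149.0, 311.0], 0.84), ([421.0, 156.0], 0.21)]
top rest [([388.0, 236.0], 0.61), ([328.0, 307.0], 0.15)]
wrist cam at [ 0.317 -0.544  0.385] look [-0.245 -0.108 -0.964] 352.2771379860178
wrist nest []
wrist nest_axis []
wrist stud_a []
wrist spacer_centre []
wrist glass_centre []
wrist flange_centre []
wrist rest []
t 1.2 pos [ 0.2508 -0.5725  0.2225] F [0.8 0.8 0.5] op 1.0016601182328473
[[0.4012, -0.916, -0.0], [-0.916, -0.4012, 0.0], [-0.0, -0.0, -1.0]]
```

View pics/top0.png

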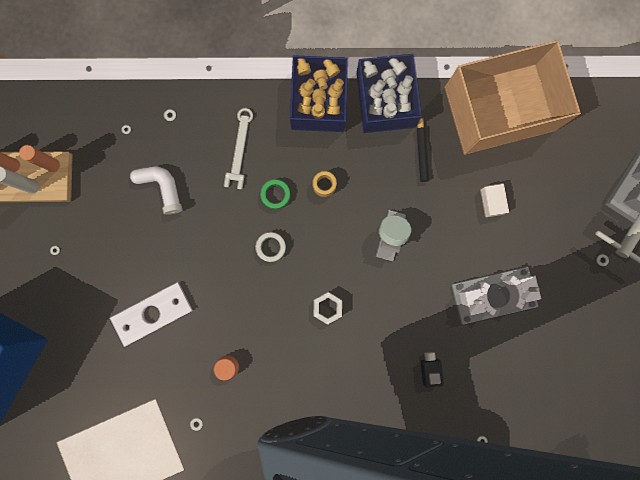

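View pics/scene0.png

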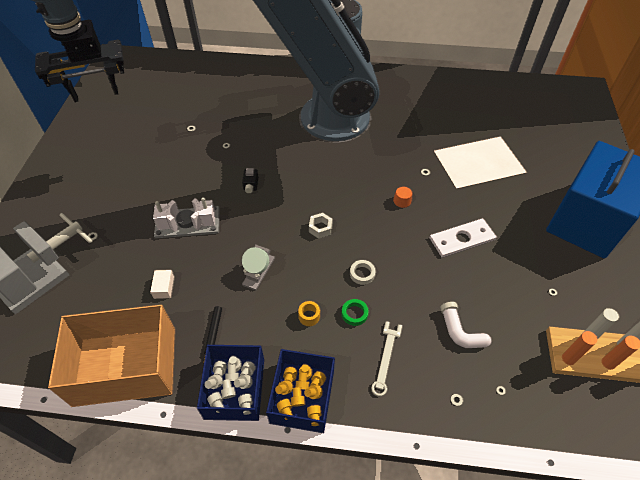

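View pics/wrist0.png

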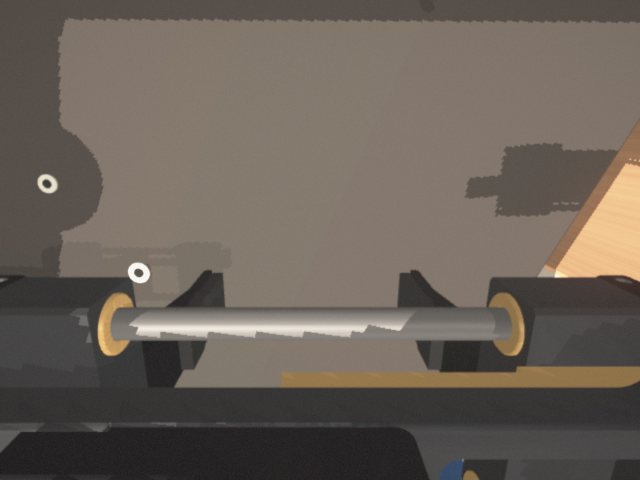

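```bash
python3 - <<'E'
import pickle,cv2,numpy as np
C=pickle.load(open('C0.pkl','rb'))
t=C['top']['image']
a=cv2.resize(t[250:340,440:560],None,fx=5,fy=5,interpolation=cv2.INTER_CUBIC)
b=cv2.resize(t[190:280,365:425],None,fx=5,fy=5,interpolation=cv2.INTER_CUBIC)
cv2.imwrite('pics/cropA.png',np.hstack([a[:450],b[:450]])[:, :800] if 0 else cv2.resize(np.hstack([a,b]),(800,400)))
s=C['scene']['image']
a=cv2.resize(s[190:245,140:230],None,fx=8,fy=8,interpolation=cv2.INTER_CUBIC)
cv2.imwrite('pics/cropB.png',a)
E
```

```text
(no output)
```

View pics/cropA.png

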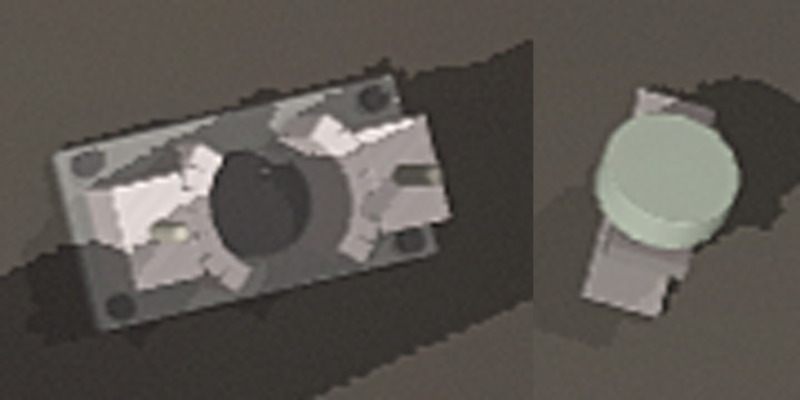

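View pics/cropB.png

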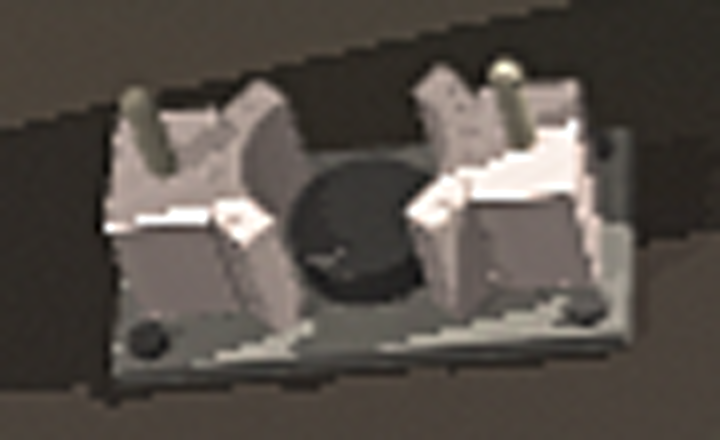

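```bash
python3 - <<'E'
from h import *
import pickle
C=pickle.load(open('C0.pkl','rb'))
t=C['top'];s=C['scene']
cn=np.array([onz(t,(440+x/4.444,250+y/4.444),.010) for x,y in [(52,152),(395,72),(437,248),(102,330)]])
print('nest corners',np.round(cn,4).tolist(),'c',np.round(cn.mean(0),4))
e=cn[0]-cn[1]+cn[3]-cn[2]; print('nest y dir ang',np.degrees(np.arctan2(e[1],e[0])),np.linalg.norm(e)/2)
def tri(a,b):
    o1,d1=ray(t,a);o2,d2=ray(s,b)
    A=np.array([d1,-d2]).T; k=np.linalg.lstsq(A,o2-o1,rcond=None)[0]
    p,q=o1+k[0]*d1,o2+k[1]*d2; return np.round((p+q)/2,4),np.round(np.linalg.norm(p-q),4)
print('stud a?',tri((440+182/4.444,250+228/4.444),(140+505/8,190+68/8)))
print('stud b?',tri((440+435/4.444,250+172/4.444),(140+132/8,190+95/8)))
print('nest bore',tri((503,298),(184,208)))
print('glass',tri((396,229),(252,261)))
# segment
def seg(c,mask,box):
    m=np.zeros(mask.shape,np.uint8);x0,y0,x1,y1=box;m[y0:y1,x0:x1]=mask[y0:y1,x0:x1]
    n,l,st,ce=cv2.connectedComponentsWithStats(m);i=1+np.argmax(st[1:,4]);return (l==i).astype(np.uint8)
def outer(m):
    k=max(cv2.findContours(m,cv2.RETR_EXTERNAL,cv2.CHAIN_APPROX_NONE)[0],key=cv2.contourArea);return k
for n,c,box,boxf in [('top',t,(250,225,295,270),(95,270,205,355)),('scene',s,(340,255,385,290),(420,210,505,265))]:
    g=cv2.cvtColor(c['image'],cv2.COLOR_BGR2GRAY); m=(g>110).astype(np.uint8)
    k=outer(seg(c,m,box)); el=cv2.fitEllipse(k); print(n,'ring',el, 'z18',np.round(onz(c,el[0],.018),4),'z9',np.round(onz(c,el[0],.009),4))
    k=outer(seg(c,m,boxf)); r=cv2.minAreaRect(k); print(n,'flange',r,np.round(onz(c,r[0],.012),4))
    b=np.array([onz(c,p,.012) for p in cv2.boxPoints(r)]); e=[b[1]-b[0],b[2]-b[1]]
    for q in e: print('   edge',np.linalg.norm(q),np.degrees(np.arctan2(q[1],q[0])))
E
```

```text
nest corners [[0.4722, -0.2466, 0.01], [0.5072, -0.405, 0.01], [0.4269, -0.4211, 0.01], [0.3915, -0.2671, 0.01]] c [ 0.4495 -0.335   0.01  ]
nest y dir ang 102.70160901874773 0.16015644014941033
stud a? (array([ 0.4387, -0.2787,  0.0897]), np.float64(0.0044))
stud b? (array([ 0.4612, -0.3879,  0.0885]), np.float64(0.0035))
nest bore (array([ 0.4438, -0.3331,  0.0526]), np.float64(0.0043))
glass (array([ 0.5809, -0.1306,  0.0541]), np.float64(0.0025))
top ring ((270.030517578125, 246.6416473388672), (28.801475524902344, 29.621065139770508), 94.79186248779297) z18 [0.5512 0.1202 0.018 ] z9 [0.5519 0.121  0.009 ]
top flange ((150.31080627441406, 314.1415100097656), (32.918766021728516, 78.04695129394531), 62.1759033203125) [0.4183 0.3605 0.012 ]
   edge 0.15433717235388725 -62.449619415297356
   edge 0.06641737050799727 -151.85960869683032
scene ring ((362.6604919433594, 270.2724914550781), (20.720111846923828, 25.87034034729004), 100.77784729003906) z18 [0.5527 0.1221 0.018 ] z9 [0.5468 0.1223 0.009 ]
scene flange ((462.297119140625, 235.92324829101562), (24.40384292602539, 63.533836364746094), 70.615478515625) [0.4189 0.3598 0.012 ]
   edge 0.1747256125884225 119.39554985998207
   edge 0.07348522246179266 11.100279292478248
```

```bash
cat > plan.py <<'E'
import sys,json
from h import *
def yaw_of(R): return np.degrees(np.arctan2(R[1,0],R[0,0]))
def plan(goal,yaw,n,maxstep=40,maxturn=7.0,lag=None):
    """n rows; goal xyz m; straight line, equal steps"""
    s=bot.read_state(); R=np.array(s['tcp_rot']); p=np.array(s['position']); y=yaw_of(R)
    d=(np.array(goal)-p)*1000; dy=(yaw-y+180)%360-180
    print('now',np.round(p*1000,1),'yaw',round(y,2),'| shift',np.round(d,1),'turn',round(dy,2),'| F',np.round(s['force'],1),'op',round(s['opening'],4),'t',round(s['time_s'],2))
    need=max(int(np.ceil(np.linalg.norm(d)/maxstep)),int(np.ceil(abs(dy)/maxturn)),1)
    print('need rows',need,'using',n or need); n=n or need
    rows=[]; pos=p*1000
    for i in range(n):
        st_=(np.array(goal)*1000-pos)/(n-i)
        a=np.radians(y); X=np.array([np.cos(a),np.sin(a),0]);Y=np.array([np.sin(a),-np.cos(a),0])
        sh=[round(float(st_@X),1),round(float(st_@Y),1),round(float(-st_[2]),1)]
        t=dy/n; rows.append([sh,round(float(-np.radians(t)),3)])
        pos=pos+sh[0]*X+sh[1]*Y+np.array([0,0,-sh[2]]); y+=t
    for i in range(0,len(rows),5):
        r=rows[i:i+5]; r+= [[[0,0,0],0]]*(5-len(r)); print(json.dumps(r))
    return rows
if __name__=='__main__':
    g=[float(v)/1000 for v in sys.argv[1:4]]; plan(g,float(sys.argv[4]),int(sys.argv[5]) if len(sys.argv)>5 else 0)
E
python3 plan.py 455 -364 200 12 15
```

```text
now [ 250.8 -572.5  222.5] yaw -66.35 | shift [204.2 208.5 -22.5] turn 78.35 | F [0.8 0.8 0.5] op 1.0017 t 1.2
need rows 12 using 15
[[[-7.3, -18.0, 1.5], -0.091], [[-5.6, -18.6, 1.5], -0.091], [[-3.9, -19.1, 1.5], -0.091], [[-2.1, -19.3, 1.5], -0.091], [[-0.3, -19.5, 1.5], -0.091]]
[[[1.4, -19.4, 1.5], -0.091], [[3.2, -19.2, 1.5], -0.091], [[4.9, -18.8, 1.5], -0.091], [[6.6, -18.3, 1.5], -0.091], [[8.3, -17.6, 1.5], -0.091]]
[[[9.8, -16.8, 1.5], -0.091], [[11.3, -15.9, 1.5], -0.091], [[12.7, -14.7, 1.5], -0.091], [[14.0, -13.5, 1.5], -0.091], [[15.2, -12.3, 1.5], -0.091]]
```

>>> send_rows --motion '[[[-9,-23,2],-0.12],[[-6,-24,2],-0.12],[[-3,-25,2],-0.12],[[0,-25,2],-0.12],[[2,-25,2],-0.12]]'

```text
time_s: 1.62
position: [0.3375, -0.4874, 0.2125]
tcp_rot: [[0.857, -0.516, 0.0], [-0.516, -0.857, -0.007], [0.004, 0.006, -1.0]]
force: [0.2, -0.2, -0.2]
opening: 1.001
```

>>> send_rows --motion '[[[5,-25,2],-0.12],[[8,-24,2],-0.12],[[10,-23,2],-0.12],[[13,-22,2],-0.12],[[15,-20,2],-0.12]]'

```text
time_s: 2.03
position: [0.424, -0.3878, 0.2019]
tcp_rot: [[0.996, 0.084, 0.001], [0.084, -0.996, -0.008], [0.001, 0.008, -1.0]]
force: [-0.0, -0.2, 0.1]
opening: 1.0
```

```bash
python3 plan.py 455 -364 200 12
```

```text
now [ 424.  -387.8  201.9] yaw 4.81 | shift [31.  23.8 -1.9] turn 7.19 | F [-0.  -0.2  0.1] op 0.9999 t 2.03
need rows 2 using 2
[[[16.4, -10.5, 0.9], -0.063], [[17.1, -9.5, 1.0], -0.063], [[0, 0, 0], 0], [[0, 0, 0], 0], [[0, 0, 0], 0]]
```

>>> send_rows --motion '[[[16,-11,1],-0.063],[[17,-10,1],-0.063],[[0,0,0],0],[[0,0,0],0],[[0,0,0],0]]'

```text
time_s: 2.45
position: [0.4583, -0.3564, 0.1994]
tcp_rot: [[0.975, 0.224, 0.001], [0.224, -0.975, -0.006], [-0.0, 0.006, -1.0]]
force: [-0.7, 0.1, -0.8]
opening: 1.001
```

```bash
cat > snap.py <<'E'
import sys,pickle
from h import *
n,out=sys.argv[1:3]
c=capture(n); c['state']=bot.read_state(); cv2.imwrite(f'pics/{out}.png',c['image']); pickle.dump(c,open(out+'.pkl','wb')); st()
E
python3 snap.py wrist w1
```

```text
t 2.5 pos [ 0.458  -0.3567  0.1995] F [ 0.1 -0.1 -0.1] op 0.997589735938968
[[0.9746, 0.2238, 0.0012], [0.2238, -0.9746, -0.0064], [-0.0003, 0.0065, -1.0]]
```

View pics/w1.png

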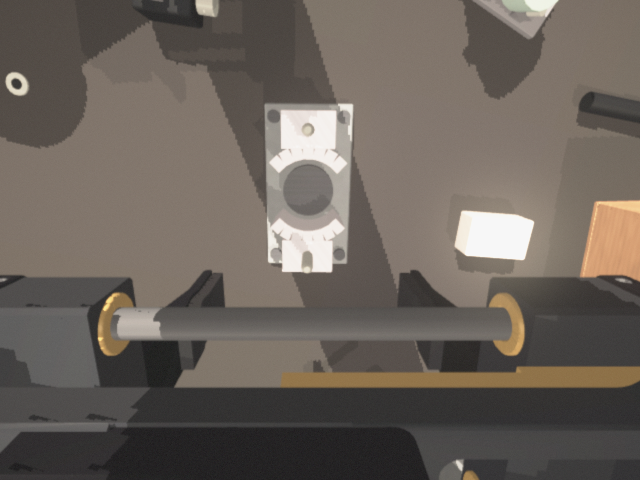

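```bash
python3 - <<'E'
import cv2
i=cv2.imread('pics/w1.png')[95:280,255:365]
cv2.imwrite('pics/w1c.png',cv2.resize(i,None,fx=3.2*1,fy=3.2,interpolation=cv2.INTER_CUBIC))
E
```

```text
(no output)
```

View pics/w1c.png

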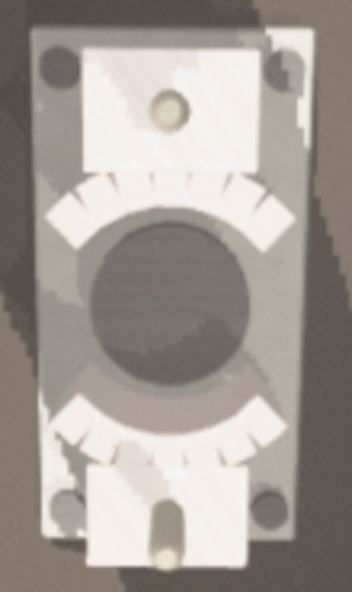

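```bash
python3 - <<'E'
from h import *
import pickle
from scipy.optimize import least_squares
c=pickle.load(open('w1.pkl','rb')); T=pickle.load(open('C0.pkl','rb'))
f=lambda x,y:(255+x/3.2,95+y/3.2)
cr=[f(*p) for p in [(32,27),(315,29),(294,541),(43,536)]]
L=[(-42,80,10),(42,80,10),(42,-80,10),(-42,-80,10),(0,55,90),(0,-55,90)]
P=np.array(cr+[f(169,110),f(166,557)])
def W(x): 
    a=x[2];R=np.array([[np.cos(a),-np.sin(a)],[np.sin(a),np.cos(a)]]);q=np.array(L)/1000
    return np.c_[q[:,:2]@R.T+x[:2],q[:,2]]
r=least_squares(lambda x:(proj(c,W(x))-P).ravel(),[.4495,-.334,np.radians(12)])
print(r.x[:2],np.degrees(r.x[2]));print(np.round(r.fun.reshape(-1,2),2).tolist())
print('corner-only yaw/centre:')
q=np.array([onz(c,p,.010) for p in cr]);print(q.mean(0),np.degrees(np.arctan2(*(q[0]+q[1]-q[2]-q[3])[[1,0]]))-90, np.linalg.norm(q[0]-q[3]),np.linalg.norm(q[0]-q[1]))
s=np.array([onz(c,f(*p),.090) for p in [(169,110),(166,557)]]);print('studs',s.tolist(),s.mean(0),np.linalg.norm(s[0]-s[1]))
for z in (.024,.027,.030):
    print('seat',z,onz(c,f(170,303),z)[:2], np.linalg.norm(onz(c,f(91,303),z)-onz(c,f(249,303),z)))
# check in top/scene 
for n in('top','scene'): print(n,np.round(proj(T[n],W(r.x)),1).tolist())
E
```

```text
[ 0.44991735 -0.33524743] 12.282873024886722
[[-0.84, -0.84], [0.46, -0.4], [0.27, 0.18], [-0.5, 0.91], [0.38, 0.21], [0.09, 0.19]]
corner-only yaw/centre:
[ 0.4500589  -0.33518084  0.01      ] 12.26607315504539 0.15823965408944238 0.08281918174397959
studs [[0.43790903330653774, -0.2814231923899877, 0.09000000000000002], [0.4615116639023174, -0.38883825054183246, 0.09000000000000002]] [ 0.44971035 -0.33513072  0.09      ] 0.10997762903793219
seat 0.024 [ 0.44969993 -0.33441044] 0.04736962980764828
seat 0.027 [ 0.44962305 -0.33397392] 0.04694824864447936
seat 0.03 [ 0.44954617 -0.33353741] 0.04652686748131047
top [[462.4, 324.1], [452.4, 283.3], [528.6, 265.8], [539.0, 306.3], [481.3, 301.7], [537.8, 288.6]]
scene [[217.4, 205.5], [216.6, 231.1], [151.8, 236.0], [155.0, 210.1], [201.1, 198.0], [155.1, 201.4]]
```

```bash
python3 plan.py 558 92 150 12.3 13
```

```text
now [ 458.  -356.7  199.5] yaw 12.93 | shift [100.  448.7 -49.5] turn -0.63 | F [ 0.1 -0.1 -0.1] op 0.9976 t 2.5
need rows 12 using 13
[[[15.2, -31.9, 3.8], 0.001], [[15.2, -31.9, 3.8], 0.001], [[15.2, -32.0, 3.8], 0.001], [[15.1, -32.0, 3.8], 0.001], [[15.1, -32.0, 3.8], 0.001]]
[[[15.1, -32.0, 3.8], 0.001], [[15.1, -32.0, 3.8], 0.001], [[15.0, -32.0, 3.8], 0.001], [[15.0, -32.0, 3.8], 0.001], [[15.0, -32.0, 3.8], 0.001]]
[[[14.9, -32.0, 3.8], 0.001], [[14.9, -32.1, 3.8], 0.001], [[14.9, -32.1, 3.9], 0.001], [[0, 0, 0], 0], [[0, 0, 0], 0]]
```

>>> send_rows --motion '[[[15,-32,4],0],[[15,-32,4],0],[[15,-32,4],0],[[15,-32,4],0],[[15,-32,4],0]]'

```text
time_s: 2.92
position: [0.4963, -0.1951, 0.1787]
tcp_rot: [[0.98, 0.2, 0.008], [0.201, -0.98, -0.018], [0.004, 0.019, -1.0]]
force: [-0.4, 1.0, 0.4]
opening: 0.998
```

>>> send_rows --motion '[[[15,-32,4],0],[[15,-32,4],0],[[15,-32,4],0],[[15,-32,4],0],[[15,-32,4],0]]'

```text
time_s: 3.33
position: [0.5391, -0.0232, 0.1559]
tcp_rot: [[0.983, 0.186, 0.01], [0.186, -0.982, -0.021], [0.006, 0.023, -1.0]]
force: [0.7, -0.4, 0.7]
opening: 1.003
```

>>> send_rows --motion '[[[15,-32,4],0],[[15,-32,4],0],[[15,-32,4],0],[[0,0,0],0],[[0,0,0],0]]'

```text
time_s: 3.75
position: [0.5687, 0.0846, 0.1413]
tcp_rot: [[0.983, 0.182, 0.013], [0.182, -0.983, -0.021], [0.009, 0.023, -1.0]]
force: [-0.2, -0.4, 0.6]
opening: 0.997
```

```bash
python3 snap.py wrist w2
```

```text
t 3.8 pos [0.5686 0.0844 0.1413] F [0.1 0.7 0.3] op 0.997923981758256
[[0.9834, 0.1808, 0.0129], [0.181, -0.9833, -0.0204], [0.009, 0.0224, -0.9997]]
```

View pics/w2.png

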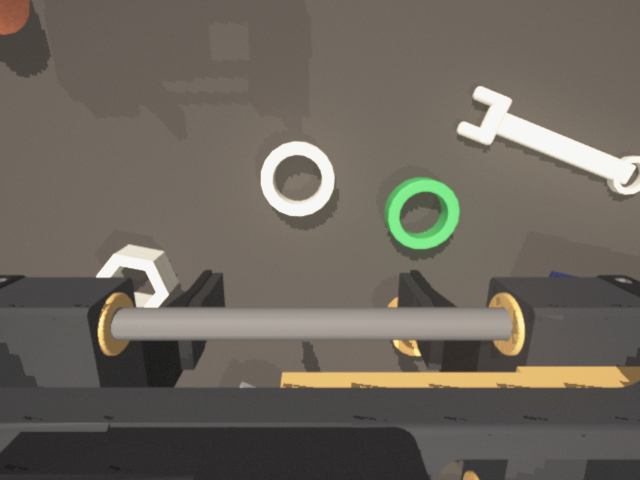

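```bash
cat > ring.py <<'E'
import sys,pickle
from h import *
from scipy.optimize import least_squares
def fitcyl(c,k,r,z0,z1,x0):
    """fit silhouette of vertical cylinder to contour points k (N,2): centre x,y"""
    th=np.linspace(0,2*np.pi,180,endpoint=False)
    def hull(x):
        pts=np.r_[np.c_[x[0]+r*np.cos(th),x[1]+r*np.sin(th),0*th+z0],np.c_[x[0]+r*np.cos(th),x[1]+r*np.sin(th),0*th+z1]]
        return cv2.convexHull(proj(c,pts).astype(np.float32))
    def f(x):
        h=hull(x); return [cv2.pointPolygonTest(h,(float(p[0]),float(p[1])),True) for p in k]
    q=least_squares(f,x0,diff_step=1e-4,loss='soft_l1'); return q.x,np.std(q.fun),np.mean(q.fun)
E
python3 - <<'E'
from ring import *
c=pickle.load(open('w2.pkl','rb'))
g=cv2.cvtColor(c['image'],cv2.COLOR_BGR2GRAY); m=(g>140).astype(np.uint8)
b=np.zeros_like(m); b[130:235,245:350]=m[130:235,245:350]
k=max(cv2.findContours(b,cv2.RETR_EXTERNAL,cv2.CHAIN_APPROX_NONE)[0],key=cv2.contourArea)[:,0]
el=cv2.fitEllipse(k);print(el,onz(c,el[0],.018),onz(c,el[0],.009))
print(fitcyl(c,k,.030,0,.018,[.553,.122]))
E
```

```text
((297.0391845703125, 178.30906677246094), (74.04573059082031, 74.90984344482422), 161.30569458007812) [0.55116518 0.12017982 0.018     ] [0.55111686 0.1189593  0.009     ]
(array([0.55136219, 0.11907516]), np.float64(0.29690276409451927), np.float64(0.35247675915036514))
```

```bash
python3 - <<'E'
s=open('plan.py').read()
s=s.replace("""        a=np.radians(y); X=np.array([np.cos(a),np.sin(a),0]);Y=np.array([np.sin(a),-np.cos(a),0])
        sh=[round(float(st_@X),1),round(float(st_@Y),1),round(float(-st_[2]),1)]
""","""        a=np.radians(y-y0); Z=np.array([[np.cos(a),-np.sin(a),0],[np.sin(a),np.cos(a),0],[0,0,1]]); Q=Z@R
        sh=np.round(Q.T@st_,1).tolist()
""").replace("pos=pos+sh[0]*X+sh[1]*Y+np.array([0,0,-sh[2]])","pos=pos+Q@np.array(sh)").replace("y=yaw_of(R)","y=yaw_of(R); y0=y").replace("print('need rows'","print('tilt z',np.round(R[:,2],4)); print('need rows'")
open('plan.py','w').write(s)
E
python3 plan.py 551.3 119.7 60 12.3 5
```

```text
now [568.6  84.4 141.3] yaw 10.43 | shift [-17.3  35.3 -81.3] turn 1.87 | F [0.1 0.7 0.3] op 0.9979 t 3.8
tilt z [ 0.0129 -0.0204 -0.9997]
need rows 3 using 5
[[[-2.3, -7.9, 16.1], -0.007], [[-2.2, -8.0, 16.1], -0.007], [[-2.2, -8.0, 16.1], -0.007], [[-2.1, -7.9, 16.0], -0.007], [[-2.1, -8.0, 16.1], -0.007]]
```

>>> send_rows --motion '[[[-3,-10,20],-0.008],[[-3,-10,20],-0.008],[[-3,-10,20],-0.008],[[-2,-10,20],-0.008],[[0,0,0],0]]'

```text
time_s: 4.22
position: [0.5549, 0.1103, 0.0613]
tcp_rot: [[0.98, 0.2, 0.021], [0.2, -0.98, -0.023], [0.016, 0.027, -1.0]]
force: [-0.1, -0.8, 0.4]
opening: 0.999
```

```bash
python3 plan.py 551.3 119.7 3 12.3 4
```

```text
now [554.9 110.3  61.3] yaw 11.54 | shift [ -3.6   9.4 -58.3] turn 0.76 | F [-0.1 -0.8  0.4] op 0.9994 t 4.22
tilt z [ 0.0213 -0.0233 -0.9995]
need rows 2 using 4
[[[-0.7, -2.9, 14.5], -0.003], [[-0.6, -2.9, 14.5], -0.003], [[-0.6, -2.8, 14.5], -0.003], [[-0.7, -2.9, 14.4], -0.003], [[0, 0, 0], 0]]
```

>>> send_rows --motion '[[[-1,-4,14],-0.003],[[-1,-4,14],-0.003],[[-1,-3,14],-0.003],[[-1,-3,13],-0.003],[[0,0,0],0]]'

```text
time_s: 4.63
position: [0.5538, 0.1119, 0.0086]
tcp_rot: [[0.98, 0.199, 0.027], [0.2, -0.979, -0.026], [0.021, 0.031, -0.999]]
force: [0.0, -0.3, 0.3]
opening: 0.998
```

```bash
python3 plan.py 551.3 119.7 3 12.3 1
```

```text
now [553.8 111.9   8.6] yaw 11.54 | shift [-2.5  7.8 -5.6] turn 0.76 | F [ 0.  -0.3  0.3] op 0.9984 t 4.63
tilt z [ 0.0271 -0.0257 -0.9993]
need rows 1 using 1
[[[-1.0, -8.4, 5.3], -0.013], [[0, 0, 0], 0], [[0, 0, 0], 0], [[0, 0, 0], 0], [[0, 0, 0], 0]]
```

>>> send_rows --motion '[[[-1,-11,0],-0.02],[[0,0,0],0],[[0,0,0],0],[[0,0,0],0],[[0,0,0],0]]'

```text
time_s: 5.05
position: [0.5545, 0.1191, 0.0132]
tcp_rot: [[0.976, 0.215, 0.034], [0.216, -0.976, -0.026], [0.028, 0.033, -0.999]]
force: [-0.1, 0.1, 0.6]
opening: 1.001
```

```bash
python3 plan.py 551.3 119.7 3.5 12.3 1
```

```text
now [554.5 119.1  13.2] yaw 12.47 | shift [-3.2  0.6 -9.7] turn -0.17 | F [-0.1  0.1  0.6] op 1.0009 t 5.05
tilt z [ 0.0343 -0.0264 -0.9991]
need rows 1 using 1
[[[-3.3, -1.6, 9.6], 0.003], [[0, 0, 0], 0], [[0, 0, 0], 0], [[0, 0, 0], 0], [[0, 0, 0], 0]]
```

```bash
python3 - <<'E'
from h import *
s=bot.read_state()
for k in s: print(k,np.round(s[k],4).tolist() if k!='tcp_rot' else '')
import pickle
for f in ['w1','w2']:
    q=pickle.load(open(f+'.pkl','rb'))['state'];print(f,np.round(q['joint_positions'],3),np.round(q['qvel'],3),np.round(q['tau'],2),np.round(q['position'],4))
print([a for a in dir(bot) if a[0]!='_'])
E
```

```text
time_s 5.05
joint_positions [1.698, 43.5159, 99.7702, -2.7517, 34.8218, -8.5098]
qvel [-0.14, -1.0541, -0.1147, 0.004, 0.442, -0.1161]
tau [-0.0083, -43.8224, -7.9262, -0.0194, -0.0566, 0.0006]
position [0.5545, 0.1191, 0.0132]
tcp_rot 
force [-0.1347, 0.1302, 0.5515]
moment [-0.009, -0.1444, 0.0062]
opening 1.0009
w1 [-48.833  28.272  90.222  -0.216  61.187 -61.663] [-0.839 -0.051 -0.079 -0.075 -0.047 -0.093] [ 3.800e-01 -4.078e+01 -1.603e+01  1.000e-02  7.000e-02 -0.000e+00] [ 0.458  -0.3567  0.1995]
w2 [ -2.072  32.273  94.214  -1.437  52.743 -11.633] [-1.967 -0.633  0.743 -0.572  0.17  -0.314] [ 1.900e-01 -4.163e+01 -1.373e+01 -9.000e-02  3.000e-02  1.000e-02] [0.5686 0.0844 0.1413]
['PlanningError', 'grip_point_offset', 'hand_in', 'read_state']
```

>>> send_rows --motion '[[[0,0,0],0],[[0,0,0],0],[[0,0,0],0],[[0,0,0],0],[[0,0,0],0]]'

```text
time_s: 5.47
position: [0.5557, 0.1192, 0.0149]
tcp_rot: [[0.976, 0.215, 0.037], [0.216, -0.976, -0.026], [0.031, 0.034, -0.999]]
force: [0.3, 0.3, 0.5]
opening: 0.998
```

```bash
cat > full.py <<'E'
from h import *
s=bot.read_state()
for k in s: print(k,np.round(s[k],4).tolist())
E
python3 full.py
```

```text
time_s 5.4667
joint_positions [1.7021, 43.3545, 99.7185, -2.7601, 34.856, -8.5207]
qvel [0.1008, -0.0207, 0.04, -0.1121, 0.0597, -0.0068]
tau [-0.0095, -44.0239, -8.108, -0.0189, -0.0804, 0.0011]
position [0.5557, 0.1192, 0.0149]
tcp_rot [[0.9759, 0.2151, 0.0375], [0.2162, -0.976, -0.0264], [0.0309, 0.0339, -0.9989]]
force [0.2778, 0.3386, 0.5005]
moment [-0.0277, -0.1041, 0.0316]
opening 0.9977
```

>>> send_rows --motion '[[[-5,-2,12],0],[[0,0,0],0],[[0,0,0],0],[[0,0,0],0],[[0,0,0],0]]'

```text
time_s: 5.88
position: [0.5525, 0.1198, 0.0034]
tcp_rot: [[0.976, 0.215, 0.04], [0.216, -0.976, -0.026], [0.034, 0.034, -0.999]]
force: [-0.5, 0.1, 0.7]
opening: 0.997
```

```bash
python3 full.py; python3 plan.py 551.3 119.7 3.5 12.3 1
```

```text
time_s 5.8833
joint_positions [1.7835, 44.3921, 100.4117, -2.9049, 32.9651, -8.2834]
qvel [0.0007, -0.0942, 0.0214, 0.1192, 0.6127, 0.0273]
tau [0.0209, -43.8692, -7.3637, -0.0177, -0.0809, 0.0013]
position [0.5525, 0.1198, 0.0034]
tcp_rot [[0.9757, 0.2153, 0.0403], [0.2164, -0.9759, -0.0263], [0.0337, 0.0344, -0.9988]]
force [-0.5369, 0.1463, 0.7099]
moment [0.0053, -0.0797, -0.0009]
opening 0.9974
now [552.5 119.8   3.4] yaw 12.51 | shift [-1.2 -0.1  0.1] turn -0.21 | F [-0.5  0.1  0.7] op 0.9974 t 5.88
tilt z [ 0.0403 -0.0263 -0.9988]
need rows 1 using 1
[[[-1.2, -0.1, -0.1], 0.004], [[0, 0, 0], 0], [[0, 0, 0], 0], [[0, 0, 0], 0], [[0, 0, 0], 0]]
```

>>> send_rows --motion '[[[0,0,0],0],[[0,0,0],0],[[0,0,0],0],[[0,0,0],0],[[0,0,0],0]]' --gripper 1

```text
time_s: 6.3
position: [0.553, 0.1198, 0.0042]
tcp_rot: [[0.976, 0.215, 0.041], [0.216, -0.976, -0.026], [0.035, 0.035, -0.999]]
force: [0.4, 0.2, -0.6]
opening: 0.704
```

>>> send_rows --motion '[[[0,0,0],0],[[0,0,0],0],[[0,0,0],0],[[0,0,-4],0],[[0,0,-10],0]]'

```text
time_s: 6.72
position: [0.5506, 0.1201, 0.0169]
tcp_rot: [[0.976, 0.215, 0.036], [0.216, -0.976, -0.026], [0.03, 0.034, -0.999]]
force: [-1.3, 0.0, -1.0]
opening: 0.667
```

```bash
python3 full.py; python3 plan.py 449.9 -335.2 140 12.3
```

```text
time_s 6.7167
joint_positions [1.8144, 42.9842, 100.3474, -2.78, 34.6673, -8.3896]
qvel [0.3512, -13.2515, -0.8137, 1.0819, 14.6563, -0.8137]
tau [-0.0786, -43.5124, -8.4021, -0.0405, -0.373, 0.0161]
position [0.5506, 0.1201, 0.0169]
tcp_rot [[0.9759, 0.2152, 0.0363], [0.2162, -0.976, -0.0265], [0.0297, 0.0337, -0.999]]
force [-1.2843, 0.0112, -1.0129]
moment [0.0021, -0.0722, 0.0013]
opening 0.6669
now [550.6 120.1  16.9] yaw 12.49 | shift [-100.7 -455.3  123.1] turn -0.19 | F [-1.3  0.  -1. ] op 0.6669 t 6.72
tilt z [ 0.0363 -0.0265 -0.999 ]
need rows 13 using 13
[[[-14.8, 32.8, -8.8], 0.0], [[-14.8, 32.8, -8.8], 0.0], [[-14.8, 32.8, -8.8], 0.0], [[-14.8, 32.9, -8.8], 0.0], [[-14.8, 32.9, -8.8], 0.0]]
[[[-14.8, 32.9, -8.8], 0.0], [[-14.8, 32.8, -8.8], 0.0], [[-14.8, 32.9, -8.8], 0.0], [[-14.8, 32.9, -8.8], 0.0], [[-14.8, 32.8, -8.8], 0.0]]
[[[-14.8, 32.9, -8.9], 0.0], [[-14.8, 32.9, -8.8], 0.0], [[-14.8, 32.8, -8.9], 0.0], [[0, 0, 0], 0], [[0, 0, 0], 0]]
```

>>> send_rows --motion '[[[0,0,-20],0],[[-2,0,-35],0],[[-6,10,-35],0],[[-15,30,-20],0],[[-15,33,-3],0]]'

```text
time_s: 7.13
position: [0.5248, 0.0471, 0.1373]
tcp_rot: [[0.974, 0.224, 0.036], [0.225, -0.974, -0.025], [0.029, 0.033, -0.999]]
force: [0.6, -1.2, -1.8]
opening: 0.674
```

>>> send_rows --motion '[[[-14,33,-3],0],[[-14,33,-3],0],[[-14,33,-3],0],[[-14,33,-3],0],[[-14,33,-3],0]]'

```text
time_s: 7.55
position: [0.4909, -0.1341, 0.1637]
tcp_rot: [[0.972, 0.23, 0.045], [0.231, -0.973, -0.027], [0.037, 0.037, -0.999]]
force: [1.4, 0.5, -0.9]
opening: 0.671
```

```bash
python3 full.py; python3 plan.py 449.9 -335.2 140 12.3;  python3 snap.py wrist w3
```

```text
time_s 7.55
joint_positions [-27.7637, 25.2895, 104.198, -0.2435, 47.5198, -40.9383]
qvel [-51.6208, -4.4243, -5.4718, 3.7534, 8.3018, -53.749]
tau [3.6097, -36.5602, -12.1385, -0.0725, -0.0793, 0.6182]
position [0.4909, -0.1341, 0.1637]
tcp_rot [[0.9722, 0.2298, 0.0447], [0.2311, -0.9725, -0.0271], [0.0373, 0.0367, -0.9986]]
force [1.44, 0.4986, -0.897]
moment [-0.0059, -0.0824, 0.0228]
opening 0.6711
now [ 490.9 -134.1  163.7] yaw 13.37 | shift [ -41.  -201.1  -23.7] turn -1.07 | F [ 1.4  0.5 -0.9] op 0.6711 t 7.55
tilt z [ 0.0447 -0.0271 -0.9986]
need rows 6 using 6
[[[-14.5, 30.9, 4.5], 0.003], [[-14.5, 30.9, 4.6], 0.003], [[-14.3, 31.0, 4.5], 0.003], [[-14.3, 31.0, 4.6], 0.003], [[-14.2, 31.1, 4.6], 0.003]]
[[[-14.0, 31.1, 4.5], 0.003], [[0, 0, 0], 0], [[0, 0, 0], 0], [[0, 0, 0], 0], [[0, 0, 0], 0]]
t 7.6 pos [ 0.4919 -0.1415  0.1647] F [ 0.5 -4.3 -1.5] op 0.6715500054456118
[[0.9728, 0.2265, 0.0476], [0.2282, -0.973, -0.0339], [0.0386, 0.0439, -0.9983]]
```

View pics/w3.png

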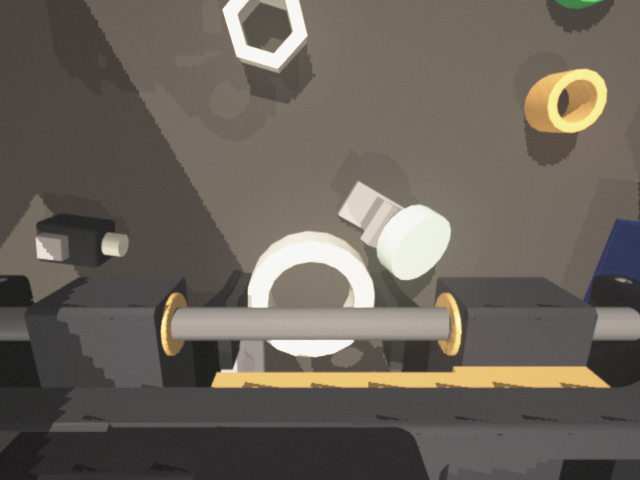

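```bash
python3 full.py|head -3; python3 plan.py 449.9 -335.2 110 12.3 5
```

```text
time_s 7.6
joint_positions [-28.3134, 25.2935, 103.9486, -0.5682, 47.4331, -41.0966]
qvel [4.7936, 0.8082, -1.3279, 2.7394, -2.3014, 9.9118]
now [ 491.9 -141.5  164.7] yaw 13.2 | shift [ -42.  -193.7  -54.7] turn -0.9 | F [ 0.5 -4.3 -1.5] op 0.6716 t 7.6
tilt z [ 0.0476 -0.0339 -0.9983]
need rows 6 using 5
[[[-17.4, 35.3, 11.8], 0.003], [[-17.3, 35.4, 11.9], 0.003], [[-17.2, 35.4, 11.9], 0.003], [[-17.1, 35.5, 11.8], 0.003], [[-17.1, 35.5, 11.9], 0.003]]
```

>>> send_rows --motion '[[[-14,32,5],0],[[-14,32,5],0],[[-14,32,6],0],[[-14,32,8],0],[[-14,32,10],0.005]]'

```text
time_s: 8.02
position: [0.4602, -0.3154, 0.1402]
tcp_rot: [[0.973, 0.223, 0.053], [0.225, -0.974, -0.035], [0.044, 0.046, -0.998]]
force: [0.9, -0.6, -1.4]
opening: 0.668
```

>>> send_rows --motion '[[[-14,30,20],0.005],[[0,0,0],0],[[0,0,0],0],[[0,0,0],0],[[0,0,0],0]]'

```text
time_s: 8.43
position: [0.4523, -0.3569, 0.1214]
tcp_rot: [[0.976, 0.21, 0.054], [0.212, -0.977, -0.039], [0.045, 0.05, -0.998]]
force: [0.2, 0.2, -1.9]
opening: 0.672
```

```bash
python3 full.py|head -3; python3 plan.py 449.9 -335.2 110 12.3 1
```

```text
time_s 8.4333
joint_positions [-49.889, 33.0293, 97.438, 1.3037, 45.8038, -62.9403]
qvel [0.5174, -0.5298, 0.4964, 0.1018, 0.3875, 0.3175]
now [ 452.3 -356.9  121.4] yaw 12.24 | shift [ -2.4  21.7 -11.4] turn 0.06 | F [ 0.2  0.2 -1.9] op 0.6721 t 8.43
tilt z [ 0.0545 -0.0393 -0.9977]
need rows 1 using 1
[[[1.7, -22.2, 10.4], -0.001], [[0, 0, 0], 0], [[0, 0, 0], 0], [[0, 0, 0], 0], [[0, 0, 0], 0]]
```

>>> send_rows --motion '[[[2,-24,0],0],[[0,0,0],0],[[0,0,0],0],[[0,0,0],0],[[0,0,0],0]]'

```text
time_s: 8.85
position: [0.4508, -0.326, 0.1232]
tcp_rot: [[0.975, 0.217, 0.056], [0.219, -0.975, -0.039], [0.046, 0.05, -0.998]]
force: [0.4, -0.4, -1.1]
opening: 0.666
```

```bash
cat > js.py <<'E'
from h import *
s=bot.read_state(); j=np.array(s['joint_positions'])
print('j',np.round(j,2),'sum',round(j[1]+j[2]+j[4],2),'qv',np.round(s['qvel'],2),'tilt',np.round(np.array(s['tcp_rot'])[:,2],4),'pos',np.round(np.array(s['position'])*1000,1),'F',np.round(s['force'],1),'t',round(s['time_s'],2))
E
python3 js.py
```

```text
j [-47.87  31.68 100.25   1.25  44.28 -61.35] sum 176.21 qv [ 1.12 -0.7   0.72  0.19  0.52  0.11] tilt [ 0.0557 -0.0389 -0.9977] pos [ 450.8 -326.   123.2] F [ 0.4 -0.4 -1.1] t 8.85
```

>>> send_rows --motion '[[[0,0,-40],0],[[0,0,0],0],[[0,0,0],0],[[0,0,0],0],[[0,0,0],0]]'

```text
time_s: 9.27
position: [0.4494, -0.3234, 0.1626]
tcp_rot: [[0.974, 0.219, 0.054], [0.221, -0.974, -0.036], [0.044, 0.047, -0.998]]
force: [0.2, -0.1, -1.6]
opening: 0.67
```

```bash
python3 js.py
```

```text
j [-47.8   28.05  98.69   1.16  49.65 -61.27] sum 176.39 qv [ 0.04 -0.14 -0.39 -0.07 -0.56  0.08] tilt [ 0.0538 -0.0364 -0.9979] pos [ 449.4 -323.4  162.6] F [ 0.2 -0.1 -1.6] t 9.27
```

>>> send_rows --motion '[[[0,0,40],0],[[0,0,0],0],[[0,0,0],0],[[0,0,0],0],[[0,0,0],0]]'

```text
time_s: 9.68
position: [0.4513, -0.3249, 0.12]
tcp_rot: [[0.974, 0.219, 0.051], [0.221, -0.975, -0.033], [0.042, 0.043, -0.998]]
force: [0.6, 0.1, -1.8]
opening: 0.669
```

```bash
python3 js.py
```

```text
j [-47.76  32.08 100.07   1.25  44.5  -61.35] sum 176.65 qv [-0.06 -1.02 -0.01 -0.1   1.12  0.03] tilt [ 0.0506 -0.033  -0.9982] pos [ 451.3 -324.9  120. ] F [ 0.6  0.1 -1.8] t 9.68
```

```bash
python3 plan.py 449.9 -335.2 70 12.3 2
```

```text
now [ 451.3 -324.9  120. ] yaw 12.78 | shift [ -1.4 -10.3 -50. ] turn -0.48 | F [ 0.6  0.1 -1.8] op 0.6692 t 9.68
tilt z [ 0.0506 -0.033  -0.9982]
need rows 2 using 2
[[[-2.9, 3.8, 25.1], 0.004], [[-2.9, 3.7, 25.1], 0.004], [[0, 0, 0], 0], [[0, 0, 0], 0], [[0, 0, 0], 0]]
```

>>> send_rows --motion '[[[-4,8,40],0.008],[[0,0,0],0],[[-2,0,10],0],[[0,0,0],0],[[0,0,0],0]]'

```text
time_s: 10.1
position: [0.4523, -0.3383, 0.0748]
tcp_rot: [[0.976, 0.211, 0.056], [0.213, -0.976, -0.038], [0.047, 0.049, -0.998]]
force: [0.3, -1.1, -1.0]
opening: 0.672
```

```bash
python3 js.py;  python3 plan.py 449.9 -335.2 68 12.3 1;  python3 snap.py wrist w4
```

```text
j [-48.65  36.76 100.7    1.52  38.78 -62.07] sum 176.24 qv [-0.11 -1.65  0.46 -0.18  1.37 -0.02] tilt [ 0.056  -0.0384 -0.9977] pos [ 452.3 -338.3   74.8] F [ 0.3 -1.1 -1. ] t 10.1
now [ 452.3 -338.3   74.8] yaw 12.33 | shift [-2.4  3.1 -6.8] turn -0.03 | F [ 0.3 -1.1 -1. ] op 0.6719 t 10.1
tilt z [ 0.056  -0.0384 -0.9977]
need rows 1 using 1
[[[-2.0, -3.8, 6.5], 0.0], [[0, 0, 0], 0], [[0, 0, 0], 0], [[0, 0, 0], 0], [[0, 0, 0], 0]]
t 10.15 pos [ 0.4523 -0.3382  0.0752] F [ 0.  -0.3 -1.6] op 0.6733054363890424
[[0.9759, 0.211, 0.0562], [0.2133, -0.9762, -0.0387], [0.0467, 0.0498, -0.9977]]
```

View pics/w4.png

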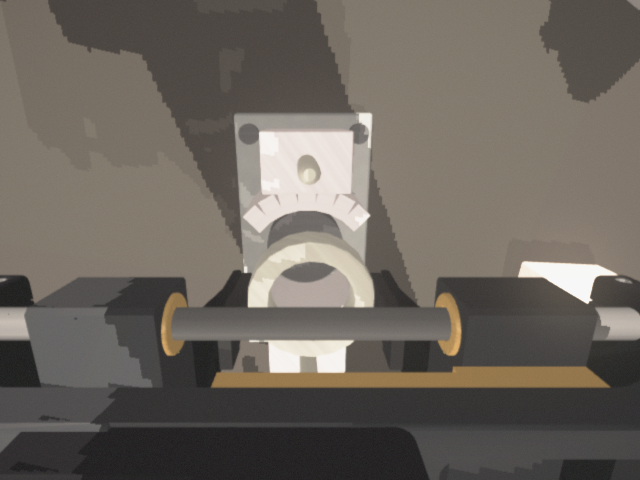

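```bash
python3 - <<'E'
from h import *
import pickle
c=pickle.load(open('w4.pkl','rb'));im=c['image'].copy();s=c['state'];R=np.array(s['tcp_rot']);p=np.array(s['position'])
a=np.radians(12.28);N=np.array([.4499,-.3352])
def nest(L): 
    L=np.array(L,float)/1000; return np.c_[L[:,:2]@np.array([[np.cos(a),np.sin(a)],[-np.sin(a),np.cos(a)]])+N,L[:,2]]
K=(2,)
def poly(P,col,closed=True): cv2.polylines(im,[np.round(proj(c,P)*4).astype(np.int32)],closed,col,1,cv2.LINE_AA,2)
poly(nest([(-42,80,10),(42,80,10),(42,-80,10),(-42,-80,10)]),(0,0,255))
th=np.linspace(0,2*np.pi,60)
poly(nest(np.c_[31.5*np.cos(th),31.5*np.sin(th),0*th+56]),(255,0,0))
poly(nest(np.c_[0*th,55+5*np.cos(th),56+0*th+34*0]),(255,0,255))
poly(nest(np.c_[0*th+2*np.cos(th),55+2*np.sin(th),90+0*th]),(0,255,255))
for h in(4,-14):
  L=np.c_[.03*np.cos(th),.03*np.sin(th),0*th+h/1000]; poly(L@R.T+p,(0,255,0))
cv2.imwrite('pics/w4o.png',cv2.resize(im[90:370,200:420],None,fx=2.7,fy=2.1) if 0 else cv2.resize(im[90:370,200:420],None,fx=2,fy=2,interpolation=cv2.INTER_CUBIC))
E
```

```text
(no output)
```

View pics/w4o.png

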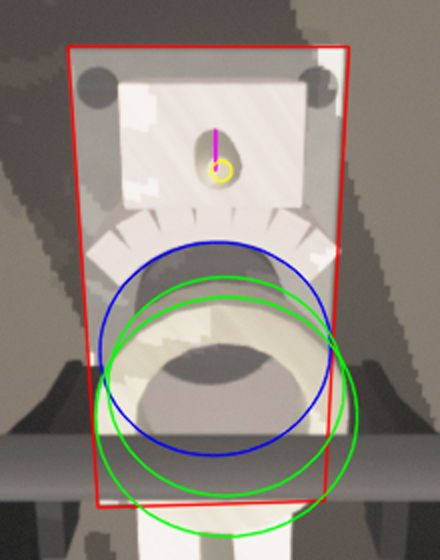

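```bash
python3 - <<'E'
import cv2
i=cv2.imread('pics/w4.png')[215:315,235:390]
cv2.imwrite('pics/w4c.png',cv2.resize(i,None,fx=5,fy=5,interpolation=cv2.INTER_CUBIC))
E
```

```text
(no output)
```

View pics/w4c.png

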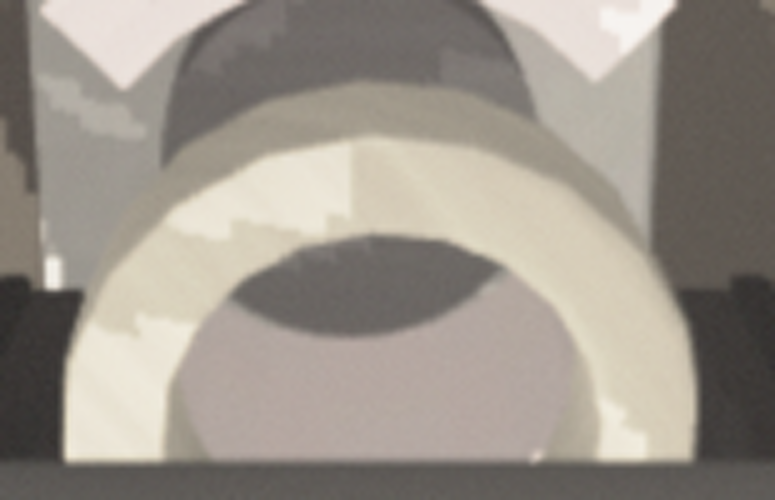

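```bash
python3 - <<'E'
from h import *
import pickle
from scipy.optimize import least_squares
c=pickle.load(open('w4.pkl','rb'));s=c['state'];R=np.array(s['tcp_rot']);p=np.array(s['position'])
Q=np.array([(63,430),(67,360),(120,265),(185,205),(260,162),(380,137),(480,150),(570,190),(640,250),(690,340),(697,430)])/5+[235,215]
th=np.linspace(0,2*np.pi,360,endpoint=False)
for nm,RR in [('tool',R),('flat',np.eye(3))]:
  def f(x):
    P=proj(c,np.c_[.03*np.cos(th),.03*np.sin(th),0*th]@RR.T+x).astype(np.float32)
    return [cv2.pointPolygonTest(P,(float(q[0]),float(q[1])),True) for q in Q]
  r=least_squares(f,p+[0,0,.014],diff_step=1e-4)
  print(nm,np.round(r.x*1000,1),'rel tool',np.round(R.T@(r.x-p)*1000,1),'res',np.round(r.fun,2))
E
```

```text
tool [ 451.8 -340.7   86.3] rel tool [ -0.5   2.9 -11. ] res [-0.02 -1.01  0.25  0.85  0.47 -0.   -0.14 -0.35 -0.67 -0.47  1.13]
flat [ 451.8 -340.4   85.9] rel tool [ -0.5   2.6 -10.7] res [ 0.35 -0.77  0.11  0.47  0.04 -0.2   0.02  0.12 -0.14 -0.38  0.39]
```

```bash
python3 plan.py 450.1 -333.9 66 12.3 1
```

```text
now [ 452.3 -338.2   75.2] yaw 12.33 | shift [-2.2  4.3 -9.2] turn -0.03 | F [ 0.  -0.3 -1.6] op 0.6733 t 10.15
tilt z [ 0.0562 -0.0387 -0.9977]
need rows 1 using 1
[[[-1.7, -5.1, 8.9], 0.001], [[0, 0, 0], 0], [[0, 0, 0], 0], [[0, 0, 0], 0], [[0, 0, 0], 0]]
```

>>> send_rows --motion '[[[-2.5,-6,9],0],[[0,0,0],0],[[0,0,0],0],[[0,0,0],0],[[0,0,0],0]]'

```text
time_s: 10.57
position: [0.4534, -0.3367, 0.0779]
tcp_rot: [[0.975, 0.211, 0.07], [0.215, -0.975, -0.054], [0.057, 0.067, -0.996]]
force: [0.4, -0.0, -1.6]
opening: 0.666
```

```bash
python3 js.py; python3 plan.py 450.1 -333.9 50 12.3 1
```

```text
j [-48.46  36.19 101.54   1.58  37.32 -62.01] sum 175.05 qv [ 0.21 -1.73 -0.36 -0.05  0.72 -0.03] tilt [ 0.0698 -0.0536 -0.9961] pos [ 453.4 -336.7   77.9] F [ 0.4 -0.  -1.6] t 10.57
now [ 453.4 -336.7   77.9] yaw 12.45 | shift [ -3.3   2.8 -27.9] turn -0.15 | F [ 0.4 -0.  -1.6] op 0.666 t 10.57
tilt z [ 0.0698 -0.0536 -0.9961]
need rows 1 using 1
[[[-4.2, -5.3, 27.4], 0.003], [[0, 0, 0], 0], [[0, 0, 0], 0], [[0, 0, 0], 0], [[0, 0, 0], 0]]
```

>>> send_rows --motion '[[[0,0,0],0],[[0,0,0],0],[[0,0,0],0],[[0,0,0],0],[[0,0,0],0]]'

```text
time_s: 10.98
position: [0.4546, -0.338, 0.0802]
tcp_rot: [[0.975, 0.211, 0.073], [0.215, -0.975, -0.057], [0.059, 0.071, -0.996]]
force: [0.6, 0.1, -1.0]
opening: 0.666
```

```bash
python3 js.py
```

```text
j [-48.46  35.99 101.41   1.58  37.39 -62.01] sum 174.79 qv [-0.02  0.06 -0.04 -0.    0.07 -0.02] tilt [ 0.0729 -0.057  -0.9957] pos [ 454.6 -338.    80.2] F [ 0.6  0.1 -1. ] t 10.98
```

>>> send_rows --motion '[[[0,0,0],0],[[0,0,0],0],[[0,0,0],0],[[0,0,0],0],[[0,0,20],0]]'

```text
time_s: 11.4
position: [0.4574, -0.3406, 0.0622]
tcp_rot: [[0.975, 0.211, 0.076], [0.216, -0.975, -0.061], [0.061, 0.076, -0.995]]
force: [0.6, -0.3, -1.5]
opening: 0.669
```

```bash
python3 js.py
```

```text
j [-48.42  37.91 101.58   1.67  35.01 -62.09] sum 174.5 qv [  0.2   27.82   3.64   1.05 -31.05  -1.01] tilt [ 0.0762 -0.0608 -0.9952] pos [ 457.4 -340.6   62.2] F [ 0.6 -0.3 -1.5] t 11.4
```

>>> send_rows --motion '[[[0,0,10],0],[[0,0,5],0],[[0,0,2],0],[[0,0,1],0],[[0,0,0],0]]'

```text
time_s: 11.82
position: [0.4578, -0.3393, 0.0464]
tcp_rot: [[0.974, 0.212, 0.074], [0.217, -0.975, -0.058], [0.06, 0.072, -0.996]]
force: [-0.2, 0.4, 0.9]
opening: 0.669
```

```bash
python3 js.py
```

```text
j [-48.32  39.53 101.84   1.79  33.34 -62.19] sum 174.72 qv [ 0.04 -0.67  0.12 -0.05  0.66  0.08] tilt [ 0.0742 -0.0575 -0.9956] pos [ 457.8 -339.3   46.4] F [-0.2  0.4  0.9] t 11.82
```

>>> send_rows --motion '[[[0,0,-10],0],[[0,0,-40],0],[[0,0,-40],0],[[0,0,0],0],[[0,0,0],0]]'

```text
time_s: 12.23
position: [0.4495, -0.3329, 0.1382]
tcp_rot: [[0.975, 0.212, 0.069], [0.216, -0.975, -0.053], [0.057, 0.066, -0.996]]
force: [-0.8, 0.5, -2.6]
opening: 0.669
```

```bash
python3 js.py
```

```text
j [-48.52  30.18 100.03   1.4   44.91 -61.87] sum 175.11 qv [ 0.18 -4.2  -1.98  0.02  1.53  0.1 ] tilt [ 0.0694 -0.0525 -0.9962] pos [ 449.5 -332.9  138.2] F [-0.8  0.5 -2.6] t 12.23
```

>>> send_rows --motion '[[[0,0,0],0],[[0,0,0],0],[[0,0,0],0],[[0,0,0],0],[[0,0,0],0]]'

```text
time_s: 12.65
position: [0.4482, -0.3315, 0.1353]
tcp_rot: [[0.975, 0.213, 0.066], [0.216, -0.975, -0.049], [0.054, 0.062, -0.997]]
force: [0.5, -0.6, -0.8]
opening: 0.671
```

```bash
python3 js.py
```

```text
j [-48.52  30.41 100.19   1.4   44.82 -61.87] sum 175.42 qv [ 0.01  1.06  0.49  0.06 -0.1  -0.07] tilt [ 0.0659 -0.0486 -0.9966] pos [ 448.2 -331.5  135.3] F [ 0.5 -0.6 -0.8] t 12.65
```

>>> send_rows --motion '[[[0,0,10],0],[[0,0,20],0],[[0,0,15],0],[[0,0,8],0],[[0,0,3],0]]'

```text
time_s: 13.07
position: [0.4518, -0.3341, 0.0737]
tcp_rot: [[0.975, 0.213, 0.064], [0.216, -0.975, -0.047], [0.053, 0.06, -0.997]]
force: [0.0, 0.8, -1.9]
opening: 0.669
```

```bash
python3 js.py
```

```text
j [-48.42  36.57 101.69   1.61  37.29 -62.04] sum 175.55 qv [ 0.07  5.1   0.9   0.13 -4.8  -0.16] tilt [ 0.0643 -0.0468 -0.9968] pos [ 451.8 -334.1   73.7] F [ 0.   0.8 -1.9] t 13.07
```

```bash
python3 plan.py 450.1 -333.9 56 12.3 1
```

```text
now [ 451.8 -334.1   73.7] yaw 12.47 | shift [ -1.7   0.2 -17.7] turn -0.17 | F [ 0.   0.8 -1.9] op 0.6695 t 13.07
tilt z [ 0.0643 -0.0468 -0.9968]
need rows 1 using 1
[[[-2.5, -1.6, 17.5], 0.003], [[0, 0, 0], 0], [[0, 0, 0], 0], [[0, 0, 0], 0], [[0, 0, 0], 0]]
```

>>> send_rows --motion '[[[-2.5,-1.6,5],0],[[-1,0,4],0],[[0,0,3],0],[[0,0,2],0],[[0,0,1],0]]'

```text
time_s: 13.48
position: [0.449, -0.3344, 0.0563]
tcp_rot: [[0.975, 0.212, 0.064], [0.215, -0.975, -0.047], [0.053, 0.06, -0.997]]
force: [0.4, -0.8, -1.2]
opening: 0.67
```

```bash
python3 js.py; python3 plan.py 450.1 -333.9 46 12.3 1
```

```text
j [-48.67  38.23 102.44   1.74  34.88 -62.43] sum 175.55 qv [ 0.12  1.02 -0.06  0.15 -1.6  -0.03] tilt [ 0.0644 -0.0469 -0.9968] pos [ 449.  -334.4   56.3] F [ 0.4 -0.8 -1.2] t 13.48
now [ 449.  -334.4   56.3] yaw 12.46 | shift [  1.1   0.5 -10.3] turn -0.16 | F [ 0.4 -0.8 -1.2] op 0.6697 t 13.48
tilt z [ 0.0644 -0.0469 -0.9968]
need rows 1 using 1
[[[0.7, -0.9, 10.3], 0.003], [[0, 0, 0], 0], [[0, 0, 0], 0], [[0, 0, 0], 0], [[0, 0, 0], 0]]
```

>>> send_rows --motion '[[[0.7,-1,3],0],[[0,0,3],0],[[0,0,3],0],[[0,0,2],0],[[0,0,1],0]]'

```text
time_s: 13.9
position: [0.4514, -0.3351, 0.045]
tcp_rot: [[0.975, 0.212, 0.067], [0.216, -0.975, -0.05], [0.055, 0.064, -0.996]]
force: [0.2, -0.4, -1.3]
opening: 0.671
```

```bash
python3 js.py; python3 plan.py 450.1 -333.9 36 12.3 1; python3 snap.py wrist w5
```

```text
j [-48.52  39.45 102.54   1.76  33.31 -62.34] sum 175.29 qv [ 0.1   1.41  0.07  0.03 -1.48 -0.03] tilt [ 0.0671 -0.0504 -0.9965] pos [ 451.4 -335.1   45. ] F [ 0.2 -0.4 -1.3] t 13.9
now [ 451.4 -335.1   45. ] yaw 12.49 | shift [-1.3  1.2 -9. ] turn -0.19 | F [ 0.2 -0.4 -1.3] op 0.6706 t 13.9
tilt z [ 0.0671 -0.0504 -0.9965]
need rows 1 using 1
[[[-1.5, -2.0, 8.8], 0.003], [[0, 0, 0], 0], [[0, 0, 0], 0], [[0, 0, 0], 0], [[0, 0, 0], 0]]
t 13.95 pos [ 0.4513 -0.335   0.0448] F [-1.  -0.2 -1.1] op 0.6697316464782387
[[0.9749, 0.2124, 0.0669], [0.2159, -0.9751, -0.0501], [0.0546, 0.0633, -0.9965]]
```

View pics/w5.png

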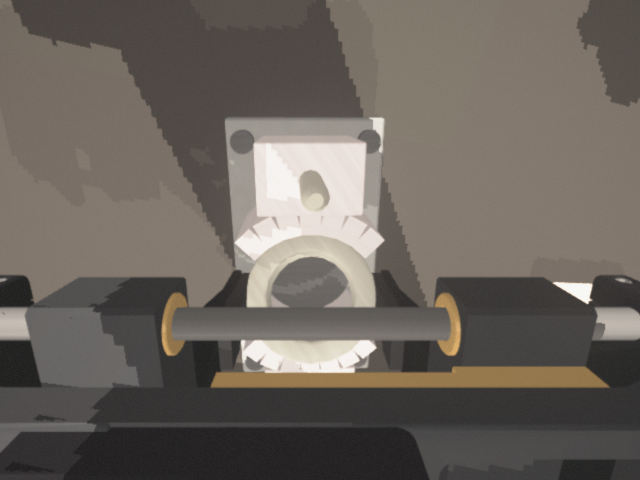

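>>> send_rows --motion '[[[-1.5,-1.2,3],0],[[0,0,3],0],[[0,0,2],0],[[0,0,2],0],[[0,0,1],0]]'

```text
time_s: 14.37
position: [0.4509, -0.3362, 0.0382]
tcp_rot: [[0.974, 0.214, 0.069], [0.218, -0.974, -0.054], [0.056, 0.068, -0.996]]
force: [-1.1, 1.3, 5.7]
opening: 0.667
```

```bash
python3 js.py; python3 plan.py 450.1 -334.2 30 12.3 1
```

```text
j [-48.61  40.13 102.82   1.75  32.1  -62.55] sum 175.05 qv [ 0.12 -0.29  0.14 -0.06 -0.04 -0.26] tilt [ 0.0694 -0.0541 -0.9961] pos [ 450.9 -336.2   38.2] F [-1.1  1.3  5.7] t 14.37
now [ 450.9 -336.2   38.2] yaw 12.61 | shift [-0.8  2.  -8.2] turn -0.31 | F [-1.1  1.3  5.7] op 0.6674 t 14.37
tilt z [ 0.0694 -0.0541 -0.9961]
need rows 1 using 1
[[[-0.8, -2.6, 8.0], 0.005], [[0, 0, 0], 0], [[0, 0, 0], 0], [[0, 0, 0], 0], [[0, 0, 0], 0]]
```

>>> send_rows --motion '[[[-0.8,-2.6,1],0],[[0,0,2],0],[[0,0,2],0],[[0,0,2],0],[[0,0,2],0]]'

```text
time_s: 14.78
position: [0.4512, -0.3363, 0.0375]
tcp_rot: [[0.974, 0.216, 0.074], [0.221, -0.973, -0.061], [0.059, 0.076, -0.995]]
force: [-4.2, 2.3, 17.0]
opening: 0.671
```

```bash
python3 js.py; python3 plan.py 450.1 -334.2 30 12.3 1
```

```text
j [-48.56  40.13 103.15   1.69  31.29 -62.6 ] sum 174.57 qv [ 0.04  0.03  0.39  0.02 -0.58 -0.17] tilt [ 0.0742 -0.0609 -0.9954] pos [ 451.2 -336.3   37.5] F [-4.2  2.3 17. ] t 14.78
now [ 451.2 -336.3   37.5] yaw 12.76 | shift [-1.1  2.1 -7.5] turn -0.46 | F [-4.2  2.3 17. ] op 0.6713 t 14.78
tilt z [ 0.0742 -0.0609 -0.9954]
need rows 1 using 1
[[[-1.0, -2.8, 7.3], 0.008], [[0, 0, 0], 0], [[0, 0, 0], 0], [[0, 0, 0], 0], [[0, 0, 0], 0]]
```

>>> send_rows --motion '[[[0,-1,-2],0],[[0,0,0],0],[[0,0,0],0],[[0,0,0],0],[[0,0,0],0]]'

```text
time_s: 15.2
position: [0.4508, -0.3354, 0.0401]
tcp_rot: [[0.974, 0.216, 0.075], [0.221, -0.973, -0.062], [0.06, 0.077, -0.995]]
force: [0.1, -1.2, -0.7]
opening: 0.666
```

```bash
python3 js.py; python3 snap.py wrist w6
```

```text
j [-48.52  39.81 103.28   1.67  31.38 -62.54] sum 174.47 qv [ 0.01  0.51  0.1   0.05 -0.15 -0.14] tilt [ 0.0753 -0.0623 -0.9952] pos [ 450.8 -335.4   40.1] F [ 0.1 -1.2 -0.7] t 15.2
t 15.25 pos [ 0.4508 -0.3354  0.0401] F [-0.3 -0.8 -0.4] op 0.6658516589196783
[[0.9735, 0.2158, 0.0752], [0.2206, -0.9734, -0.0622], [0.0598, 0.0771, -0.9952]]
```

View pics/w6.png

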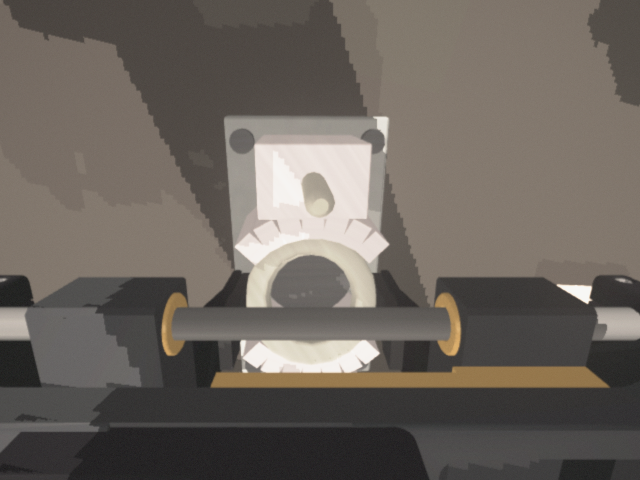

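>>> send_rows --motion '[[[0,0,0],0],[[0,0,0],0],[[0,0,0],0],[[0,0,0],0],[[0,0,0],0]]' --gripper 0

```text
time_s: 15.67
position: [0.4505, -0.3348, 0.0392]
tcp_rot: [[0.974, 0.216, 0.074], [0.22, -0.974, -0.06], [0.059, 0.075, -0.995]]
force: [0.2, 1.2, 1.3]
opening: 0.946
```

>>> send_rows --motion '[[[0,0,-10],0],[[0,0,-35],0],[[0,0,-41],0],[[0,0,0],0],[[0,0,0],0]]'

```text
time_s: 16.08
position: [0.4431, -0.3285, 0.1285]
tcp_rot: [[0.974, 0.216, 0.071], [0.22, -0.974, -0.057], [0.057, 0.071, -0.996]]
force: [0.7, -0.5, -0.4]
opening: 0.999
```

```bash
python3 js.py; python3 snap.py wrist w7
```

```text
j [-48.67  30.54 101.74   1.33  42.57 -62.22] sum 174.85 qv [ 0.22 -4.98 -2.17  0.09  1.68  0.01] tilt [ 0.0712 -0.0572 -0.9958] pos [ 443.1 -328.5  128.5] F [ 0.7 -0.5 -0.4] t 16.08
t 16.1333 pos [ 0.4438 -0.3291  0.1288] F [-0.5 -1.5  0.8] op 0.996907977368286
[[0.9737, 0.2158, 0.0725], [0.2201, -0.9737, -0.0585], [0.0579, 0.0729, -0.9957]]
```

View pics/w7.png

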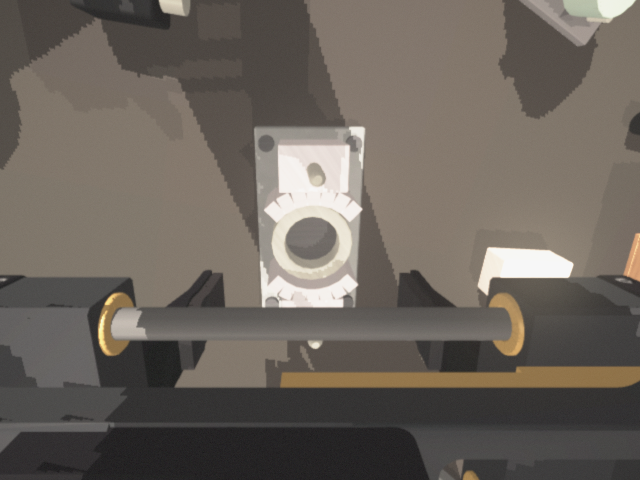

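```bash
python3 - <<'E'
import cv2
i=cv2.imread('pics/w7.png')[185:305,250:375]
cv2.imwrite('pics/w7c.png',cv2.resize(i,None,fx=5,fy=5,interpolation=cv2.INTER_CUBIC))
E
```

```text
(no output)
```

View pics/w7c.png

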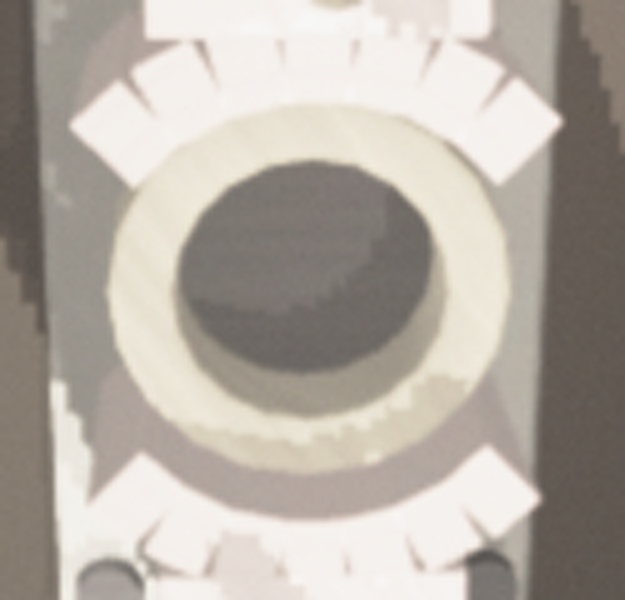

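```bash
python3 - <<'E'
from h import *
import pickle
c=pickle.load(open('w7.pkl','rb'))
f=lambda x,y:(250+x/5,185+y/5)
for z in(.042,.044,.046,.048):
    l,r,t,b=[onz(c,f(*q),z) for q in[(107,287),(511,287),(309,103),(309,473)]]
    print(z,np.round(((l+r)/2)[:2]*1000,1),np.round(((t+b)/2)[:2]*1000,1),np.linalg.norm(l-r)*1000,np.linalg.norm(t-b)*1000)
# nest refit
from scipy.optimize import least_squares
cr=np.array([onz(c,q,.010) for q in[(255,128),(364,127)]]);print('plate +y edge mid',cr.mean(0),'expected',[.4499-.08*np.sin(np.radians(12.28)),-.3352+.08*np.cos(np.radians(12.28))])
E
python3 plan.py 560 -130 150 74.7
```

```text
0.042 [ 449.9 -335.5] [ 450.  -336.8] 59.767124571651806 58.47682882873212
0.044 [ 449.6 -334.8] [ 449.7 -336.1] 59.27501301927202 57.99534133507406
0.046 [ 449.3 -334.1] [ 449.4 -335.4] 58.78290146689225 57.513853841416
0.048 [ 449.  -333.4] [ 449.1 -334.6] 58.290789914512466 57.03236634775796
plate +y edge mid [ 0.43261609 -0.25768665  0.01      ] expected [np.float64(0.4328848543952776), np.float64(-0.25703040987666564)]
now [ 443.8 -329.1  128.8] yaw 12.74 | shift [116.2 199.1  21.2] turn 61.96 | F [-0.5 -1.5  0.8] op 0.9969 t 16.13
tilt z [ 0.0725 -0.0585 -0.9957]
need rows 9 using 9
[[[17.6, -18.6, -2.7], -0.12], [[19.7, -16.4, -2.4], -0.12], [[21.5, -13.9, -2.1], -0.12], [[23.1, -11.2, -1.9], -0.12], [[24.2, -8.4, -1.6], -0.12]]
[[[25.1, -5.5, -1.3], -0.12], [[25.6, -2.5, -1.1], -0.12], [[25.7, 0.6, -0.8], -0.12], [[25.5, 3.7, -0.6], -0.12], [[0, 0, 0], 0]]
```

>>> send_rows --motion '[[[0,0,-41],-0.12],[[0,0,-41],-0.12],[[0,0,-41],-0.12],[[0,0,0],0],[[0,0,0],0]]'

```text
time_s: 16.55
position: [0.4327, -0.3198, 0.2462]
tcp_rot: [[0.827, 0.559, 0.061], [0.562, -0.826, -0.045], [0.025, 0.071, -0.997]]
force: [-0.3, 0.8, -0.2]
opening: 1.0
```

```bash
python3 js.py
```

```text
j [-48.9   20.1   96.15   1.07  59.52 -83.57] sum 175.78 qv [ 0.15 -3.17 -3.47 -0.04  1.05 -1.94] tilt [ 0.0606 -0.045  -0.9971] pos [ 432.7 -319.8  246.2] F [-0.3  0.8 -0.2] t 16.55
```

>>> send_rows --motion '[[[0,0,0],0],[[0,0,20],-0.12],[[0,0,30],-0.12],[[0,0,20],-0.12],[[0,0,10],-0.06]]'

```text
time_s: 16.97
position: [0.4382, -0.3238, 0.162]
tcp_rot: [[0.514, 0.855, 0.062], [0.857, -0.512, -0.047], [-0.008, 0.077, -0.997]]
force: [0.7, -0.5, 0.9]
opening: 1.002
```

```bash
python3 js.py
```

```text
j [ -48.74   27.29  100.5     1.23   47.86 -108.59] sum 175.65 qv [  0.12  12.97   6.7    0.18 -17.29 -40.96] tilt [ 0.0621 -0.0466 -0.997 ] pos [ 438.2 -323.8  162. ] F [ 0.7 -0.5  0.9] t 16.97
```

>>> send_rows --motion '[[[0,0,-41],0],[[0,0,-41],0],[[0,0,-41],0],[[0,0,-41],0],[[0,0,0],0]]'

```text
time_s: 17.38
position: [0.4234, -0.3117, 0.3058]
tcp_rot: [[0.516, 0.856, 0.026], [0.856, -0.516, -0.005], [0.009, 0.025, -1.0]]
force: [1.5, -1.3, 0.6]
opening: 1.0
```

```bash
python3 js.py
```

```text
j [ -49.1    16.53   91.      0.98   71.3  -108.31] sum 178.82 qv [-0.3   5.34  6.32  0.14 -3.84  0.42] tilt [ 0.0258 -0.0049 -0.9997] pos [ 423.4 -311.7  305.8] F [ 1.5 -1.3  0.6] t 17.38
```

>>> send_rows --motion '[[[0,0,0],0],[[0,0,0],0],[[0,0,20],0],[[0,0,41],0],[[0,0,41],0]]'

```text
time_s: 17.8
position: [0.4294, -0.3158, 0.2035]
tcp_rot: [[0.518, 0.855, 0.035], [0.855, -0.518, -0.015], [0.005, 0.038, -0.999]]
force: [-0.1, -0.1, -0.6]
opening: 1.002
```

```bash
python3 js.py
```

```text
j [ -48.9    23.78   98.05    1.12   56.2  -108.29] sum 178.03 qv [  0.83  39.23  30.08   0.77 -72.6   -0.34] tilt [ 0.0348 -0.0152 -0.9993] pos [ 429.4 -315.8  203.5] F [-0.1 -0.1 -0.6] t 17.8
```

>>> send_rows --motion '[[[0,0,-35],0],[[0,0,-35],0],[[0,0,-25],0],[[0,0,-10],0],[[0,0,0],0]]'

```text
time_s: 18.22
position: [0.4167, -0.3045, 0.2683]
tcp_rot: [[0.522, 0.853, -0.024], [0.853, -0.52, 0.052], [0.032, -0.047, -0.998]]
force: [-0.7, -0.5, -0.9]
opening: 1.002
```

```bash
python3 js.py; python3 plan.py 575 -138 190 74.7
```

```text
j [ -49.14   19.91   92.33    0.99   70.91 -108.07] sum 183.15 qv [ 0.01  2.68  1.51 -0.01 -1.1   0.27] tilt [-0.0235  0.0521 -0.9984] pos [ 416.7 -304.5  268.3] F [-0.7 -0.5 -0.9] t 18.22
now [ 416.7 -304.5  268.3] yaw 58.54 | shift [158.3 166.5 -78.3] turn 16.16 | F [-0.7 -0.5 -0.9] op 1.0016 t 18.22
tilt z [-0.0235  0.0521 -0.9984]
need rows 7 using 7
[[[31.7, 7.4, 11.9], -0.04], [[31.4, 8.7, 11.8], -0.04], [[31.1, 10.0, 11.7], -0.04], [[30.6, 11.3, 11.7], -0.04], [[30.2, 12.5, 11.6], -0.04]]
[[[29.7, 13.7, 11.5], -0.04], [[29.1, 15.0, 11.4], -0.04], [[0, 0, 0], 0], [[0, 0, 0], 0], [[0, 0, 0], 0]]
```

```bash
python3 plan.py 600 -136 190 74.7 8
```

```text
now [ 416.7 -304.5  268.3] yaw 58.54 | shift [183.3 168.5 -78.3] turn 16.16 | F [-0.7 -0.5 -0.9] op 1.0016 t 18.22
tilt z [-0.0235  0.0521 -0.9984]
need rows 7 using 8
[[[29.6, 9.1, 10.3], -0.035], [[29.3, 10.1, 10.3], -0.035], [[28.9, 11.1, 10.2], -0.035], [[28.5, 12.2, 10.1], -0.035], [[28.1, 13.1, 10.1], -0.035]]
[[[27.6, 14.2, 10.0], -0.035], [[27.2, 15.1, 10.0], -0.035], [[26.6, 16.1, 9.9], -0.035], [[0, 0, 0], 0], [[0, 0, 0], 0]]
```

>>> send_rows --motion '[[[15,5,5],-0.02],[[30,10,10],-0.035],[[30,11,10],-0.035],[[30,12,10],-0.035],[[30,13,10],-0.035]]'

```text
time_s: 18.63
position: [0.5203, -0.2064, 0.2155]
tcp_rot: [[0.386, 0.922, -0.034], [0.922, -0.384, 0.057], [0.04, -0.053, -0.998]]
force: [-0.3, -0.4, 1.2]
opening: 1.001
```

>>> send_rows --motion '[[[30,15,10],-0.035],[[27,15,10],-0.035],[[18,12,8],-0.03],[[9,8,5],-0.02],[[4,3,2],0]]'

```text
time_s: 19.05
position: [0.5981, -0.128, 0.1659]
tcp_rot: [[0.263, 0.963, -0.052], [0.963, -0.259, 0.067], [0.051, -0.068, -0.996]]
force: [-0.5, -0.4, 0.3]
opening: 1.0
```

```bash
python3 js.py; python3 plan.py 600 -136 180 74.7; python3 snap.py wrist w8
```

```text
j [-23.72  34.53  84.2    2.55  65.58 -99.69] sum 184.31 qv [ 5.84  5.98 -2.73 -0.25 -0.2   5.71] tilt [-0.0522  0.0672 -0.9964] pos [ 598.1 -128.   165.9] F [-0.5 -0.4  0.3] t 19.05
now [ 598.1 -128.   165.9] yaw 74.73 | shift [ 1.9 -8.  14.1] turn -0.03 | F [-0.5 -0.4  0.3] op 0.9999 t 19.05
tilt z [-0.0522  0.0672 -0.9964]
need rows 1 using 1
[[[-6.5, 2.9, -14.7], 0.0], [[0, 0, 0], 0], [[0, 0, 0], 0], [[0, 0, 0], 0], [[0, 0, 0], 0]]
t 19.1 pos [ 0.5977 -0.1276  0.1655] F [ 0.8  0.4 -0.9] op 0.9983499525240179
[[0.2639, 0.9631, -0.053], [0.9631, -0.2602, 0.0682], [0.0519, -0.0691, -0.9963]]
```

View pics/w8.png

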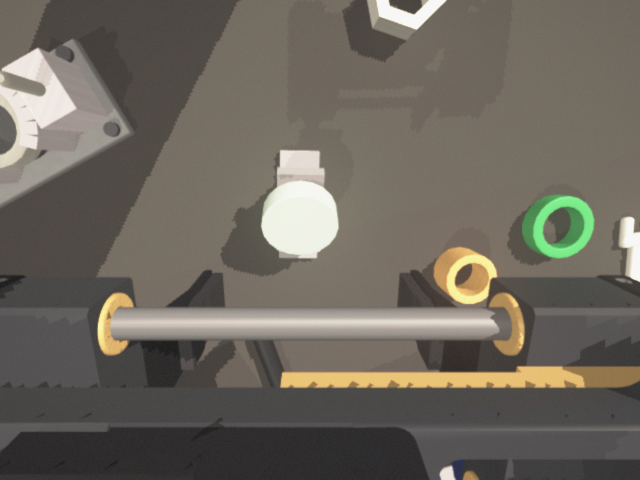

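```bash
python3 - <<'E'
import cv2
i=cv2.imread('pics/w8.png')[142:265,245:355]
cv2.imwrite('pics/w8c.png',cv2.resize(i,None,fx=4.8,fy=4.8,interpolation=cv2.INTER_CUBIC))
E
```

```text
(no output)
```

View pics/w8c.png

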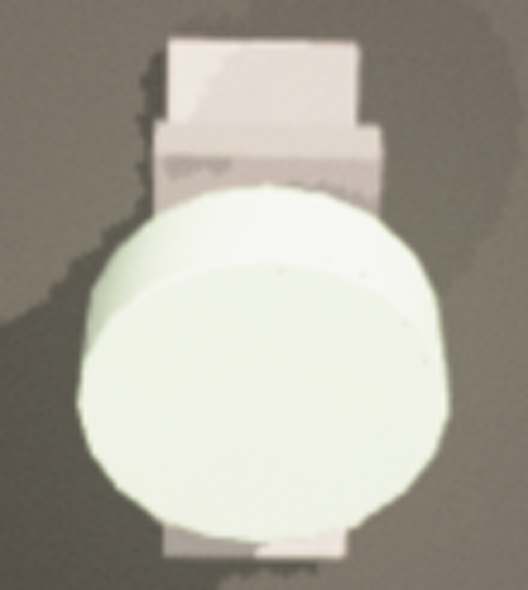

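```bash
cat > gfit.py <<'E'
from h import *
import pickle
from scipy.optimize import least_squares
c=pickle.load(open('w8.pkl','rb'))
f=lambda L,o=(245,142),k=4.8:np.array(L,float)/k+o
Q=f([(77,405),(82,345),(95,280),(150,222),(265,185),(375,215),(435,290),(448,400),(430,455),(355,525),(265,542),(170,520),(100,460)])
th=np.linspace(0,2*np.pi,180,endpoint=False)
def hull(x,psi):
    n=np.array([np.sin(np.radians(30))*np.cos(psi),np.sin(np.radians(30))*np.sin(psi),np.cos(np.radians(30))])
    u=np.array([-np.sin(psi),np.cos(psi),0]);v=np.cross(n,u)
    P=[x+.03*(np.cos(t)*u+np.sin(t)*v)+s*.01*n for t in th for s in(-1,1)]
    return cv2.convexHull(proj(c,P).astype(np.float32))
def res(p,psi,z=None):
    x=np.array([p[0],p[1],z if z else p[2]])
    h=hull(x,psi);return [cv2.pointPolygonTest(h,(float(q[0]),float(q[1])),True) for q in Q]
for d in(-18,-15.3,-12):
  r=least_squares(lambda p:res(p,np.radians(d),.0547),[.58,-.13],diff_step=1e-4)
  print(d,np.round(r.x*1000,1),np.round(r.fun,2),r.cost)
r=least_squares(lambda p:res(p,np.radians(-15)),[.58,-.13,.0547],diff_step=1e-4);print(np.round(r.x*1000,1),r.cost)
g=f([(166,38),(358,42),(346,556),(163,556)])
for z in(0,.005,.01):
  w=np.array([onz(c,q,z) for q in g]); e=w[0]+w[1]-w[2]-w[3]
  print(z,'foot centre',np.round(w.mean(0)*1000,1),'yaw x_rest',np.degrees(np.arctan2(e[1],e[0])),np.linalg.norm(e)/2,np.linalg.norm(w[0]-w[1]),np.linalg.norm(w[2]-w[3]))
e=onz(c,f([(155,122)])[0],.04)-onz(c,f([(382,127)])[0],.04);print('upper edge dir',np.degrees(np.arctan2(e[1],e[0])))
E
python3 gfit.py
```

```text
-18 [ 578.8 -127.3] [-0.1  -0.3  -0.19  0.96  0.26 -0.1  -0.07  0.32  0.88 -0.29 -0.06  0.43
  0.82] 1.4852662823241178
-15.3 [ 578.8 -127.3] [-0.34 -0.29 -0.07  0.88  0.26 -0.02 -0.25  0.55  0.81 -0.48 -0.07  0.59
  0.89] 1.710799694183016
-12 [ 578.8 -127.2] [-0.69 -0.21  0.03  0.76  0.28  0.09 -0.5   0.78  0.69 -0.68 -0.06  0.8
  0.92] 2.2437324380059014
[ 579.  -127.3   53.3] 1.491269734170274
0 foot centre [ 574.6 -126.1    0. ] yaw x_rest 163.4618800607376 0.10199422657639716 0.036694559140101654 0.037178212205984315
0.005 foot centre [ 574. -126.    5.] yaw x_rest 163.4618800607376 0.10046078993452875 0.036142873192461414 0.03661925475525926
0.01 foot centre [ 573.5 -125.9   10. ] yaw x_rest 163.4618800607376 0.09892735329266031 0.035591187244821076 0.036060297304534215
upper edge dir -106.5885859222285
```

```bash
python3 plan.py 579 -127 90 73.5 4
```

```text
now [ 597.7 -127.6  165.5] yaw 74.68 | shift [-18.7   0.6 -75.5] turn -1.18 | F [ 0.8  0.4 -0.9] op 0.9983 t 19.1
tilt z [-0.053   0.0682 -0.9963]
need rows 2 using 4
[[[-2.1, -3.3, 19.1], 0.005], [[-2.1, -3.2, 19.1], 0.005], [[-2.1, -3.2, 19.0], 0.005], [[-2.1, -3.3, 19.1], 0.005], [[0, 0, 0], 0]]
```

>>> send_rows --motion '[[[-3,-5,12],0.01],[[-3,-5,22],0.01],[[-2,-4,20],0],[[-1,-2,12],0],[[0,0,6],0]]'

```text
time_s: 19.52
position: [0.5727, -0.1317, 0.0927]
tcp_rot: [[0.29, 0.956, -0.053], [0.956, -0.286, 0.065], [0.047, -0.069, -0.996]]
force: [-0.2, 0.2, 1.0]
opening: 0.999
```

```bash
python3 js.py; python3 plan.py 579 -127 48 73.5 4
```

```text
j [-24.95  38.62  90.7    2.57  55.02 -99.75] sum 184.34 qv [-1.23  5.59  4.14  0.01 -9.15 -0.02] tilt [-0.0526  0.0651 -0.9965] pos [ 572.7 -131.7   92.7] F [-0.2  0.2  1. ] t 19.52
now [ 572.7 -131.7   92.7] yaw 73.14 | shift [  6.3   4.7 -44.7] turn 0.36 | F [-0.2  0.2  1. ] op 0.9994 t 19.52
tilt z [-0.0526  0.0651 -0.9965]
need rows 2 using 4
[[[1.0, 1.9, 11.1], -0.002], [[1.1, 2.0, 11.2], -0.002], [[1.0, 1.9, 11.1], -0.002], [[1.1, 2.0, 11.2], -0.002], [[0, 0, 0], 0]]
```

>>> send_rows --motion '[[[2,3,10],0],[[2,3,12],0],[[1,2,9],0],[[0,0,5],0],[[0,0,2],0]]'

```text
time_s: 19.93
position: [0.5797, -0.1296, 0.0517]
tcp_rot: [[0.295, 0.954, -0.052], [0.954, -0.291, 0.064], [0.046, -0.068, -0.997]]
force: [-0.0, 0.3, -0.1]
opening: 0.997
```

```bash
python3 js.py; python3 plan.py 579 -127 48 73.5 4;python3 snap.py wrist w9
```

```text
j [-24.48  42.48  90.84   2.73  50.94 -99.22] sum 184.26 qv [ 0.16  2.5   0.09  0.15 -3.17 -0.01] tilt [-0.0517  0.0642 -0.9966] pos [ 579.7 -129.6   51.7] F [-0.   0.3 -0.1] t 19.93
now [ 579.7 -129.6   51.7] yaw 72.84 | shift [-0.7  2.6 -3.7] turn 0.66 | F [-0.   0.3 -0.1] op 0.9974 t 19.93
tilt z [-0.0517  0.0642 -0.9966]
need rows 1 using 4
[[[0.5, -0.3, 1.0], -0.003], [[0.5, -0.3, 1.0], -0.003], [[0.6, -0.3, 0.9], -0.003], [[0.5, -0.3, 1.0], -0.003], [[0, 0, 0], 0]]
t 19.9833 pos [ 0.5796 -0.1295  0.0515] F [-0.7  0.2 -0.7] op 1.0004154757455512
[[0.2946, 0.9542, -0.052], [0.9545, -0.2912, 0.0644], [0.0463, -0.0686, -0.9966]]
```

View pics/w9.png

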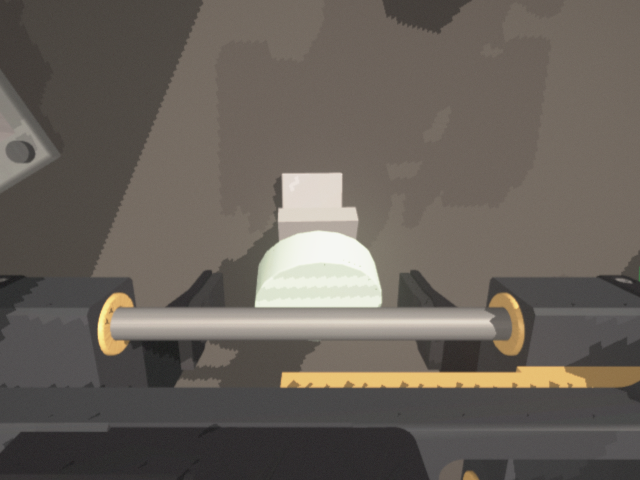

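>>> send_rows --motion '[[[2,0,2],-0.008],[[1,0,1.5],0],[[0,0,1],0],[[0,0,0],0],[[0,0,0],0]]'

```text
time_s: 20.4
position: [0.5818, -0.126, 0.0481]
tcp_rot: [[0.285, 0.957, -0.049], [0.957, -0.282, 0.063], [0.046, -0.065, -0.997]]
force: [-0.5, -0.4, 0.1]
opening: 0.997
```

```bash
python3 js.py; python3 plan.py 579 -127 48 73.5 1
```

```text
j [-24.09  42.81  90.86   2.78  50.41 -99.45] sum 184.08 qv [ 0.15 -0.25 -0.04 -0.01 -0.04 -0.02] tilt [-0.0491  0.063  -0.9968] pos [ 581.8 -126.    48.1] F [-0.5 -0.4  0.1] t 20.4
now [ 581.8 -126.    48.1] yaw 73.42 | shift [-2.8 -1.  -0.1] turn 0.08 | F [-0.5 -0.4  0.1] op 0.9974 t 20.4
tilt z [-0.0491  0.063  -0.9968]
need rows 1 using 1
[[[-1.7, -2.4, 0.2], -0.001], [[0, 0, 0], 0], [[0, 0, 0], 0], [[0, 0, 0], 0], [[0, 0, 0], 0]]
```

>>> send_rows --motion '[[[-2,-3,0.3],0],[[0,0,0],0],[[0,0,0],0],[[0,0,0],0],[[0,0,0],0]]'

```text
time_s: 20.82
position: [0.5783, -0.1275, 0.049]
tcp_rot: [[0.285, 0.957, -0.048], [0.957, -0.282, 0.062], [0.046, -0.063, -0.997]]
force: [0.3, 0.8, -0.5]
opening: 1.0
```

```bash
python3 js.py; python3 plan.py 579 -127 48 73.5 1
```

```text
j [-24.35  42.54  91.39   2.77  50.06 -99.71] sum 183.99 qv [-0.13 -0.18  0.01 -0.03 -0.04 -0.04] tilt [-0.0475  0.0622 -0.9969] pos [ 578.3 -127.5   49. ] F [ 0.3  0.8 -0.5] t 20.82
now [ 578.3 -127.5   49. ] yaw 73.43 | shift [ 0.7  0.5 -1. ] turn 0.07 | F [ 0.3  0.8 -0.5] op 0.9997 t 20.82
tilt z [-0.0475  0.0622 -0.9969]
need rows 1 using 1
[[[0.6, 0.6, 0.9], -0.001], [[0, 0, 0], 0], [[0, 0, 0], 0], [[0, 0, 0], 0], [[0, 0, 0], 0]]
```

>>> send_rows --motion '[[[0,0,0],0],[[0,0,0],0],[[0,0,0],0],[[0,0,0],0],[[0,0,0],0]]' --gripper 1

```text
time_s: 21.23
position: [0.5784, -0.1274, 0.049]
tcp_rot: [[0.285, 0.957, -0.047], [0.957, -0.282, 0.063], [0.047, -0.063, -0.997]]
force: [0.1, 6.1, 2.8]
opening: 0.706
```

>>> send_rows --motion '[[[0,0,0],0],[[0,0,0],0],[[0,0,0],0],[[0,0,0],0],[[0,0,0],0]]'

```text
time_s: 21.65
position: [0.5784, -0.1263, 0.0493]
tcp_rot: [[0.285, 0.957, -0.048], [0.957, -0.282, 0.064], [0.048, -0.064, -0.997]]
force: [-0.1, 1.2, 0.5]
opening: 0.669
```

```bash
python3 js.py; python3 plan.py 579 -127 48 73.5 1
```

```text
j [-24.29  42.52  91.4    2.88  50.13 -99.71] sum 184.04 qv [ 0.01  0.13  0.07  0.08  0.05 -0.02] tilt [-0.0477  0.0639 -0.9968] pos [ 578.4 -126.3   49.3] F [-0.1  1.2  0.5] t 21.65
now [ 578.4 -126.3   49.3] yaw 73.4 | shift [ 0.6 -0.7 -1.3] turn 0.1 | F [-0.1  1.2  0.5] op 0.669 t 21.65
tilt z [-0.0477  0.0639 -0.9968]
need rows 1 using 1
[[[-0.5, 0.9, 1.2], -0.002], [[0, 0, 0], 0], [[0, 0, 0], 0], [[0, 0, 0], 0], [[0, 0, 0], 0]]
```

>>> send_rows --motion '[[[0,0,-3],0],[[0,0,-6],0],[[0,0,-12],0],[[0,0,-15],0],[[0,0,-15],0]]'

```text
time_s: 22.07
position: [0.5779, -0.1297, 0.0996]
tcp_rot: [[0.285, 0.957, -0.056], [0.957, -0.281, 0.066], [0.047, -0.073, -0.996]]
force: [0.5, -0.7, -0.9]
opening: 0.669
```

```bash
python3 js.py; python3 plan.py 455 -150 100 12.3 10
```

```text
j [-24.54  38.39  89.62   2.5   56.51 -99.51] sum 184.52 qv [ -0.87 -14.93  -7.98  -0.96  23.22   0.64] tilt [-0.0562  0.0656 -0.9963] pos [ 577.9 -129.7   99.6] F [ 0.5 -0.7 -0.9] t 22.07
now [ 577.9 -129.7   99.6] yaw 73.41 | shift [-122.9  -20.3    0.4] turn -61.11 | F [ 0.5 -0.7 -0.9] op 0.6689 t 22.07
tilt z [-0.0562  0.0656 -0.9963]
need rows 9 using 10
[[[-5.4, -11.2, 0.5], 0.107], [[-6.6, -10.6, 0.4], 0.107], [[-7.7, -9.8, 0.3], 0.107], [[-8.7, -8.9, 0.2], 0.107], [[-9.6, -7.9, 0.1], 0.107]]
[[[-10.4, -6.9, -0.0], 0.107], [[-11.1, -5.8, -0.1], 0.107], [[-11.6, -4.5, -0.3], 0.107], [[-12.0, -3.3, -0.4], 0.107], [[-12.2, -2.0, -0.4], 0.107]]
```

>>> send_rows --motion '[[[-6,-12,-8],0.107],[[-8,-13,-4],0.115],[[-9,-12,-2],0.115],[[-10,-10,0],0.115],[[-11,-9,0],0.115]]'

```text
time_s: 22.48
position: [0.5131, -0.1454, 0.1264]
tcp_rot: [[0.769, 0.639, -0.038], [0.64, -0.767, 0.055], [0.006, -0.067, -0.998]]
force: [0.2, -0.4, -1.5]
opening: 0.669
```

>>> send_rows --motion '[[[-11,-7,0],0.115],[[-12,-6,1],0.115],[[-12,-4,3],0.115],[[-8,-2,5],0.08],[[-4,-1,7],0.04]]'

```text
time_s: 22.9
position: [0.4595, -0.1531, 0.1189]
tcp_rot: [[0.979, 0.199, -0.03], [0.201, -0.978, 0.048], [-0.02, -0.053, -0.998]]
force: [-0.1, 0.3, -0.7]
opening: 0.671
```

```bash
python3 js.py; python3 plan.py 455 -150 60 12.3 5; python3 snap.py wrist w10;  python3 snap.py scene s10
```

```text
j [-32.58  29.92 105.75   1.9   47.31 -45.45] sum 182.98 qv [ -3.5    3.9   10.61   0.09 -16.25  24.81] tilt [-0.0305  0.0483 -0.9984] pos [ 459.5 -153.1  118.9] F [-0.1  0.3 -0.7] t 22.9
now [ 459.5 -153.1  118.9] yaw 11.58 | shift [ -4.5   3.1 -58.9] turn 0.72 | F [-0.1  0.3 -0.7] op 0.6709 t 22.9
tilt z [-0.0305  0.0483 -0.9984]
need rows 2 using 5
[[[-0.5, -0.1, 11.8], -0.003], [[-0.5, -0.2, 11.8], -0.003], [[-0.5, -0.2, 11.8], -0.003], [[-0.5, -0.1, 11.9], -0.003], [[-0.6, -0.2, 11.8], -0.003]]
t 22.95 pos [ 0.4581 -0.1523  0.1178] F [-1.5 -0.1 -1.5] op 0.6711999421556101
[[0.9794, 0.1991, -0.0335], [0.2006, -0.9784, 0.0501], [-0.0228, -0.0558, -0.9982]]
t 23.0 pos [ 0.4589 -0.1524  0.118 ] F [ 0.1  0.1 -0.3] op 0.6717622519723813
[[0.9786, 0.203, -0.033], [0.2045, -0.9776, 0.0501], [-0.0221, -0.0558, -0.9982]]
```

View pics/w10.png

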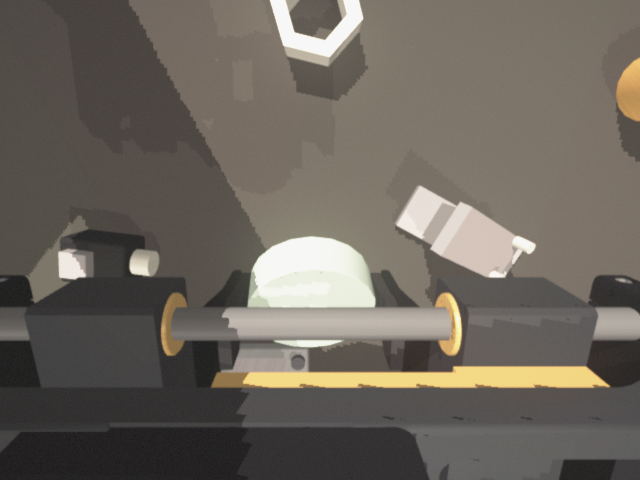

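View pics/s10.png

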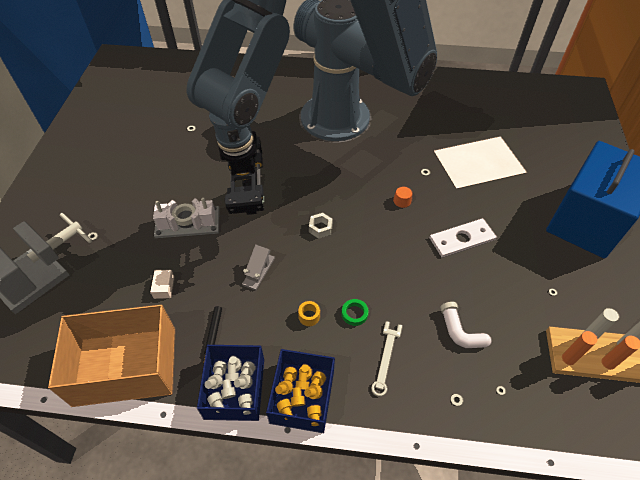

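>>> send_rows --motion '[[[0,0,15],0],[[0,0,22],0],[[0,0,20],0],[[0,0,14],0],[[0,0,8],0]]'

```text
time_s: 23.42
position: [0.4645, -0.1533, 0.043]
tcp_rot: [[0.977, 0.211, -0.017], [0.212, -0.977, 0.04], [-0.008, -0.043, -0.999]]
force: [0.1, -0.4, -0.5]
opening: 0.668
```

```bash
python3 js.py
```

```text
j [-32.28  38.06 108.15   2.4   35.86 -46.46] sum 182.08 qv [  0.49  10.26   1.32   0.73 -13.18  -1.46] tilt [-0.0172  0.0399 -0.9991] pos [ 464.5 -153.3   43. ] F [ 0.1 -0.4 -0.5] t 23.42
```

>>> send_rows --motion '[[[0,0,7],0],[[0,0,5],0],[[0,0,4],0],[[0,0,3],0],[[0,0,2],0]]'

```text
time_s: 23.83
position: [0.4671, -0.1538, 0.0215]
tcp_rot: [[0.977, 0.214, -0.014], [0.215, -0.976, 0.038], [-0.005, -0.04, -0.999]]
force: [0.6, 0.1, -1.3]
opening: 0.673
```

```bash
python3 js.py
```

```text
j [-32.17  40.54 108.35   2.58  32.94 -46.76] sum 181.84 qv [ 0.13  2.57  0.08  0.21 -3.25 -0.29] tilt [-0.0137  0.0376 -0.9992] pos [ 467.1 -153.8   21.5] F [ 0.6  0.1 -1.3] t 23.83
```

>>> send_rows --motion '[[[0,0,2],0],[[0,0,2],0],[[0,0,2],0],[[0,0,2],0],[[0,0,2],0]]'

```text
time_s: 24.25
position: [0.4672, -0.152, 0.0138]
tcp_rot: [[0.977, 0.214, -0.012], [0.214, -0.976, 0.039], [-0.004, -0.041, -0.999]]
force: [-1.3, 3.4, 9.1]
opening: 0.668
```

```bash
python3 js.py
```

```text
j [-32.05  41.4  108.56   2.89  31.86 -46.88] sum 181.82 qv [ 0.51  1.35  0.79  0.94 -1.88 -0.39] tilt [-0.0123  0.0391 -0.9992] pos [ 467.2 -152.    13.8] F [-1.3  3.4  9.1] t 24.25
```

>>> send_rows --motion '[[[0,0,2],0],[[0,0,2],0],[[0,0,2],0],[[0,0,2],0],[[0,0,1],0]]'

```text
time_s: 24.67
position: [0.4667, -0.1494, 0.01]
tcp_rot: [[0.977, 0.215, -0.01], [0.215, -0.976, 0.04], [-0.002, -0.041, -0.999]]
force: [-1.9, -0.0, 6.5]
opening: 0.668
```

```bash
python3 js.py
```

```text
j [-31.88  41.8  108.86   3.13  31.09 -46.99] sum 181.75 qv [ 0.19 -0.26  0.47 -0.2  -0.84 -0.11] tilt [-0.0105  0.0397 -0.9992] pos [ 466.7 -149.4   10. ] F [-1.9 -0.   6.5] t 24.67
```

Contact with low force (≈10 N), disc pivoting. Continue and look.

>>> send_rows --motion '[[[0,0,2],0],[[0,0,2],0],[[0,0,2],0],[[0,0,2],0],[[0,0,2],0]]'

```text
time_s: 25.08
position: [0.4662, -0.1474, 0.0052]
tcp_rot: [[0.976, 0.216, -0.009], [0.216, -0.976, 0.04], [0.0, -0.041, -0.999]]
force: [-1.0, 2.2, 7.9]
opening: 0.671
```

```bash
python3 js.py;python3 snap.py wrist w11
```

```text
j [-31.75  42.31 109.17   3.35  30.18 -47.13] sum 181.66 qv [ 0.37  1.25  0.76  0.41 -2.27 -0.29] tilt [-0.0085  0.0398 -0.9992] pos [ 466.2 -147.4    5.2] F [-1.   2.2  7.9] t 25.08
t 25.1333 pos [ 0.4661 -0.1473  0.0051] F [-0.4  2.3  7.6] op 0.6702493355619045
[[0.9764, 0.2156, -0.0086], [0.2158, -0.9756, 0.0399], [0.0002, -0.0408, -0.9992]]
```

View pics/w11.png

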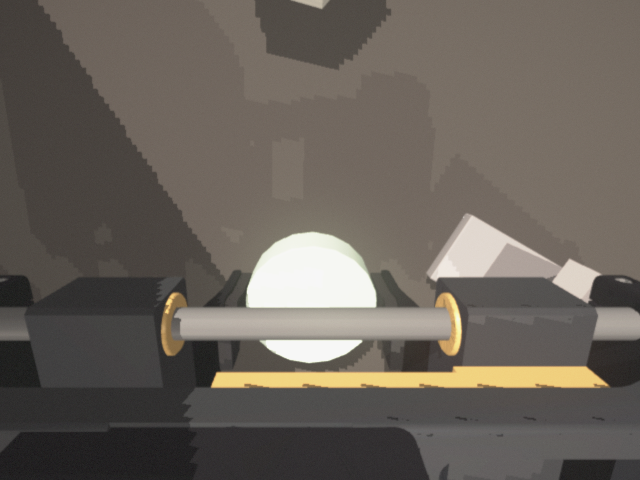

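>>> send_rows --motion '[[[0,0,1.5],0],[[0,0,1.5],0],[[0,0,1],0],[[0,0,1],0],[[0,0,0],0]]'

```text
time_s: 25.55
position: [0.4662, -0.147, 0.0045]
tcp_rot: [[0.976, 0.217, -0.006], [0.217, -0.975, 0.038], [0.003, -0.038, -0.999]]
force: [-1.6, -0.2, -0.4]
opening: 0.67
```

```bash
python3 js.py;python3 snap.py wrist w12; python3 - <<'E'
import cv2,pickle
i=cv2.imread('pics/w12.png')[220:375,220:400]
cv2.imwrite('pics/w12c.png',cv2.resize(i,None,fx=4,fy=3.8,interpolation=cv2.INTER_CUBIC))
E
```

```text
j [-31.7   42.35 109.34   3.35  29.76 -47.19] sum 181.45 qv [-0.06 -0.95  0.07 -0.1   0.15 -0.05] tilt [-0.0057  0.0376 -0.9993] pos [ 466.2 -147.     4.5] F [-1.6 -0.2 -0.4] t 25.55
t 25.6 pos [ 0.4662 -0.147   0.0045] F [-0.2 -0.5  1.1] op 0.6679045320150104
[[0.9761, 0.2173, -0.0057], [0.2173, -0.9754, 0.0377], [0.0026, -0.0381, -0.9993]]
```

View pics/w12c.png

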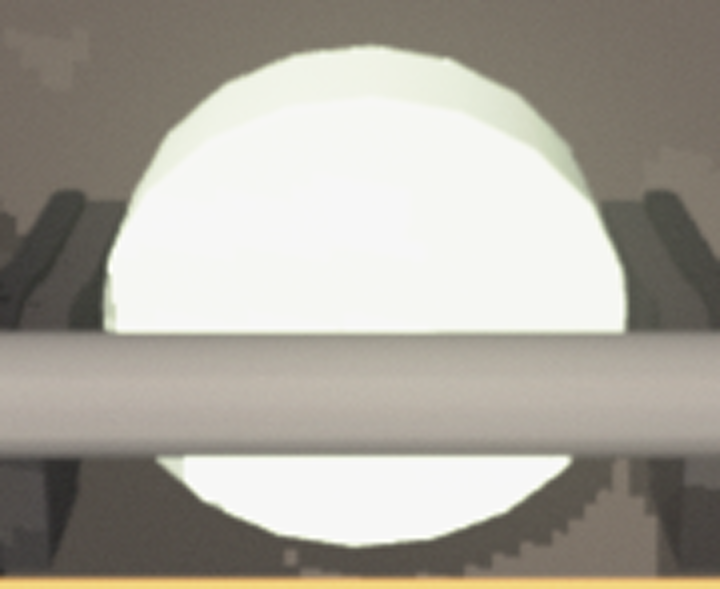

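```bash
cat > dfit.py <<'E'
from h import *
import pickle
from scipy.optimize import least_squares
def run(c,top,bot,x0,lo):
    th=np.linspace(0,2*np.pi,240,endpoint=False)
    R=np.array(c['state']['tcp_rot'])
    yaw=np.arctan2(R[1,0],R[0,0]);X=np.array([np.cos(yaw),np.sin(yaw),0]);Y=np.array([np.sin(yaw),-np.cos(yaw),0])
    def model(p):
        a=p[3]; n=np.cos(a)*np.array([0,0,1])+np.sin(a)*Y   # top leans to +tooly by a
        v=np.cross(n,X); ce=np.array(p[:3])
        T=[ce+.01*n+.03*(np.cos(t)*X+np.sin(t)*v) for t in th];B=[ce-.01*n+.03*(np.cos(t)*X+np.sin(t)*v) for t in th]
        return proj(c,T).astype(np.float32),cv2.convexHull(proj(c,T+B).astype(np.float32))
    def f(p):
        T,H=model(p)
        return [cv2.pointPolygonTest(T,(float(q[0]),float(q[1])),True) for q in top]+[cv2.pointPolygonTest(H,(float(q[0]),float(q[1])),True) for q in bot]
    r=least_squares(f,x0,diff_step=1e-3,x_scale=[.01,.01,.01,.1]); print(np.round(r.x[:3]*1000,1),'lean deg',np.degrees(r.x[3]),'rms',np.sqrt(np.mean(r.fun**2)))
    p=np.array(c['state']['position']);print('rel tool',np.round(R.T@(r.x[:3]-p)*1000,1)); return r.x
if __name__=='__main__':
    c=pickle.load(open('w12.pkl','rb'))
    g=lambda L:[(220+x/4,220+y/3.8) for x,y in L]
    run(c,g([(140,205),(205,150),(290,112),(370,97),(450,110),(530,150),(595,205),(627,300),(180,477),(280,533),(360,545),(440,538),(510,510),(570,460)]),g([(165,135),(230,80),(300,52),(370,45),(445,60),(520,100),(570,148)]),[.466,-.147,.01,0.05],0)
E
python3 dfit.py
```

```text
[ 466.  -149.3   11.3] lean deg 5.019897442032425 rms 0.5843163123045297
rel tool [-0.7  2.  -6.9]
```

>>> send_rows --motion '[[[0,0,2],0],[[0,0,1.5],0],[[0,0,1],0],[[0,0,1],0],[[0,0,1],0]]'

```text
time_s: 26.02
position: [0.466, -0.1461, 0.0018]
tcp_rot: [[0.976, 0.218, -0.004], [0.218, -0.975, 0.037], [0.004, -0.037, -0.999]]
force: [-1.6, 0.7, 11.8]
opening: 0.665
```

```bash
python3 js.py
```

```text
j [-31.64  42.65 109.51   3.47  29.22 -47.28] sum 181.37 qv [ 0.   -0.21  0.28 -0.16 -0.62 -0.16] tilt [-0.0043  0.0373 -0.9993] pos [ 466.  -146.1    1.8] F [-1.6  0.7 11.8] t 26.02
```

>>> send_rows --motion '[[[0,0,0],0],[[0,0,-1],0],[[0,0,-2],0],[[0,0,-2],0],[[0,0,-1],0]]' --gripper 0.18

```text
time_s: 26.43
position: [0.4666, -0.1467, 0.0081]
tcp_rot: [[0.976, 0.218, -0.003], [0.218, -0.975, 0.037], [0.005, -0.036, -0.999]]
force: [0.0, -0.5, 0.9]
opening: 0.821
```

```bash
python3 js.py; python3 snap.py wrist w13; python3 - <<'E'
import cv2,pickle
i=cv2.imread('pics/w13.png')[220:375,220:400]
cv2.imwrite('pics/w13c.png',cv2.resize(i,None,fx=4,fy=3.8,interpolation=cv2.INTER_CUBIC))
E
```

```text
j [-31.66  41.91 109.39   3.4   29.98 -47.21] sum 181.29 qv [ 0.01 -1.16 -0.28 -0.04  1.54  0.09] tilt [-0.0029  0.0366 -0.9993] pos [ 466.6 -146.7    8.1] F [ 0.  -0.5  0.9] t 26.43
t 26.4833 pos [ 0.4667 -0.1467  0.0082] F [-0.6 -0.5  0.1] op 0.8150280907282063
[[0.976, 0.2178, -0.0026], [0.2178, -0.9753, 0.0365], [0.0054, -0.0362, -0.9993]]
```

View pics/w13c.png

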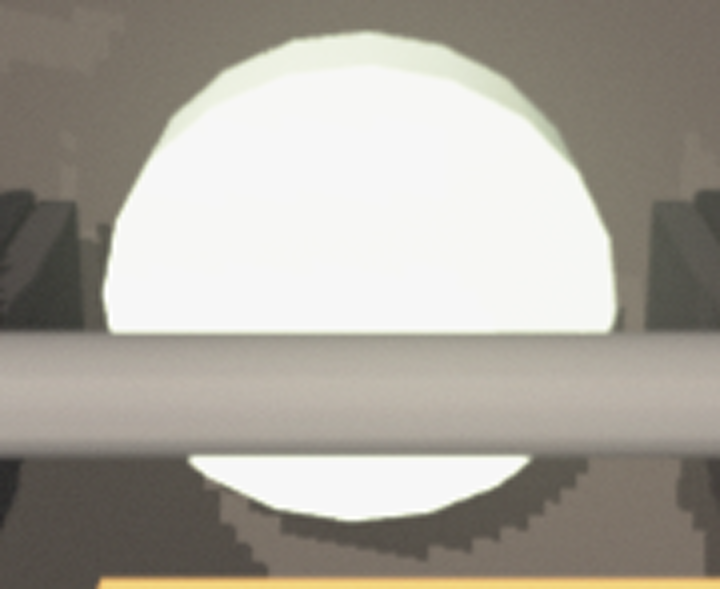

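```bash
python3 - <<'E'
from dfit import *
c=pickle.load(open('w13.pkl','rb'))
g=lambda L:[(220+x/4,220+y/3.8) for x,y in L]
run(c,g([(115,220),(150,165),(215,105),(285,75),(365,65),(440,75),(520,118),(575,170),(610,235),(617,300),(103,293),(190,458),(275,508),(352,520),(430,512),(495,487),(530,458)]),g([(170,122),(230,70),(300,40),(367,32),(440,45),(510,82),(557,130)]),[.466,-.147,.01,0.0],0)
E
python3 plan.py 466.2 -148 8.5 12.3 1
```

```text
[ 465.8 -148.3    8.9] lean deg -0.7618630372400358 rms 0.40950564847692217
rel tool [-1.3  1.3 -0.7]
now [ 466.7 -146.7    8.2] yaw 12.58 | shift [-0.5 -1.3  0.3] turn -0.28 | F [-0.6 -0.5  0.1] op 0.815 t 26.48
tilt z [-0.0026  0.0365 -0.9993]
need rows 1 using 1
[[[-0.8, 1.1, -0.3], 0.005], [[0, 0, 0], 0], [[0, 0, 0], 0], [[0, 0, 0], 0], [[0, 0, 0], 0]]
```

>>> send_rows --motion '[[[-0.8,1.2,-0.5],0],[[0,0,0],0],[[0,0,0],0],[[0,0,0],0],[[0,0,0],0]]' --gripper 1

```text
time_s: 26.9
position: [0.4663, -0.1483, 0.0086]
tcp_rot: [[0.976, 0.218, -0.003], [0.218, -0.975, 0.037], [0.005, -0.036, -0.999]]
force: [0.1, -0.2, 0.4]
opening: 0.669
```

>>> send_rows --motion '[[[0,0,0],0],[[0,0,0],0],[[0,0,0],0],[[0,0,-2],0],[[0,0,-4],0]]'

```text
time_s: 27.32
position: [0.4656, -0.1481, 0.0141]
tcp_rot: [[0.976, 0.218, -0.004], [0.218, -0.975, 0.038], [0.004, -0.038, -0.999]]
force: [0.5, 0.9, -1.3]
opening: 0.669
```

```bash
python3 js.py; python3 plan.py 450 -334.5 130 12.3 8
```

```text
j [-31.87  41.22 109.31   3.31  30.87 -47.31] sum 181.4 qv [-0.16 -5.73 -0.64 -0.63  6.88  0.62] tilt [-0.0044  0.0376 -0.9993] pos [ 465.6 -148.1   14.1] F [ 0.5  0.9 -1.3] t 27.32
now [ 465.6 -148.1   14.1] yaw 12.58 | shift [ -15.6 -186.4  115.9] turn -0.28 | F [ 0.5  0.9 -1.3] op 0.6685 t 27.32
tilt z [-0.0044  0.0376 -0.9993]
need rows 6 using 8
[[[-6.9, 21.7, -15.3], 0.001], [[-6.9, 21.8, -15.4], 0.001], [[-6.9, 21.8, -15.3], 0.001], [[-6.9, 21.8, -15.4], 0.001], [[-6.9, 21.7, -15.3], 0.001]]
[[[-6.9, 21.8, -15.4], 0.001], [[-6.8, 21.8, -15.3], 0.001], [[-6.8, 21.7, -15.4], 0.001], [[0, 0, 0], 0], [[0, 0, 0], 0]]
```

>>> send_rows --motion '[[[0,0,-10],0],[[0,0,-20],0],[[-1,3,-28],0],[[-4,12,-28],0],[[-6,20,-18],0]]'

```text
time_s: 27.73
position: [0.4584, -0.1837, 0.1189]
tcp_rot: [[0.975, 0.221, -0.018], [0.222, -0.974, 0.047], [-0.007, -0.049, -0.999]]
force: [0.3, -0.7, -1.7]
opening: 0.668
```

>>> send_rows --motion '[[[-7,25,-8],0],[[-7,28,-3],0],[[-7,28,0],0],[[-6,24,0],0],[[-4,16,1],0]]'

```text
time_s: 28.15
position: [0.4564, -0.3151, 0.1349]
tcp_rot: [[0.974, 0.225, -0.007], [0.225, -0.974, 0.036], [0.001, -0.037, -0.999]]
force: [0.2, -0.2, -0.9]
opening: 0.663
```

```bash
python3 js.py; python3 plan.py 450 -334.5 110 12.3 4
```

```text
j [-46.79  32.25  95.82   1.39  53.74 -60.64] sum 181.81 qv [-15.13   7.32 -14.81  -0.1    8.17 -14.45] tilt [-0.0073  0.0363 -0.9993] pos [ 456.4 -315.1  134.9] F [ 0.2 -0.2 -0.9] t 28.15
now [ 456.4 -315.1  134.9] yaw 13.01 | shift [ -6.4 -19.4 -24.9] turn -0.71 | F [ 0.2 -0.2 -0.9] op 0.6632 t 28.15
tilt z [-0.0073  0.0363 -0.9993]
need rows 1 using 4
[[[-2.7, 4.6, 6.1], 0.003], [[-2.6, 4.6, 6.0], 0.003], [[-2.7, 4.6, 6.1], 0.003], [[-2.6, 4.6, 6.0], 0.003], [[0, 0, 0], 0]]
```

>>> send_rows --motion '[[[-4,8,10],0.005],[[-3,5,12],0.005],[[-2,3,12],0],[[-1,1,8],0],[[0,0,4],0]]'

```text
time_s: 28.57
position: [0.4486, -0.3343, 0.0852]
tcp_rot: [[0.978, 0.21, -0.007], [0.21, -0.977, 0.037], [0.001, -0.037, -0.999]]
force: [0.2, 0.5, -0.9]
opening: 0.673
```

```bash
python3 js.py; python3 plan.py 449.9 -335.2 75 12.3 1;python3 snap.py wrist w14
```

```text
j [-48.75  36.96  96.9    1.47  47.99 -61.9 ] sum 181.85 qv [ 0.53  5.34  3.34  0.51 -6.37  0.17] tilt [-0.0068  0.0367 -0.9993] pos [ 448.6 -334.3   85.2] F [ 0.2  0.5 -0.9] t 28.57
now [ 448.6 -334.3   85.2] yaw 12.15 | shift [  1.3  -0.9 -10.2] turn 0.15 | F [ 0.2  0.5 -0.9] op 0.6729 t 28.57
tilt z [-0.0068  0.0367 -0.9993]
need rows 1 using 1
[[[1.1, 1.5, 10.1], -0.003], [[0, 0, 0], 0], [[0, 0, 0], 0], [[0, 0, 0], 0], [[0, 0, 0], 0]]
t 28.6167 pos [ 0.4481 -0.3335  0.0845] F [-0.2  0.6 -1.5] op 0.6699775782142634
[[0.9776, 0.2105, -0.0082], [0.2106, -0.9768, 0.0383], [0.0, -0.0392, -0.9992]]
```

View pics/w14.png

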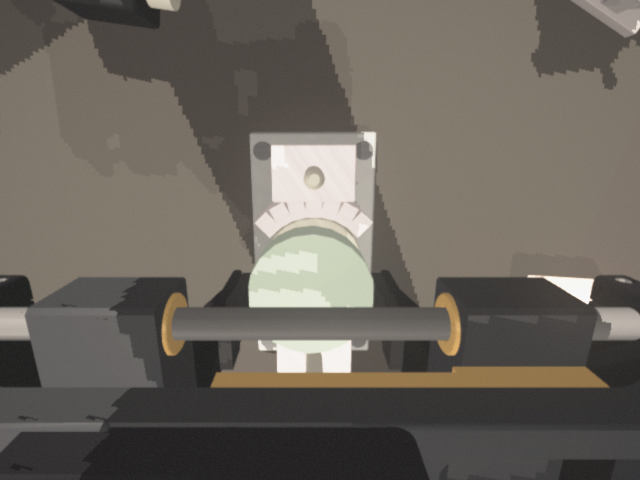

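```bash
python3 - <<'E'
import cv2
i=cv2.imread('pics/w14.png')[205:365,235:390]
cv2.imwrite('pics/w14c.png',cv2.resize(i,None,fx=3.7,fy=3.7,interpolation=cv2.INTER_CUBIC))
E
```

```text
(no output)
```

View pics/w14c.png

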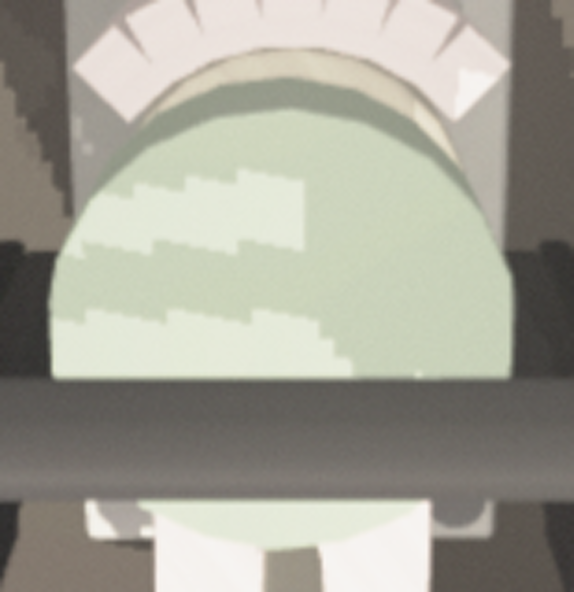

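```bash
python3 - <<'E'
from dfit import *
c=pickle.load(open('w14.pkl','rb'))
g=lambda L:[(235+x/3.7,205+y/3.7) for x,y in L]
run(c,g([(50,310),(60,255),(100,190),(160,142),(215,118),(290,107),(370,122),(440,160),(490,220),(513,280),(513,345),(275,549),(330,542),(180,525)]),g([(130,135),(210,90),(290,78),(370,90),(430,120)]),[.449,-.334,.086,0.0],0)
E
python3 plan.py 449.9 -335.2 70 12.3 1
```

```text
[ 448.2 -334.4   84.8] lean deg 0.08635931392877909 rms 0.7092278565945911
rel tool [-0.1  0.9 -0.4]
now [ 448.1 -333.5   84.5] yaw 12.16 | shift [  1.8  -1.7 -14.5] turn 0.14 | F [-0.2  0.6 -1.5] op 0.67 t 28.62
tilt z [-0.0082  0.0383 -0.9992]
need rows 1 using 1
[[[1.4, 2.7, 14.4], -0.002], [[0, 0, 0], 0], [[0, 0, 0], 0], [[0, 0, 0], 0], [[0, 0, 0], 0]]
```

>>> send_rows --motion '[[[1.5,1.8,5],0],[[0.5,0.5,5],0],[[0,0,4],0],[[0,0,2],0],[[0,0,1],0]]'

```text
time_s: 29.03
position: [0.4508, -0.3311, 0.065]
tcp_rot: [[0.977, 0.214, -0.01], [0.214, -0.976, 0.041], [-0.001, -0.043, -0.999]]
force: [0.7, 0.4, -1.1]
opening: 0.671
```

```bash
python3 js.py; python3 plan.py 449.8 -334.6 58 12.3 1
```

```text
j [-48.37  38.91  97.23   1.57  46.03 -61.83] sum 182.17 qv [ 0.39  1.25  0.4   0.12 -1.56 -0.05] tilt [-0.0103  0.0413 -0.9991] pos [ 450.8 -331.1   65. ] F [ 0.7  0.4 -1.1] t 29.03
now [ 450.8 -331.1   65. ] yaw 12.35 | shift [-1.  -3.5 -7. ] turn -0.05 | F [ 0.7  0.4 -1.1] op 0.6706 t 29.03
tilt z [-0.0103  0.0413 -0.9991]
need rows 1 using 1
[[[-1.8, 3.5, 6.9], 0.001], [[0, 0, 0], 0], [[0, 0, 0], 0], [[0, 0, 0], 0], [[0, 0, 0], 0]]
```

>>> send_rows --motion '[[[-2,4.5,1],0],[[0,0.5,0.5],0],[[0,0,0],0],[[0,0,0],0],[[0,0,0],0]]'

```text
time_s: 29.45
position: [0.4505, -0.3373, 0.0639]
tcp_rot: [[0.977, 0.214, -0.009], [0.214, -0.976, 0.04], [-0.0, -0.041, -0.999]]
force: [-1.0, -0.2, -0.8]
opening: 0.667
```

```bash
python3 js.py; python3 plan.py 449.8 -334.6 56 12.3 1
```

```text
j [-48.82  39.17  96.83   1.55  46.08 -62.28] sum 182.07 qv [-0.21 -0.2  -0.17  0.07 -0.05  0.09] tilt [-0.009   0.0399 -0.9992] pos [ 450.5 -337.3   63.9] F [-1.  -0.2 -0.8] t 29.45
now [ 450.5 -337.3   63.9] yaw 12.37 | shift [-0.7  2.7 -7.9] turn -0.07 | F [-1.  -0.2 -0.8] op 0.6673 t 29.45
tilt z [-0.009   0.0399 -0.9992]
need rows 1 using 1
[[[-0.1, -2.4, 8.0], 0.001], [[0, 0, 0], 0], [[0, 0, 0], 0], [[0, 0, 0], 0], [[0, 0, 0], 0]]
```

>>> send_rows --motion '[[[0,-2,2],0],[[0,0,1.5],0],[[0,0,1],0],[[0,0,1],0],[[0,0,0.5],0]]'

```text
time_s: 29.87
position: [0.45, -0.3351, 0.058]
tcp_rot: [[0.977, 0.214, -0.008], [0.214, -0.976, 0.039], [0.0, -0.04, -0.999]]
force: [-0.3, 0.0, -0.9]
opening: 0.667
```

```bash
python3 js.py; python3 plan.py 449.8 -334.6 52 12.3 1; python3 snap.py wrist w15;  python3 - <<'E'
import cv2
i=cv2.imread('pics/w15.png')[205:385,220:405]
cv2.imwrite('pics/w15c.png',cv2.resize(i,None,fx=3.2,fy=3.2,interpolation=cv2.INTER_CUBIC))
E
```

```text
j [-48.7   39.62  97.26   1.58  45.13 -62.19] sum 182.01 qv [ 0.03  0.68  0.25  0.08 -0.63 -0.  ] tilt [-0.0083  0.0391 -0.9992] pos [ 450.  -335.1   58. ] F [-0.3  0.  -0.9] t 29.87
now [ 450.  -335.1   58. ] yaw 12.35 | shift [-0.2  0.5 -6. ] turn -0.05 | F [-0.3  0.  -0.9] op 0.6669 t 29.87
tilt z [-0.0083  0.0391 -0.9992]
need rows 1 using 1
[[[-0.1, -0.3, 6.0], 0.001], [[0, 0, 0], 0], [[0, 0, 0], 0], [[0, 0, 0], 0], [[0, 0, 0], 0]]
t 29.9167 pos [ 0.45   -0.335   0.0579] F [ 0.1  0.2 -0.9] op 0.6706598778449708
[[0.9768, 0.2138, -0.0084], [0.2139, -0.9761, 0.0393], [0.0002, -0.0401, -0.9992]]
```

View pics/w15c.png

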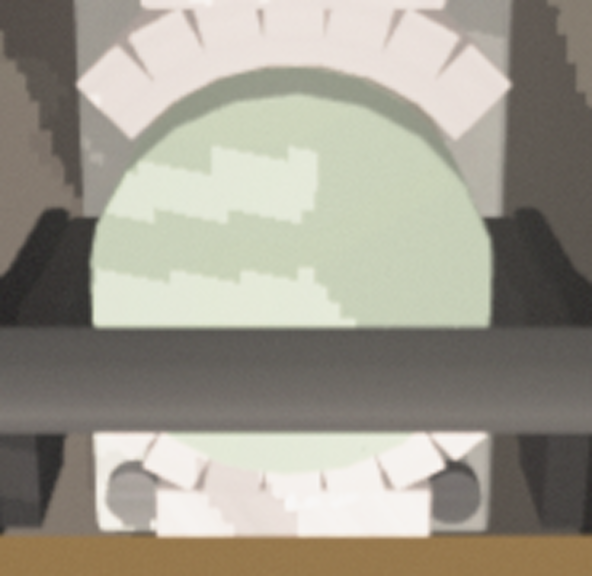

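>>> send_rows --motion '[[[0,-0.3,1.2],0],[[0,0,1],0],[[0,0,1],0],[[0,0,1],0],[[0,0,0.5],0]]'

```text
time_s: 30.33
position: [0.45, -0.3345, 0.0527]
tcp_rot: [[0.977, 0.214, -0.008], [0.214, -0.976, 0.039], [0.0, -0.04, -0.999]]
force: [-0.3, 0.2, -0.6]
opening: 0.666
```

```bash
python3 js.py
```

```text
j [-48.67  40.1   97.44   1.6   44.47 -62.19] sum 182.01 qv [ 0.01  0.72  0.06  0.09 -0.76 -0.07] tilt [-0.0084  0.0392 -0.9992] pos [ 450.  -334.5   52.7] F [-0.3  0.2 -0.6] t 30.33
```

>>> send_rows --motion '[[[0,0,0.5],0],[[0,0,0.5],0],[[0,0,0.5],0],[[0,0,0.5],0],[[0,0,0],0]]'

```text
time_s: 30.75
position: [0.45, -0.3346, 0.0526]
tcp_rot: [[0.977, 0.214, -0.008], [0.214, -0.976, 0.039], [0.001, -0.039, -0.999]]
force: [-0.1, 0.0, -0.6]
opening: 0.669
```

```bash
python3 js.py
```

```text
j [-48.67  40.1   97.46   1.6   44.4  -62.21] sum 181.97 qv [-0.03 -0.3   0.02  0.04 -0.18  0.06] tilt [-0.0078  0.0386 -0.9992] pos [ 450.  -334.6   52.6] F [-0.1  0.  -0.6] t 30.75
```

>>> send_rows --motion '[[[0,0,1],0],[[0,0,1],0],[[0,0,0.7],0],[[0,0,0.7],0],[[0,0,0.5],0]]'

```text
time_s: 31.17
position: [0.45, -0.3346, 0.0525]
tcp_rot: [[0.977, 0.214, -0.007], [0.214, -0.976, 0.038], [0.001, -0.038, -0.999]]
force: [-2.0, 1.4, 4.7]
opening: 0.67
```

```bash
python3 js.py
```

```text
j [-48.67  40.1   97.52   1.61  44.28 -62.23] sum 181.89 qv [ 0.01 -0.03  0.21 -0.07 -0.29 -0.18] tilt [-0.007   0.0376 -0.9993] pos [ 450.  -334.6   52.5] F [-2.   1.4  4.7] t 31.17
```

>>> send_rows --motion '[[[0,0,0],0],[[0,0,0],0],[[0,0,0],0],[[0,0,0],0],[[0,0,0],0]]' --gripper 0

```text
time_s: 31.58
position: [0.4505, -0.3351, 0.0516]
tcp_rot: [[0.977, 0.214, -0.006], [0.214, -0.976, 0.037], [0.002, -0.037, -0.999]]
force: [0.1, -1.1, -0.4]
opening: 0.948
```

>>> send_rows --motion '[[[0,0,-5],0],[[0,0,-15],0],[[0,0,-25],0],[[0,0,-25],0],[[0,0,-20],0]]'

```text
time_s: 32.0
position: [0.4482, -0.3354, 0.1394]
tcp_rot: [[0.977, 0.214, -0.016], [0.214, -0.976, 0.048], [-0.005, -0.05, -0.999]]
force: [0.7, -0.7, 0.5]
opening: 1.003
```

```bash
python3 js.py; python3 snap.py wrist w16;python3 plan.py 418.5 360 200 27.6 
```

```text
j [-48.87  32.49  94.24   1.35  55.93 -62.  ] sum 182.65 qv [ -0.47 -19.87 -11.4   -0.65  32.17   0.41] tilt [-0.0157  0.0475 -0.9987] pos [ 448.2 -335.4  139.4] F [ 0.7 -0.7  0.5] t 32.0
t 32.05 pos [ 0.4501 -0.3374  0.1432] F [ 0.7 -1.2  1.9] op 0.9946369617056353
[[0.9768, 0.2139, -0.0107], [0.2142, -0.9759, 0.0418], [-0.0015, -0.0432, -0.9991]]
now [ 450.1 -337.4  143.2] yaw 12.37 | shift [-31.6 697.4  56.8] turn 15.23 | F [ 0.7 -1.2  1.9] op 0.9946 t 32.05
tilt z [-0.0107  0.0418 -0.9991]
need rows 18 using 18
[[[6.6, -38.3, -1.5], -0.015], [[7.1, -38.2, -1.5], -0.015], [[7.7, -38.1, -1.5], -0.015], [[8.3, -38.0, -1.5], -0.015], [[8.8, -37.9, -1.5], -0.015]]
[[[9.4, -37.7, -1.6], -0.015], [[9.9, -37.6, -1.6], -0.015], [[10.5, -37.4, -1.6], -0.015], [[11.0, -37.3, -1.6], -0.015], [[11.6, -37.1, -1.6], -0.015]]
[[[12.1, -37.0, -1.6], -0.015], [[12.7, -36.8, -1.6], -0.015], [[13.2, -36.6, -1.6], -0.015], [[13.8, -36.4, -1.6], -0.015], [[14.3, -36.1, -1.6], -0.015]]
[[[14.8, -35.9, -1.6], -0.015], [[15.4, -35.7, -1.6], -0.015], [[15.9, -35.6, -1.7], -0.015], [[0, 0, 0], 0], [[0, 0, 0], 0]]
```

View pics/w16.png

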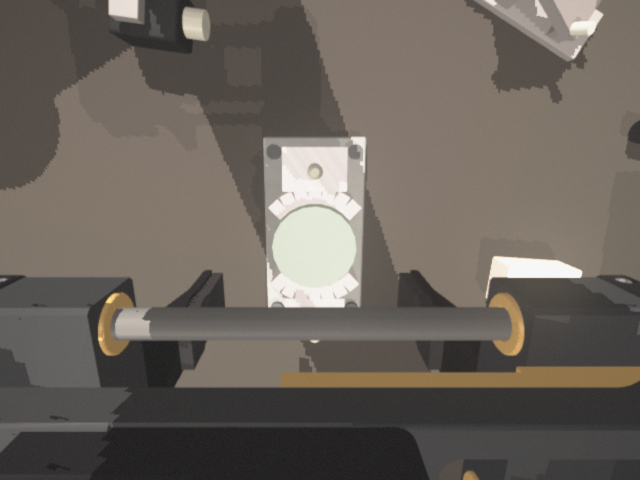

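>>> send_rows --motion '[[[4,-20,-8],-0.015],[[8,-38,-5],-0.015],[[8,-38,-3],-0.015],[[8,-38,-2],-0.015],[[9,-38,-1],-0.015]]'

```text
time_s: 32.47
position: [0.4484, -0.1695, 0.1726]
tcp_rot: [[0.96, 0.278, 0.004], [0.278, -0.96, 0.027], [0.011, -0.025, -1.0]]
force: [0.2, 1.1, 0.3]
opening: 1.001
```

>>> send_rows --motion '[[[9,-38,0],-0.015],[[10,-38,0],-0.015],[[10,-38,0],-0.015],[[11,-38,0],-0.015],[[11,-38,0],-0.015]]'

```text
time_s: 32.88
position: [0.4372, 0.0349, 0.1791]
tcp_rot: [[0.937, 0.349, 0.008], [0.348, -0.937, 0.025], [0.016, -0.021, -1.0]]
force: [0.6, 0.7, 0.3]
opening: 0.996
```

```bash
python3 js.py; python3 plan.py 432 333 170 27.6 
```

```text
j [-11.2   19.87 111.03   2.01  48.95 -32.93] sum 179.85 qv [64.14 -3.11  1.77  0.17 -1.8  53.18] tilt [ 0.0081  0.0254 -0.9996] pos [437.2  34.9 179.1] F [0.6 0.7 0.3] t 32.88
now [437.2  34.9 179.1] yaw 20.4 | shift [ -5.2 298.1  -9.1] turn 7.2 | F [0.6 0.7 0.3] op 0.9955 t 32.88
tilt z [ 0.0081  0.0254 -0.9996]
need rows 8 using 8
[[[12.4, -35.1, 2.1], -0.016], [[12.9, -34.9, 2.1], -0.016], [[13.4, -34.7, 2.1], -0.016], [[14.0, -34.5, 2.1], -0.016], [[14.5, -34.3, 2.1], -0.016]]
[[[15.1, -34.1, 2.1], -0.016], [[15.6, -33.8, 2.1], -0.016], [[16.2, -33.5, 2.1], -0.016], [[0, 0, 0], 0], [[0, 0, 0], 0]]
```

Tilt is now down to 0.027 rad.

>>> send_rows --motion '[[[13,-36,2],-0.016],[[13,-35,2],-0.016],[[14,-35,2],-0.016],[[14,-35,2],-0.016],[[15,-34,2],-0.016]]'

```text
time_s: 33.3
position: [0.432, 0.2331, 0.175]
tcp_rot: [[0.905, 0.426, 0.011], [0.426, -0.904, 0.025], [0.021, -0.018, -1.0]]
force: [0.5, -0.6, 0.3]
opening: 1.0
```

>>> send_rows --motion '[[[13,-28,2],-0.016],[[10,-20,1],-0.016],[[5,-12,0],-0.01],[[2,-5,0],0],[[0,0,0],0]]'

```text
time_s: 33.72
position: [0.4283, 0.3165, 0.1738]
tcp_rot: [[0.879, 0.476, 0.013], [0.475, -0.879, 0.029], [0.025, -0.019, -1.0]]
force: [0.2, -0.1, -0.5]
opening: 1.0
```

```bash
python3 js.py; python3 plan.py 432 333 170 27.6; python3 snap.py wrist w17 
```

```text
j [23.74 26.4  99.43  1.5  52.82 -5.56] sum 178.65 qv [ 0.67  0.22  0.16 -0.65  0.1  -0.41] tilt [ 0.0133  0.0287 -0.9995] pos [428.3 316.5 173.8] F [ 0.2 -0.1 -0.5] t 33.72
now [428.3 316.5 173.8] yaw 28.39 | shift [ 3.7 16.5 -3.8] turn -0.79 | F [ 0.2 -0.1 -0.5] op 1.0005 t 33.72
tilt z [ 0.0133  0.0287 -0.9995]
need rows 1 using 1
[[[11.0, -12.6, 4.3], 0.014], [[0, 0, 0], 0], [[0, 0, 0], 0], [[0, 0, 0], 0], [[0, 0, 0], 0]]
t 33.7667 pos [0.4282 0.3158 0.1737] F [-0.  -0.1  0.4] op 0.9995853014670959
[[0.8798, 0.4752, 0.013], [0.4747, -0.8797, 0.0283], [0.0249, -0.0188, -0.9995]]
```

View pics/w17.png

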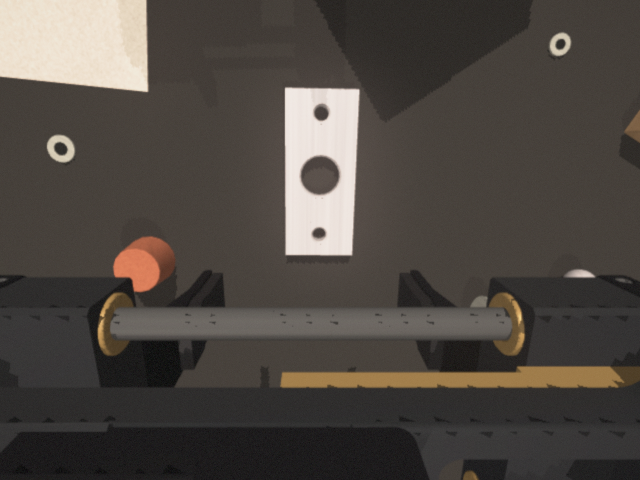

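```bash
python3 - <<'E'
from h import *
import pickle
c=pickle.load(open('w17.pkl','rb'))
g=cv2.cvtColor(c['image'],cv2.COLOR_BGR2GRAY);m=(g>130).astype(np.uint8);b=np.zeros_like(m);b[75:268,265:375]=m[75:268,265:375]
k=max(cv2.findContours(b,cv2.RETR_EXTERNAL,cv2.CHAIN_APPROX_NONE)[0],key=cv2.contourArea)
ap=cv2.approxPolyDP(k,8,True)[:,0];print(ap.tolist())
q=np.array([onz(c,p,.012) for p in ap]);ce=q.mean(0);print(np.round(ce*1000,1))
for i in range(4):
    e=q[(i+1)%4]-q[i];print(np.round(np.linalg.norm(e)*1000,1),np.degrees(np.arctan2(e[1],e[0])))
for px in[(321,112),(319,233),(320,175)]: print(np.round(onz(c,px,.012)*1000,1))
E
```

```text
[[286, 87], [285, 254], [351, 255], [359, 90]]
[418.7 358.8  12. ]
150.1 -63.02411792508929
63.9 26.98215338754421
149.4 117.32719564809999
63.0 -153.63215688384696
[392.5 408.   12. ]
[443.4 311.4  12. ]
[417.9 359.7  12. ]
```

```bash
python3 plan.py 418.4 359.2 80 27.2 4 
```

```text
now [428.2 315.8 173.7] yaw 28.35 | shift [ -9.8  43.4 -93.7] turn -1.15 | F [-0.  -0.1  0.4] op 0.9996 t 33.77
tilt z [ 0.013   0.0283 -0.9995]
need rows 3 using 4
[[[2.4, -10.3, 23.7], 0.005], [[2.3, -10.3, 23.7], 0.005], [[2.3, -10.3, 23.7], 0.005], [[2.3, -10.3, 23.7], 0.005], [[0, 0, 0], 0]]
```

>>> send_rows --motion '[[[2,-14,15],0.01],[[3,-14,28],0.005],[[3,-10,26],0.005],[[1,-4,16],0],[[1,-2,8],0]]'

```text
time_s: 34.18
position: [0.4223, 0.3582, 0.0823]
tcp_rot: [[0.893, 0.449, 0.021], [0.448, -0.893, 0.029], [0.032, -0.017, -0.999]]
force: [-0.6, -0.9, -0.2]
opening: 1.003
```

```bash
python3 js.py; python3 plan.py 418.4 359.2 3 27.2 4 
```

```text
j [ 28.23  35.92 100.61   1.36  41.61   0.57] sum 178.15 qv [  1.67  10.47   0.39  -0.1  -10.67   2.52] tilt [ 0.0212  0.0292 -0.9993] pos [422.3 358.2  82.3] F [-0.6 -0.9 -0.2] t 34.18
now [422.3 358.2  82.3] yaw 26.64 | shift [ -3.9   1.  -79.3] turn 0.56 | F [-0.6 -0.9 -0.2] op 1.0027 t 34.18
tilt z [ 0.0212  0.0292 -0.9993]
need rows 2 using 4
[[[-1.4, -0.3, 19.8], -0.002], [[-1.4, -0.3, 19.8], -0.002], [[-1.4, -0.4, 19.8], -0.002], [[-1.4, -0.3, 19.8], -0.002], [[0, 0, 0], 0]]
```

>>> send_rows --motion '[[[-2,-1,18],-0.008],[[-2,-1,20],0],[[-2,0,14],0],[[0,0,8],0],[[0,0,4],0]]'

```text
time_s: 34.6
position: [0.4203, 0.3542, 0.0161]
tcp_rot: [[0.893, 0.45, 0.022], [0.449, -0.893, 0.028], [0.032, -0.015, -0.999]]
force: [-0.8, -0.4, 0.2]
opening: 1.001
```

```bash
python3 js.py; python3 plan.py 418.4 359.2 3 27.2 1 
```

```text
j [2.8010e+01 4.2470e+01 1.0264e+02 1.5100e+00 3.3050e+01 1.0000e-02] sum 178.16 qv [-1.19  5.03  0.9   0.05 -5.41 -0.36] tilt [ 0.0218  0.0279 -0.9994] pos [420.3 354.2  16.1] F [-0.8 -0.4  0.2] t 34.6
now [420.3 354.2  16.1] yaw 26.72 | shift [ -1.9   5.  -13.1] turn 0.48 | F [-0.8 -0.4  0.2] op 1.0007 t 34.6
tilt z [ 0.0218  0.0279 -0.9994]
need rows 1 using 1
[[[0.2, -5.1, 13.2], -0.008], [[0, 0, 0], 0], [[0, 0, 0], 0], [[0, 0, 0], 0], [[0, 0, 0], 0]]
```

>>> send_rows --motion '[[[0,-5,4],-0.015],[[0,-1,3],0],[[0,0,2],0],[[0,0,1],0],[[0,0,0],0]]'

```text
time_s: 35.02
position: [0.4201, 0.3597, 0.0072]
tcp_rot: [[0.886, 0.462, 0.025], [0.462, -0.887, 0.029], [0.036, -0.014, -0.999]]
force: [-0.2, 0.1, 0.1]
opening: 1.0
```

```bash
python3 js.py; python3 plan.py 418.4 359.2 3 27.2 1; python3 snap.py wrist w18 
```

```text
j [ 28.54  43.5  102.39   1.49  32.06  -0.24] sum 177.95 qv [ 0.   -0.55 -0.3   0.03 -0.04  0.03] tilt [ 0.025   0.0293 -0.9993] pos [420.1 359.7   7.2] F [-0.2  0.1  0.1] t 35.02
now [420.1 359.7   7.2] yaw 27.52 | shift [-1.7 -0.5 -4.2] turn -0.32 | F [-0.2  0.1  0.1] op 0.9997 t 35.02
tilt z [ 0.025   0.0293 -0.9993]
need rows 1 using 1
[[[-1.9, -0.3, 4.2], 0.006], [[0, 0, 0], 0], [[0, 0, 0], 0], [[0, 0, 0], 0], [[0, 0, 0], 0]]
t 35.0667 pos [0.4202 0.3598 0.0074] F [ 0.2  0.2 -0.1] op 1.0014175772238174
[[0.8862, 0.4625, 0.0253], [0.4618, -0.8865, 0.0295], [0.0361, -0.0144, -0.9992]]
```

View pics/w18.png

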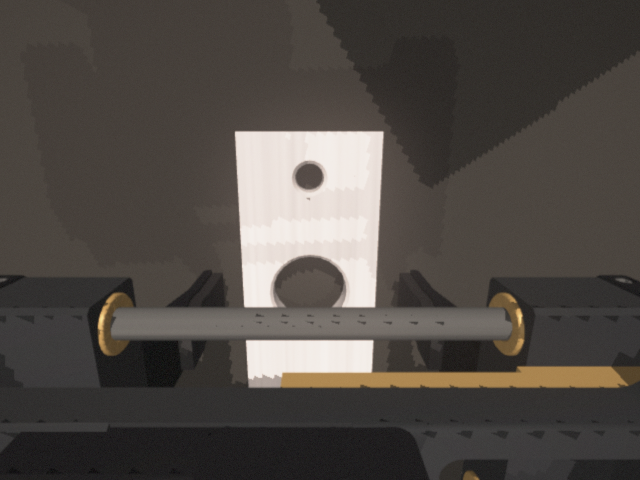

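>>> send_rows --motion '[[[-1.5,0,2.5],0.005],[[0,0,2],0],[[0,0,1],0],[[0,0,0],0],[[0,0,0],0]]'

```text
time_s: 35.48
position: [0.4194, 0.3597, 0.0025]
tcp_rot: [[0.888, 0.458, 0.027], [0.457, -0.889, 0.031], [0.038, -0.015, -0.999]]
force: [0.2, 0.7, 0.2]
opening: 1.001
```

```bash
python3 js.py
```

```text
j [2.8590e+01 4.3950e+01 1.0263e+02 1.5200e+00 3.1210e+01 5.0000e-02] sum 177.79 qv [-0.1   0.01  0.08  0.03 -0.1   0.04] tilt [ 0.0275  0.0306 -0.9992] pos [419.4 359.7   2.5] F [0.2 0.7 0.2] t 35.48
```

>>> send_rows --motion '[[[0,0,0],0],[[0,0,0],0],[[0,0,0],0],[[0,0,0],0],[[0,0,0],0]]' --gripper 1

```text
time_s: 35.9
position: [0.4195, 0.3598, 0.0026]
tcp_rot: [[0.888, 0.458, 0.028], [0.457, -0.889, 0.031], [0.039, -0.015, -0.999]]
force: [0.1, -1.0, 0.2]
opening: 0.73
```

>>> send_rows --motion '[[[0,0,0],0],[[0,0,0],0],[[0,0,-3],0],[[0,0,-8],0],[[0,0,-15],0]]'

```text
time_s: 36.32
position: [0.4163, 0.3575, 0.0266]
tcp_rot: [[0.889, 0.458, 0.021], [0.457, -0.889, 0.027], [0.031, -0.014, -0.999]]
force: [0.3, -0.0, -1.6]
opening: 0.73
```

```bash
python3 js.py; python3 plan.py 449 -334 160 12.3; python3 snap.py wrist w19
```

```text
j [ 28.54  41.35 102.54   1.4   34.34   0.15] sum 178.23 qv [ -0.24 -20.03  -1.55  -0.8   22.43   0.73] tilt [ 0.0206  0.0269 -0.9994] pos [416.3 357.5  26.6] F [ 0.3 -0.  -1.6] t 36.32
now [416.3 357.5  26.6] yaw 27.23 | shift [  32.7 -691.5  133.4] turn -14.93 | F [ 0.3 -0.  -1.6] op 0.7303 t 36.32
tilt z [ 0.0206  0.0269 -0.9994]
need rows 18 using 18
[[[-15.7, 34.9, -8.4], 0.014], [[-15.2, 35.1, -8.4], 0.014], [[-14.7, 35.3, -8.4], 0.014], [[-14.2, 35.5, -8.4], 0.014], [[-13.7, 35.7, -8.3], 0.014]]
[[[-13.2, 35.9, -8.3], 0.014], [[-12.6, 36.1, -8.3], 0.014], [[-12.1, 36.3, -8.3], 0.014], [[-11.6, 36.5, -8.3], 0.014], [[-11.1, 36.7, -8.3], 0.014]]
[[[-10.5, 36.8, -8.3], 0.014], [[-10.0, 37.0, -8.2], 0.014], [[-9.4, 37.1, -8.2], 0.014], [[-8.9, 37.3, -8.2], 0.014], [[-8.4, 37.4, -8.2], 0.014]]
[[[-7.8, 37.5, -8.2], 0.014], [[-7.3, 37.6, -8.2], 0.014], [[-6.7, 37.7, -8.2], 0.014], [[0, 0, 0], 0], [[0, 0, 0], 0]]
t 36.3667 pos [0.4177 0.3584 0.0297] F [-0.2 -1.  -1. ] op 0.7293512691079694
[[0.8885, 0.4582, 0.0249], [0.4575, -0.8887, 0.0292], [0.0355, -0.0146, -0.9993]]
```

View pics/w19.png

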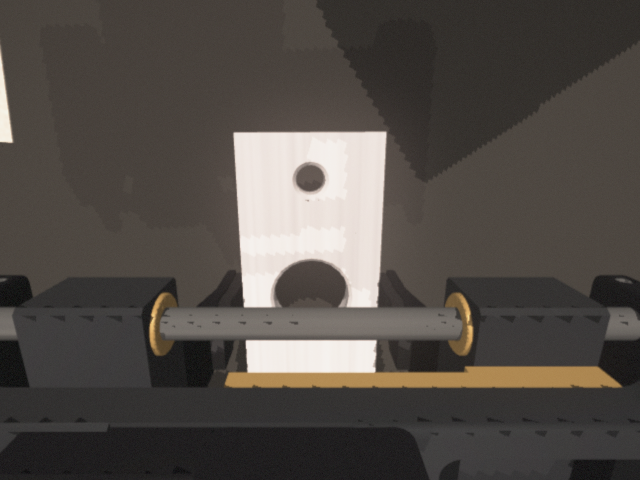

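>>> send_rows --motion '[[[0,0,-10],0],[[-2,5,-25],0],[[-6,15,-28],0],[[-12,28,-20],0.014],[[-14,34,-10],0.014]]'

```text
time_s: 36.78
position: [0.4223, 0.27, 0.1245]
tcp_rot: [[0.897, 0.44, 0.027], [0.439, -0.898, 0.031], [0.038, -0.016, -0.999]]
force: [2.1, -0.6, -2.5]
opening: 0.732
```

>>> send_rows --motion '[[[-14,35,-8],0.014],[[-14,35,-5],0.014],[[-13,35,-3],0.014],[[-13,36,-2],0.014],[[-12,36,0],0.014]]'

```text
time_s: 37.2
position: [0.4365, 0.0752, 0.1443]
tcp_rot: [[0.924, 0.38, 0.04], [0.379, -0.925, 0.033], [0.05, -0.015, -0.999]]
force: [0.9, -0.0, -1.9]
opening: 0.732
```

>>> send_rows --motion '[[[-12,36,0],0.014],[[-12,36,0],0.014],[[-11,36,0],0.014],[[-11,37,0],0.014],[[-10,37,0],0.014]]'

```text
time_s: 37.62
position: [0.4467, -0.124, 0.1422]
tcp_rot: [[0.949, 0.311, 0.045], [0.31, -0.95, 0.032], [0.053, -0.016, -0.998]]
force: [1.0, 0.1, -2.0]
opening: 0.732
```

```bash
python3 js.py; python3 plan.py 449 -334 150 12.3
```

```text
j [-31.34  24.92 110.85   4.24  43.03 -52.52] sum 178.8 qv [-53.63   9.46 -20.5    1.38  12.11 -43.22] tilt [ 0.0453  0.0315 -0.9985] pos [ 446.7 -124.   142.2] F [ 1.   0.1 -2. ] t 37.62
now [ 446.7 -124.   142.2] yaw 18.08 | shift [   2.3 -210.     7.8] turn -5.78 | F [ 1.   0.1 -2. ] op 0.7318 t 37.62
tilt z [ 0.0453  0.0315 -0.9985]
need rows 6 using 6
[[[-10.4, 33.4, -2.4], 0.017], [[-9.9, 33.5, -2.4], 0.017], [[-9.3, 33.7, -2.3], 0.017], [[-8.7, 33.8, -2.3], 0.017], [[-8.1, 34.0, -2.3], 0.017]]
[[[-7.6, 34.1, -2.2], 0.017], [[0, 0, 0], 0], [[0, 0, 0], 0], [[0, 0, 0], 0], [[0, 0, 0], 0]]
```

>>> send_rows --motion '[[[-10,34,-2],0.018],[[-10,34,-2],0.018],[[-9,33,-2],0.018],[[-8,28,-2],0.018],[[-6,20,-1],0.015]]'

```text
time_s: 38.03
position: [0.445, -0.2921, 0.1494]
tcp_rot: [[0.975, 0.218, 0.05], [0.217, -0.976, 0.026], [0.054, -0.015, -0.998]]
force: [-0.7, -0.0, -2.7]
opening: 0.732
```

>>> send_rows --motion '[[[-4,14,0],0.01],[[-2,9,0],0.005],[[-1,5,0],0],[[0,2,0],0],[[0,0,0],0]]'

```text
time_s: 38.45
position: [0.4437, -0.3282, 0.1498]
tcp_rot: [[0.979, 0.197, 0.051], [0.196, -0.98, 0.024], [0.055, -0.014, -0.998]]
force: [0.4, 0.2, -1.9]
opening: 0.732
```

```bash
python3 js.py; python3 plan.py 449.9 -335.2 110 12.3;python3 snap.py wrist w20
```

```text
j [-49.88  29.8   97.88   4.02  51.56 -63.72] sum 179.24 qv [ 0.7  -0.26  1.06  0.27  0.67  0.11] tilt [ 0.0513  0.0244 -0.9984] pos [ 443.7 -328.2  149.8] F [ 0.4  0.2 -1.9] t 38.45
now [ 443.7 -328.2  149.8] yaw 11.34 | shift [  6.2  -7.  -39.8] turn 0.96 | F [ 0.4  0.2 -1.9] op 0.7317 t 38.45
tilt z [ 0.0513  0.0244 -0.9984]
need rows 2 using 2
[[[1.3, 4.3, 19.9], -0.008], [[1.2, 4.4, 20.0], -0.008], [[0, 0, 0], 0], [[0, 0, 0], 0], [[0, 0, 0], 0]]
t 38.5 pos [ 0.4435 -0.3275  0.1496] F [ 0.5  0.3 -2.5] op 0.7288434077365018
[[0.9789, 0.1978, 0.0508], [0.1967, -0.9801, 0.0252], [0.0548, -0.0147, -0.9984]]
```

View pics/w20.png

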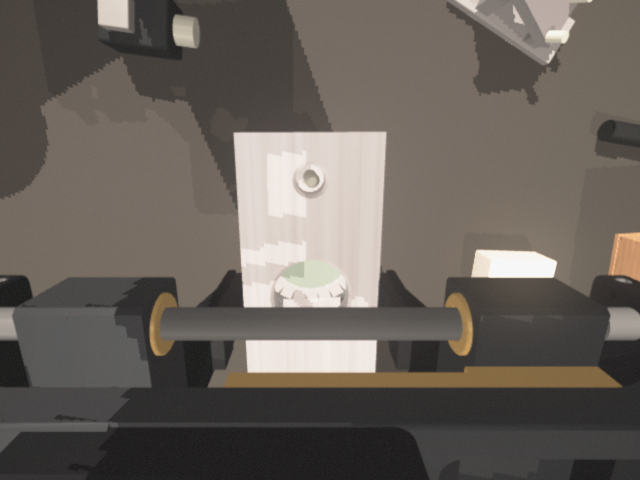

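```bash
python3 - <<'E'
import cv2
i=cv2.imread('pics/w20.png')[120:310,225:395]
cv2.imwrite('pics/w20c.png',cv2.resize(i,None,fx=3.1,fy=3.1,interpolation=cv2.INTER_CUBIC))
E
```

```text
(no output)
```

View pics/w20c.png

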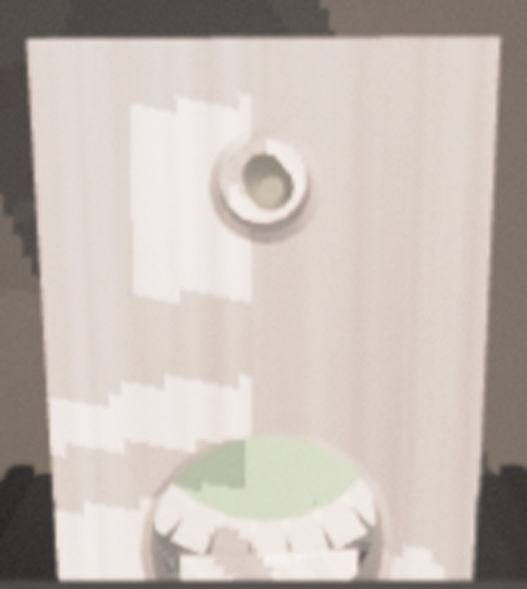

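```bash
cat > ff.py <<'E'
from h import *
import pickle
def toolpt(c,px,zt):
    R=np.array(c['state']['tcp_rot']);p=np.array(c['state']['position'])
    o,d=ray(c,px);o=R.T@(o-p);d=R.T@d
    return (o+d*(zt-o[2])/d[2])*1000
if __name__=='__main__':
    c=pickle.load(open('w20.pkl','rb'))
    f=lambda x,y:(225+x/3.1,120+y/3.1)
    for zt in(-.0075,-.0095,-.0115):
        print(zt)
        for nm,q in dict(hole=(261,188),winL=(142,550),winR=(385,550),wintop=(263,433),TL=(27,38),TR=(500,38),L=(57,580),R=(473,580)).items(): print('  ',nm,np.round(toolpt(c,f(*q),zt)[:2],1))
    a=np.radians(12.28)
    s=np.array([.4499-.055*np.sin(a),-.3352+.055*np.cos(a),.09]);print('stud px',proj(c,s))
E
python3 ff.py
```

```text
-0.0075
   hole [ -1.5 -53.5]
   winL [-20.    2.2]
   winR [17.6  2.3]
   wintop [ -1.2 -16.9]
   TL [-33.2 -73.8]
   TR [ 31.1 -73.7]
   L [-33.4   7.3]
   R [31.5  7.4]
-0.0095
   hole [ -1.4 -53.7]
   winL [-19.8   1.3]
   winR [17.4  1.3]
   wintop [ -1.2 -17.6]
   TL [-32.8 -73.8]
   TR [ 30.7 -73.7]
   L [-33.    6.3]
   R [31.1  6.4]
-0.0115
   hole [ -1.4 -53.9]
   winL [-19.5   0.3]
   winR [17.1  0.4]
   wintop [ -1.2 -18.3]
   TL [-32.4 -73.7]
   TR [ 30.3 -73.7]
   L [-32.6   5.3]
   R [30.7  5.4]
stud px [[312.86949598 181.04228447]]
```

>>> send_rows --motion '[[[2,4,10],-0.01],[[2,3,12],-0.01],[[1,1,9],0],[[0,0,5],0],[[0,0,2],0]]'

```text
time_s: 38.92
position: [0.4532, -0.3286, 0.1078]
tcp_rot: [[0.973, 0.225, 0.049], [0.224, -0.974, 0.029], [0.054, -0.017, -0.998]]
force: [-0.4, 1.4, -2.0]
opening: 0.728
```

```bash
python3 js.py; python3 plan.py 449.7 -334.1 100 12.3 1
```

```text
j [-49.16  34.09  98.32   4.36  47.08 -65.1 ] sum 179.49 qv [ 0.72  3.44  1.17  0.39 -3.51 -0.1 ] tilt [ 0.0489  0.0286 -0.9984] pos [ 453.2 -328.6  107.8] F [-0.4  1.4 -2. ] t 38.92
now [ 453.2 -328.6  107.8] yaw 12.95 | shift [-3.5 -5.5 -7.8] turn -0.65 | F [-0.4  1.4 -2. ] op 0.7281 t 38.92
tilt z [ 0.0489  0.0286 -0.9984]
need rows 1 using 1
[[[-5.1, 4.7, 7.4], 0.011], [[0, 0, 0], 0], [[0, 0, 0], 0], [[0, 0, 0], 0], [[0, 0, 0], 0]]
```

>>> send_rows --motion '[[[-5,4.5,2],0.012],[[0,0,1],0],[[0,0,0],0],[[0,0,0],0],[[0,0,0],0]]'

```text
time_s: 39.33
position: [0.4485, -0.3334, 0.1022]
tcp_rot: [[0.976, 0.212, 0.046], [0.211, -0.977, 0.032], [0.052, -0.021, -0.998]]
force: [0.7, -0.2, -1.6]
opening: 0.733
```

```bash
python3 js.py; python3 plan.py 449.7 -334.1 100 12.3 1;python3 snap.py wrist w21;  python3 - <<'E'
import cv2
i=cv2.imread('pics/w21.png')[120:310,225:395]
cv2.imwrite('pics/w21c.png',cv2.resize(i,None,fx=3.1,fy=3.1,interpolation=cv2.INTER_CUBIC))
E
```

```text
j [-49.87  34.62  98.46   4.4   46.67 -65.12] sum 179.75 qv [-0.23 -0.21 -0.18 -0.01 -0.07 -0.11] tilt [ 0.0464  0.0315 -0.9984] pos [ 448.5 -333.4  102.2] F [ 0.7 -0.2 -1.6] t 39.33
now [ 448.5 -333.4  102.2] yaw 12.21 | shift [ 1.2 -0.7 -2.2] turn 0.09 | F [ 0.7 -0.2 -1.6] op 0.7327 t 39.33
tilt z [ 0.0464  0.0315 -0.9984]
need rows 1 using 1
[[[0.9, 1.0, 2.3], -0.002], [[0, 0, 0], 0], [[0, 0, 0], 0], [[0, 0, 0], 0], [[0, 0, 0], 0]]
t 39.3833 pos [ 0.4486 -0.3335  0.1024] F [ 0.4 -0.1 -1.9] op 0.732123753161011
[[0.9761, 0.2125, 0.0466], [0.2112, -0.9769, 0.0312], [0.0521, -0.0206, -0.9984]]
```

View pics/w21c.png

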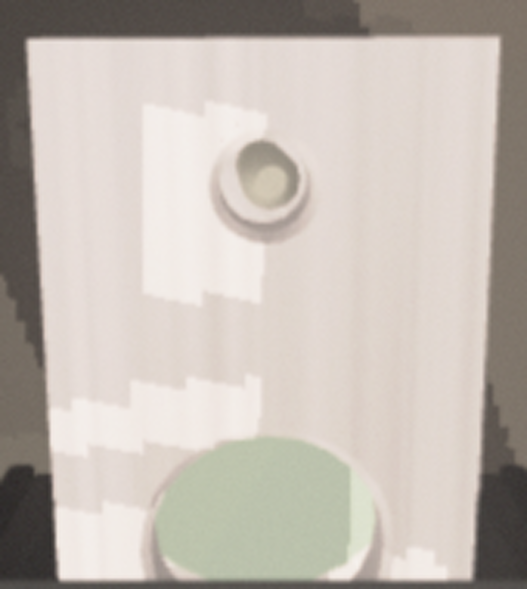

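```bash
python3 - <<'E'
from ff import *
c=pickle.load(open('w21.pkl','rb'))
f=lambda x,y:(225+x/3.1,120+y/3.1)
print('hole top rim',np.round(toolpt(c,f(262,189),-.0095),1))
R=np.array(c['state']['tcp_rot']);p=np.array(c['state']['position'])
w=onz(c,f(269,184),.090);print('stud world',np.round(w*1000,1),'tool',np.round(R.T@(w-p)*1000,1))
a=np.radians(12.28);print('model',.4499-.055*np.sin(a),-.3352+.055*np.cos(a))
for nm,q in dict(winL=(142,550),winR=(385,550),TL=(27,38),TR=(500,38),L=(57,580),R=(473,580)).items(): print('  ',nm,np.round(toolpt(c,f(*q),-.0095)[:2],1))
# flange hole axis assumed world-vertical: hole centre at stud tip height
h=R@(toolpt(c,f(262,189),-.0095)/1000)+p;print('hole world',np.round(h*1000,1))
E
```

```text
hole top rim [ -1.4 -54.4  -9.5]
stud world [ 437.7 -281.9   90. ] tool [ -0.4 -52.5  13.5]
model 0.4382020873967533 -0.2814584067902076
   winL [-19.8   0.4]
   winR [17.3  0.4]
   TL [-32.9 -74.5]
   TR [ 30.5 -74.5]
   L [-33.    5.4]
   R [30.9  5.5]
hole world [ 435.2 -281.   112.9]
```

>>> send_rows --motion '[[[1.8,1.6,2.5],0],[[0,0,2],0],[[0,0,1],0],[[0,0,0],0],[[0,0,0],0]]'

```text
time_s: 39.8
position: [0.4517, -0.3353, 0.0975]
tcp_rot: [[0.976, 0.212, 0.048], [0.211, -0.977, 0.029], [0.053, -0.018, -0.998]]
force: [-0.2, -0.3, -1.8]
opening: 0.726
```

```bash
python3 js.py; python3 snap.py wrist w22;  python3 - <<'E'
import cv2
i=cv2.imread('pics/w22.png')[150:210,280:340]
cv2.imwrite('pics/w22c.png',cv2.resize(i,None,fx=9,fy=9,interpolation=cv2.INTER_CUBIC))
E
```

```text
j [-49.75  35.21  98.22   4.44  46.15 -65.04] sum 179.58 qv [ 0.06  0.09  0.08 -0.01 -0.11  0.04] tilt [ 0.0483  0.0293 -0.9984] pos [ 451.7 -335.3   97.5] F [-0.2 -0.3 -1.8] t 39.8
t 39.85 pos [ 0.4517 -0.3353  0.0975] F [ 0.7 -1.2 -0.9] op 0.7311686815277835
[[0.976, 0.2124, 0.0483], [0.2112, -0.977, 0.0293], [0.0534, -0.0184, -0.9984]]
```

View pics/w22c.png

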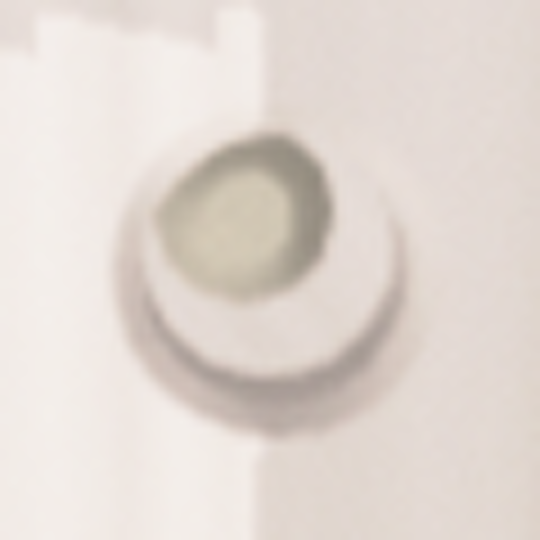

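>>> send_rows --motion '[[[-1.0,-0.9,1],0],[[0,0,1],0],[[0,0,1],0],[[0,0,0.5],0],[[0,0,0],0]]'

```text
time_s: 40.27
position: [0.4505, -0.3343, 0.0937]
tcp_rot: [[0.976, 0.212, 0.048], [0.211, -0.977, 0.029], [0.053, -0.018, -0.998]]
force: [1.0, 0.3, -2.8]
opening: 0.734
```

```bash
python3 js.py; python3 plan.py 450.2 -334.4 90 12.3 1; python3 snap.py wrist w23;  python3 - <<'E'
import cv2
i=cv2.imread('pics/w23.png')[150:210,280:340]
cv2.imwrite('pics/w23c.png',cv2.resize(i,None,fx=9,fy=9,interpolation=cv2.INTER_CUBIC))
E
```

```text
j [-49.77  35.48  98.57   4.48  45.54 -65.14] sum 179.59 qv [-0.   -0.01  0.05 -0.04  0.04 -0.06] tilt [ 0.0482  0.0294 -0.9984] pos [ 450.5 -334.3   93.7] F [ 1.   0.3 -2.8] t 40.27
now [ 450.5 -334.3   93.7] yaw 12.21 | shift [-0.3 -0.1 -3.7] turn 0.09 | F [ 1.   0.3 -2.8] op 0.734 t 40.27
tilt z [ 0.0482  0.0294 -0.9984]
need rows 1 using 1
[[[-0.5, 0.1, 3.7], -0.002], [[0, 0, 0], 0], [[0, 0, 0], 0], [[0, 0, 0], 0], [[0, 0, 0], 0]]
t 40.3167 pos [ 0.4505 -0.3343  0.0937] F [-0.6 -0.7 -2.2] op 0.7314299804839173
[[0.976, 0.2125, 0.0482], [0.2113, -0.977, 0.0294], [0.0533, -0.0185, -0.9984]]
```

View pics/w23c.png

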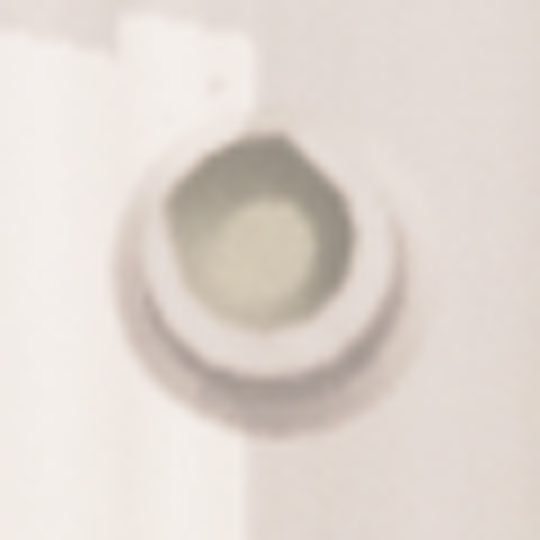

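>>> send_rows --motion '[[[-0.2,0,2],0],[[-0.1,0,2],0],[[-0.1,0,2],0],[[-0.1,0,1.5],0],[[0,0,1],0]]'

```text
time_s: 40.73
position: [0.4506, -0.3344, 0.0846]
tcp_rot: [[0.976, 0.212, 0.049], [0.211, -0.977, 0.029], [0.054, -0.018, -0.998]]
force: [0.4, 0.5, -2.3]
opening: 0.731
```

```bash
python3 js.py; python3 plan.py 450.2 -334.4 80 12.3 1; python3 snap.py wrist w24;  python3 - <<'E'
import cv2
i=cv2.imread('pics/w24.png')[150:210,280:340]
cv2.imwrite('pics/w24c.png',cv2.resize(i,None,fx=9,fy=9,interpolation=cv2.INTER_CUBIC))
E
```

```text
j [-49.77  36.33  98.87   4.58  44.35 -65.27] sum 179.55 qv [ 0.04  1.33  0.44  0.06 -1.63 -0.1 ] tilt [ 0.0487  0.0288 -0.9984] pos [ 450.6 -334.4   84.6] F [ 0.4  0.5 -2.3] t 40.73
now [ 450.6 -334.4   84.6] yaw 12.21 | shift [-0.4 -0.  -4.6] turn 0.09 | F [ 0.4  0.5 -2.3] op 0.7311 t 40.73
tilt z [ 0.0487  0.0288 -0.9984]
need rows 1 using 1
[[[-0.6, 0.0, 4.6], -0.001], [[0, 0, 0], 0], [[0, 0, 0], 0], [[0, 0, 0], 0], [[0, 0, 0], 0]]
t 40.7833 pos [ 0.4505 -0.3343  0.0844] F [ 0.1 -0.1 -1.7] op 0.7299169005932715
[[0.976, 0.2125, 0.0484], [0.2113, -0.977, 0.0292], [0.0535, -0.0183, -0.9984]]
```

View pics/w24c.png

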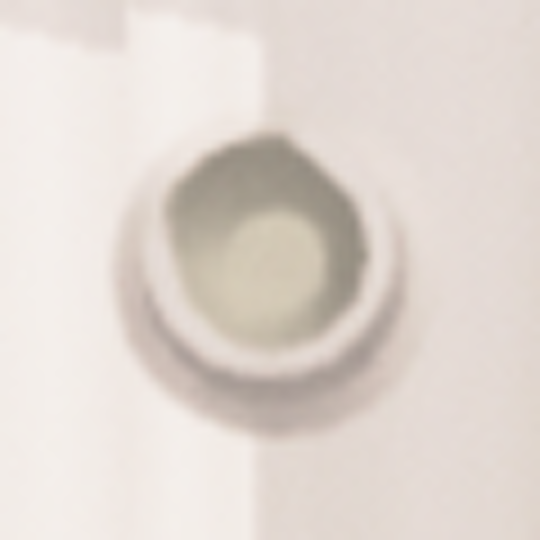

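>>> send_rows --motion '[[[-0.2,0,3],0],[[-0.2,0,3],0],[[-0.1,0,2],0],[[-0.1,0,1.5],0],[[0,0,1],0]]'

```text
time_s: 41.2
position: [0.4505, -0.3341, 0.0728]
tcp_rot: [[0.976, 0.212, 0.048], [0.211, -0.977, 0.029], [0.054, -0.018, -0.998]]
force: [-0.1, 0.3, -1.2]
opening: 0.731
```

```bash
python3 js.py
```

```text
j [-49.76  37.45  99.23   4.7   42.9  -65.43] sum 179.57 qv [ 0.12  1.42  0.37  0.21 -1.64 -0.05] tilt [ 0.0485  0.0291 -0.9984] pos [ 450.5 -334.1   72.8] F [-0.1  0.3 -1.2] t 41.2
```

>>> send_rows --motion '[[[0,0,1.2],0],[[0,0,1],0],[[0,0,1],0],[[0,0,0.7],0],[[0,0,0.5],0]]'

```text
time_s: 41.62
position: [0.4508, -0.334, 0.0678]
tcp_rot: [[0.976, 0.212, 0.048], [0.211, -0.977, 0.029], [0.054, -0.018, -0.998]]
force: [0.5, -0.4, -2.2]
opening: 0.735
```

```bash
python3 js.py
```

```text
j [-49.73  37.94  99.34   4.76  42.3  -65.48] sum 179.58 qv [ 0.12  0.64  0.14 -0.07 -0.85 -0.07] tilt [ 0.0484  0.0292 -0.9984] pos [ 450.8 -334.    67.8] F [ 0.5 -0.4 -2.2] t 41.62
```

>>> send_rows --motion '[[[0,0,1],0],[[0,0,0.8],0],[[0,0,0.8],0],[[0,0,0.6],0],[[0,0,0.4],0]]'

```text
time_s: 42.03
position: [0.4509, -0.3341, 0.0668]
tcp_rot: [[0.976, 0.213, 0.049], [0.212, -0.977, 0.028], [0.054, -0.017, -0.998]]
force: [-0.7, 0.4, -0.1]
opening: 0.726
```

```bash
python3 js.py
```

```text
j [-49.71  38.03  99.37   4.73  42.13 -65.49] sum 179.53 qv [ 0.04 -0.01  0.11 -0.04 -0.21 -0.07] tilt [ 0.0486  0.0283 -0.9984] pos [ 450.9 -334.1   66.8] F [-0.7  0.4 -0.1] t 42.03
```

>>> send_rows --motion '[[[0,0,1],0],[[0,0,0.8],0],[[0,0,0.6],0],[[0,0,0.4],0],[[0,0,0],0]]'

```text
time_s: 42.45
position: [0.4509, -0.334, 0.0668]
tcp_rot: [[0.976, 0.214, 0.049], [0.213, -0.977, 0.027], [0.054, -0.016, -0.998]]
force: [-0.3, 0.6, -0.1]
opening: 0.734
```

```bash
python3 js.py; python3 snap.py wrist w25
```

```text
j [-49.7   38.02  99.41   4.71  42.05 -65.5 ] sum 179.48 qv [ 0.06 -0.1   0.05 -0.04 -0.   -0.03] tilt [ 0.0489  0.0273 -0.9984] pos [ 450.9 -334.    66.8] F [-0.3  0.6 -0.1] t 42.45
t 42.5 pos [ 0.4509 -0.3341  0.0667] F [-1.6  0.8  2. ] op 0.734210602993772
[[0.9757, 0.2137, 0.0488], [0.2126, -0.9768, 0.0273], [0.0535, -0.0163, -0.9984]]
```

View pics/w25.png

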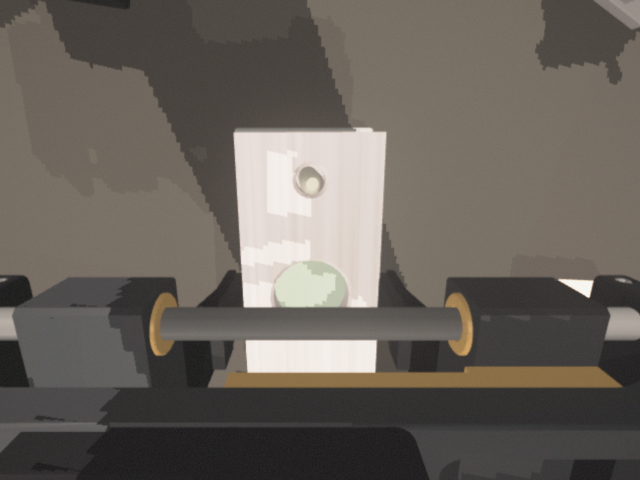

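>>> send_rows --motion '[[[0,0,0],0],[[0,0,0],0],[[0,0,0],0],[[0,0,0],0],[[0,0,0],0]]' --gripper 0

```text
time_s: 42.92
position: [0.4519, -0.3352, 0.0658]
tcp_rot: [[0.976, 0.213, 0.051], [0.212, -0.977, 0.026], [0.055, -0.014, -0.998]]
force: [-0.2, -0.7, -0.3]
opening: 0.978
```

>>> send_rows --motion '[[[0,0,-5],0],[[0,0,-15],0],[[0,0,-25],0],[[0,0,-25],0],[[0,0,-20],0]]'

```text
time_s: 43.33
position: [0.4448, -0.3348, 0.1541]
tcp_rot: [[0.976, 0.213, 0.042], [0.212, -0.977, 0.035], [0.049, -0.026, -0.998]]
force: [1.2, -1.2, -0.0]
opening: 0.998
```

>>> send_rows --motion '[[[0,10,-20],0],[[0,20,-20],0],[[0,10,-10],0],[[0,0,-5],0],[[0,0,0],0]]'

```text
time_s: 43.75
position: [0.452, -0.3779, 0.2176]
tcp_rot: [[0.976, 0.214, 0.048], [0.213, -0.977, 0.028], [0.053, -0.017, -0.998]]
force: [-0.3, 0.2, 0.2]
opening: 0.997
```

```bash
python3 js.py; python3 snap.py wrist w26; python3 snap.py scene s26; python3 - <<'E'
import cv2,numpy as np
a=cv2.imread('pics/w26.png')[100:300,220:400];b=cv2.imread('pics/s26.png')[185:250,135:235]
a=cv2.resize(a,None,fx=2.2,fy=2.2,interpolation=cv2.INTER_CUBIC);b=cv2.resize(b,(400,260),interpolation=cv2.INTER_CUBIC)
o=np.zeros((440,800,3),np.uint8);o[:440,:396]=a;o[:260,400:800]=b;cv2.imwrite('pics/end.png',o)
E
```

```text
j [-52.43  27.38  88.52   3.53  63.74 -66.31] sum 179.64 qv [-0.52 -0.04 -0.32 -0.08 -0.3  -0.08] tilt [ 0.0481  0.0281 -0.9984] pos [ 452.  -377.9  217.6] F [-0.3  0.2  0.2] t 43.75
t 43.8 pos [ 0.4518 -0.3775  0.2169] F [-0.2 -0.3 -0.2] op 0.9989808766847684
[[0.9757, 0.214, 0.0474], [0.2129, -0.9767, 0.0288], [0.0525, -0.018, -0.9985]]
t 43.85 pos [ 0.4513 -0.3765  0.2159] F [ 0.1 -1.  -0.2] op 1.0003298796084943
[[0.9757, 0.2144, 0.0459], [0.2131, -0.9765, 0.0308], [0.0514, -0.0203, -0.9985]]
```

View pics/end.png

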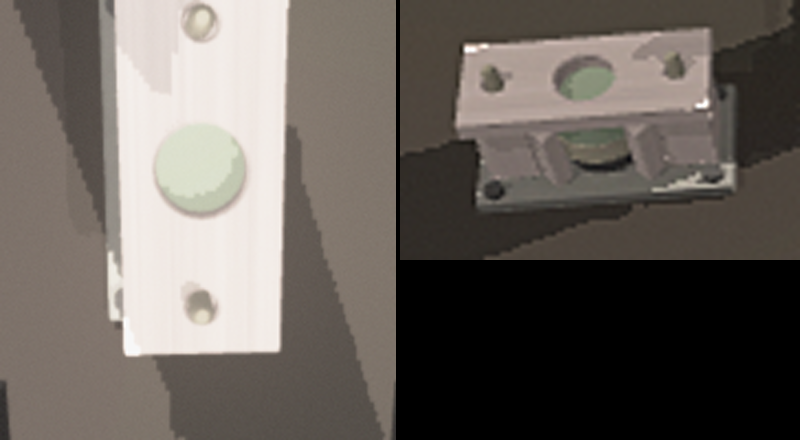

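```bash
python3 - <<'E'
from h import *
import pickle
c=pickle.load(open('w26.pkl','rb'))
g=cv2.cvtColor(c['image'],cv2.COLOR_BGR2GRAY)
cv2.imwrite('pics/w26c.png',cv2.resize(c['image'][60:280,240:380],None,fx=2.7,fy=2.7,interpolation=cv2.INTER_CUBIC))
E
```

```text
(no output)
```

View pics/w26c.png

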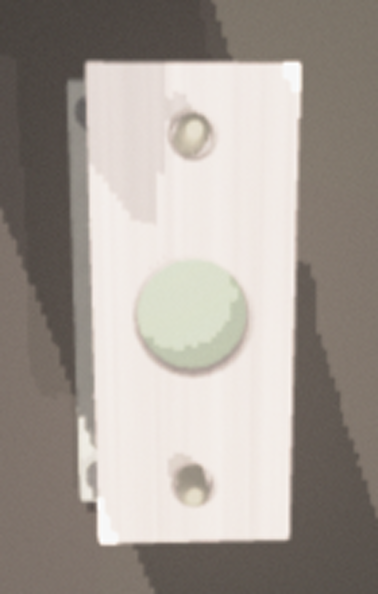

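```bash
python3 - <<'E'
from h import *
import pickle
c=pickle.load(open('w26.pkl','rb'))
f=lambda x,y:(240+x/2.7,60+y/2.7)
for z in(.076,.070,.082):
    q=np.array([onz(c,f(*p),z) for p in[(85,62),(301,62),(290,540),(98,544)]]);e=q[0]+q[1]-q[2]-q[3]
    print(z,'centre',np.round(q.mean(0)*1000,1),'yaw',np.degrees(np.arctan2(e[1],e[0]))-90,'len',np.linalg.norm(e)/2*1000,'w',[np.round(np.linalg.norm(q[a]-q[b])*1000,1) for a,b in((0,1),(2,3))])
print('window',np.round(onz(c,f(192,317),.076)*1000,1),'studs',[np.round(onz(c,f(*p),.09)*1000,1).tolist() for p in[(195,130),(192,497)]])
E
```

```text
0.076 centre [ 450.5 -335.2   76. ] yaw 12.415236591056598 len 150.54012172435893 w [np.float64(64.5), np.float64(65.0)]
0.07 centre [ 451.  -335.6   70. ] yaw 12.415236591056583 len 153.50255730942897 w [np.float64(65.7), np.float64(66.2)]
0.082 centre [ 450.1 -334.7   82. ] yaw 12.415236591056583 len 147.57768613928886 w [np.float64(63.2), np.float64(63.7)]
window [ 449.9 -335.3   76. ] studs [[438.4, -281.7, 90.0], [461.0, -389.7, 90.0]]
```

Flange top is at about 76 mm, centred within 1 mm, and its yaw is within 0.2° of the nest. Handing in.

```bash
python3 - <<'E'
from h import *
print(bot.hand_in()); st()
E
```

```text
the job is handed in; nothing more can be done
None
the job is handed in; nothing more can be done
```

I built the stack in the required order and handed it in at about 44 s of the 72 s allowed. The job reports no verdict, so this rests on my own measurements.

1. **Spacer:** it is on the seat. While I lowered it, it caught once in the bore at about 18 N, so I eased off and let it drop the last few millimetres. A later picture showed it flat and centred to about 1 mm.
2. **Glass:** I pinched it off the rest and laid it flat on the bench with about 10 N, because the tool cannot tilt. I then gripped it again by its upper edge and set it on the spacer by feel, with a contact force of about 5 N.
3. **Flange:** I lowered it over both studs, watching one of them through its hole, until it touched the glass lightly. Then I let go.

**Last checks:**
- The final wrist picture puts the flange centre within about 1 mm of the bore axis and its yaw within 0.2° of the nest.
- Flange length and width fit best with its top face near 76 mm, which matches a stack touching all the way down (seat at about 26 mm).
- Both studs show through their holes, the gripper is open and clear, and the force reading is back to zero.

**Less certain:**
- The tool drifted up to about 5.5° off vertical during the run, though it was about 3° when the flange went on. I judged the final flatness from the pictures and did not measure it directly.
- The camera and gripper positions disagreed by about 1 mm sideways.
- I did not measure the bystanders again at the end. I saw none moved in the later pictures, and the force readings showed no sign of hitting anything.

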